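# Charge the jar mill and wind its timer

### The arm

A 6-joint arm with a two-finger parallel gripper is mounted at the origin on the work surface. World frame = base frame: x ahead of the robot, y to its left, z up, the work surface at z = 0. Lengths are in m, angles in degrees, forces in N, time in s.
With the tool pointing down it reaches from about 0.25 to 0.85 m from the base axis. Payload 12.5 kg.
Tool frame: the origin (TCP) lies on the mounting face of the last link; the fingertips stand 186 mm ahead of it and the grasp point (between the pads) lies 167 mm ahead of it (tcp_to_grasp is the distance from the TCP to the grasp point, in m); z points along the fingers, x is the direction in which the jaws open and shut, and the axes are right-handed (so a half turn about z gives the same grasp; the last joint's range is limited). The gripper opens to 93 mm and grips with 3 to 60 N. Pads are 15 mm wide; open, the fingers measure 128 mm over their backs; the gripper's body (75 mm by 188 mm) begins 65 mm behind the grasp point.
Start: joints at [-76.123, 20.094, 94.641, -0, 65.266, -4.847], TCP at [0.177, -0.521, 0.405] pointing down, gripper open.
Joint ranges: [-157.81, 157.81], [-45, 120.19], [0.68, 151.7], [-89.99, 269.99], [4.06, 180], [-164.3, 164.3]. Speed limits (degrees/s): [127.2, 127.2, 159.86, 180, 180, 180].

### API

Orientations are given as a 3x3 rotation matrix whose columns are the frame's x, y, z axes.
In Python, from bench import * gives the robot as it stands.
- The arm moves only by the tool step_arm, never from a script. Its argument "commands" is a list of rows, each an object with "xyz": the shift along the world's x, y, z in mm, a list of three; "dr": the turn, a rotation vector about the world's x, y, z in rad, a list of three. In form: [{"xyz": [tx, ty, tz], "dr": [ax, ay, az]}, ...]. A call has 1 to 12 rows; each row shifts and turns the pose as measured when the row begins; what a row does not reach is not made up. A row lasts 1/12 s, in which the tool goes at most 41.7 mm and 7.16 degrees, less where a joint would pass 70% of its speed; a pose out of reach is approached as far as the arm can. A call is refused whole if a number of a shift passes 41.7 or a number of a turn 0.125, either way. A call with a gripper value outside its range is refused whole. "jaw" is the opening, from 0 (shut) to 1 (fully open), set as the call begins (left out, the last holds). The fingers move at their own pace and stop on an object; "grip_force" is the grip in N (left out, the last holds). Time passes only in rows, so rows that do not move let the fingers close. It gives the time, the measured TCP pose, the force and the opening at its end, in the units of the state.
- get_state(): the state, without advancing time (a new reading comes with each control period).
- read_camera(name): name is "scene" or "top"; returns (picture, depth): 400x640x3 uint8, red, green, blue; 400x640 float32, m along the optical axis (not along the pixel's ray), 0 where there is no reading.
- camera_model(name): a dict with "camera_matrix" (3x3 intrinsics, pixels), "rvec" (rotation vector, rad) and "tvec" (3), from world to camera coordinates, as OpenCV has them. Camera axes: x right, y down, z forward; pixel columns grow to the right and rows downward; lengths in m; the calibration is good to about 2 mm. A picture is of the moment at which its call begins. camera_model takes no time and is no camera call.
- sign_off(): hands the job in, once; it reports no verdict.
Trained networks look in the newest picture that a camera, given by its name, has taken for a name from the list of things; names that differ only in an ending like _2 or _b are one class to them, and where a whole thing is asked for, a point or a joint stands for the part that bears it (a point fixed in the world has none). Each returns a list of dicts, best first, with "p" (0 to 1); they miss things now and then, are a little off and sometimes report something else, mostly with a low value. They report only what shows in the picture. A call takes as long as a camera call. They do not tell look-alikes from the thing itself.
- find_in(camera, target): "box" ([centre column, centre row, width, height] in pixels, round what is visible of it).
- cut_out(camera, target): "region" (400x640 bool, what is visible of it) and "box" ([centre column, centre row, width, height] in pixels, round what is visible of it).
- spot_point(camera, target): "point" ([row, column] in pixels: a listed point, or the origin of a listed thing).
The state is a dict: "time_s": time; "joints": joint angles; "joint_vel": joint speeds; "tau": joint torques, N m; "tcp_pos": TCP position; "eef_rot": TCP orientation; "force": force on the tool from outside, world axes, zero at the start; "wrist_torque": the same for the moment, N m; "width": finger opening in m.
Only numpy, scipy, OpenCV 4.12 (cv2) and the standard library are available. Lean on these libraries where they do the work, as an engineer would, in place of code of your own. Each camera call takes 0.05 s, during which the arm holds its last target.

### The job

Lift the cover off the shaker's jar and lay it on the tile, then use the scoop to move every ball in the stock tray into the jar; the balls are kept clean, so the gripper must not touch them. Then lay the cover squarely back on the jar, and after that wind the timer's key clockwise right up to its stop. Leave the scoop standing level on its mat, and do not disturb the flasks, vial, pen or calculator.

Things in the scene. Friction and masses are not known exactly. Their poses are not given: they have to be found in the camera images.
- tray: The stock tray that holds the balls: fixed, open, aluminium, 224 mm long (x), 108 mm wide (y); origin under its centre, x pointing away from the robot, z up. Inside it is 100 mm wide between side walls 50 mm high; the far end wall is 56 mm high with its inner face 108 mm along x. Its floor is level, so the balls stay where they lie until pushed; at the start they lie in the half nearer the robot.
- tray_low (a point): Line where floor and ramp of the tray meet, midway across, 6 mm above the table, 75 mm along -x from the tray's origin; tray axes. From here the smooth floor runs level towards +x as far as the far end wall; towards -x the near end is a ramp rising at 50 degrees to 47 mm height.
- jar_mouth (a point): Centre of the mouth (rim plane, 110 mm above the table) of the round steel milling jar that is fixed on a white jar shaker with a 150 x 150 x 28 mm base. Jar: outer radius 60 mm, inner 56 mm at the rim, 70 mm deep inside. z up.
- cover_knob (a point): The jar's loose cover: a flat steel disc of radius 68 mm, 6 mm thick, with an upright black knob 22 mm across and 38 mm tall on its centre. This point is on the axis, 28 mm above the disc's underside (22 mm above its top face). About 0.16 kg; lies on the jar at the start. z up.
- scoop_grip (a point): Middle of the black handle of the loose steel scoop (about 0.12 kg): a straight level bar 90 mm long, 16 mm wide, 22 mm tall. x points from the scoop's mouth to its handle, y across, z up; this point is 75 mm above the underside of the flat pan. At the start the scoop stands level on its mat, mouth towards the robot.
- scoop_pan (a point): Centre of the pan floor (upper face) of the scoop; the lip is 40 mm further to -x. It lies 90 mm along -x and 73 mm along -z from scoop_grip, same axes. The pan is open in front and above: 80 mm long, 64 mm wide (60 inside), floor 2 mm thick, side walls 32 mm high beginning 15 mm behind the lip, back wall 36 mm high.
- mat_top (a point): Centre of the top of the scoop's flat grey mat, 220 mm (x) by 120 mm (y), 4 mm thick, fixed.
- tile_top (a point): Centre of the top of the flat terracotta tile, 140 x 140 x 6 mm, fixed to the table, where the cover is laid while the jar is open.
- key_grip (a point): The winding key on top of the clockwork timer, a fixed grey box 100 x 100 x 56 mm with a round white dial plate, top 60 mm above the table. The key is a flat upright steel wing 46 mm long (its x), 10 mm thick (its y), top 100 mm above the table; this point is on its vertical turning axis, 26 mm above the dial plate. z up.
- key (a joint): How far the timer is wound (rad): 0 unwound, growing as the key turns clockwise seen from above; a hard stop at 4.7. A spring resists more as it winds (0.1 to 0.15 N m in all), and friction holds the key wherever it is left. It starts at 0 to 0.9.
- ball0_center (a point): Centre of a white ceramic milling ball, 22 mm in diameter, 30 g, in the stock tray at the start. Four to seven balls are there; the others are absent.
- ball1_center (a point): Centre of a white ceramic milling ball, 22 mm in diameter, 30 g, in the stock tray at the start. Four to seven balls are there; the others are absent.
- ball2_center (a point): Centre of a white ceramic milling ball, 22 mm in diameter, 30 g, in the stock tray at the start. Four to seven balls are there; the others are absent.
- ball3_center (a point): Centre of a white ceramic milling ball, 22 mm in diameter, 30 g, in the stock tray at the start. Four to seven balls are there; the others are absent.
- ball4_center (a point): Centre of a white ceramic milling ball, 22 mm in diameter, 30 g, in the stock tray at the start. Four to seven balls are there; the others are absent.
- ball5_center (a point): Centre of a white ceramic milling ball, 22 mm in diameter, 30 g, in the stock tray at the start. Four to seven balls are there; the others are absent.
- ball6_center (a point): Centre of a white ceramic milling ball, 22 mm in diameter, 30 g, in the stock tray at the start. Four to seven balls are there; the others are absent.
- flask1: A glass flask standing at the far side, about 80 mm wide and 112 mm tall; leave it alone. Origin under its centre.
- flask3: A glass flask standing at the far side, about 80 mm wide and 112 mm tall; leave it alone. Origin under its centre.
- vial: A small amber vial, 28 mm wide, 42 mm tall; leave it alone. Origin under its centre.
- pen: A blue pen 140 mm long lying on the table; leave it alone.
- calc: A black calculator 130 x 85 mm, 12 mm thick, lying on the table; leave it alone.
Mind the look-alikes: they are no part of the job. Leave any brown or green look-alike of the part that bears cover_knob alone.

How it is judged:
By the outcome, as a careful person would: the job done as asked, in the order asked, and still so for the second after the job is handed in, with the robot touching nothing.
Of ball0, ball1, ball2, ball3, ball4, ball5, ball6 only 4 to 7 are there at a start; the rules pass over those that are not, and their reading is None.
At some moment in a run one of scoop, cover may be knocked a few centimetres aside while the robot is not near it.
It also fails if it takes over 210 s, if anything falls off the work surface, if the arm or the gripper's body presses on something with over 40 N, if the wrist force passes 120 N, or if a joint passes its speed limit or range.

## Working session

There is one attempt and no reset: what is moved stays moved. The work goes in short steps, Python scripts to look and compute and a tool call to move; the robot and the scene stay as the last step left them, time stands still between calls to the robot, and variables do not carry over. Pictures are saved under pics/ and viewed, and the job is handed in when it is done.

Besides the shell and the picture viewer there is one more tool, called after "Request:" as name(argument=value, ...) on one line, values as JSON. step_arm: Moves the arm, as the interface text tells. Its arguments: {"type":"object","properties":{"commands":{"type":"array","items":{"type":"object","properties":{"xyz":{"type":"array","items":{"type":"number"}},"dr":{"type":"array","items":{"type":"number"}}}}},"jaw":{"type":"number"},"grip_force":{"type":"number"}},"required":["commands"]}

```bash
ls; mkdir -p pics; cat > h.py <<'E'
from bench import *
import numpy as np, cv2
def cam(n):
    m=camera_model(n); K=np.array(m["camera_matrix"],float); R,_=cv2.Rodrigues(np.array(m["rvec"],float)); t=np.array(m["tvec"],float).ravel()
    return K,R,t
def proj(n,P):
    K,R,t=cam(n); c=R@np.asarray(P,float)+t; u=K@c; return u[:2]/u[2]
def ray(n,uv):
    K,R,t=cam(n); d=R.T@np.linalg.solve(K,[uv[0],uv[1],1.]); return -R.T@t,d
def atz(n,uv,z):
    o,d=ray(n,uv); return o+d*(z-o[2])/d[2]
def dep(n,uv,D):
    o,d=ray(n,uv); return o+d*D[int(round(uv[1])),int(round(uv[0]))]
def cloud(n,D):
    K,R,t=cam(n); v,u=np.mgrid[:D.shape[0],:D.shape[1]]
    c=np.stack([(u-K[0,2])/K[0,0]*D,(v-K[1,2])/K[1,1]*D,D],-1)
    return (c-t)@R
def tri(n1,p1,n2,p2):
    o1,d1=ray(n1,p1);o2,d2=ray(n2,p2)
    s=np.linalg.lstsq(np.stack([d1,-d2],1),o2-o1,rcond=None)[0]
    a=o1+s[0]*d1;b=o2+s[1]*d2
    return (a+b)/2,np.linalg.norm(a-b)
def save(n,img,sc=1):
    im=img[:,:,::-1]
    if sc!=1: im=cv2.resize(im,None,fx=sc,fy=sc,interpolation=cv2.INTER_CUBIC)
    cv2.imwrite('pics/'+n+'.png',im)
np.set_printoptions(precision=4,suppress=True)
E
python3 - <<'E'
from h import *
for n in ["scene","top"]:
    im,D=read_camera(n); save(n+'0',im); np.save('pics/%s0.npy'%n,D); np.save('pics/%s0i.npy'%n,im)
    K,R,t=cam(n); print(n,K[0,0],-R.T@t,R[2])
print(get_state())
E
```

```text
pics
scene 414.5571624329196 [1.3129 0.4637 0.7715] [-0.661  -0.5191 -0.5419]
top 397.01744866025825 [ 0.3091 -0.1637  1.2185] [ 0.1708 -0.0219 -0.9851]
{'time_s': 0.1, 'joints': array([-76.1237,  20.1214,  94.6715,   0.0002,  65.2655,  -4.8478]), 'joint_vel': array([ 0.0462, -0.0424, -0.097 , -0.0147,  0.0405,  0.1398]), 'tau': array([  0.0009, -49.8027, -28.5704,   0.07  ,   0.0239,  -0.    ]), 'tcp_pos': array([ 0.1765, -0.5208,  0.4043]), 'eef_rot': array([[ 0.321 , -0.9471, -0.0002],
       [-0.9471, -0.321 ,  0.001 ],
       [-0.001 , -0.0001, -1.    ]]), 'force': array([ 0.2156, -0.635 , -0.612 ]), 'wrist_torque': array([ 0.0175, -0.0165,  0.0064]), 'width': 0.09295129146696594}
```

View pics/scene0.png

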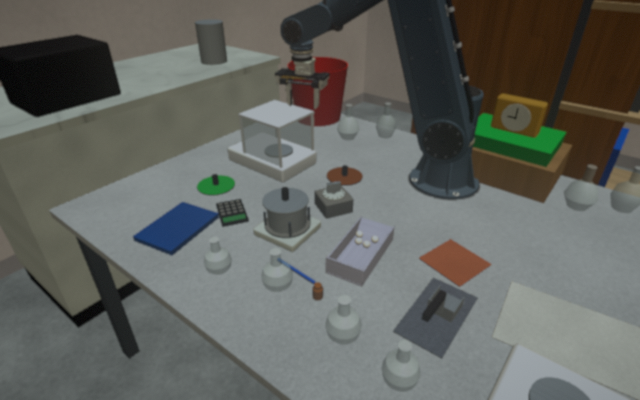

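View pics/top0.png

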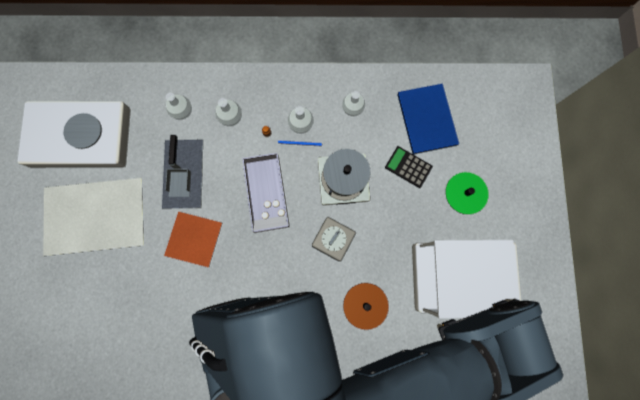

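The top view shows the steel cover on the jar at (346,172), with look-alikes in green at (466,193) and brown at (366,306). The tray is at (266,192) with 4 balls, the scoop is on its mat at (182,174), the tile is at (193,239) and the timer is at (334,239). Next I measure these.

```bash
cat > m1.py <<'E'
from h import *
names=["tray","tray_low","jar_mouth","cover_knob","scoop_grip","scoop_pan","mat_top","tile_top","key_grip","flask1","vial"]+["ball0_center"]
res={}
for n in ["scene","top"]:
    im,D=read_camera(n)
    C=cloud(n,D)
    for t in names:
        r=spot_point(n,t); 
        for q in r[:5 if 'ball' in t or 'flask' in t else 3]:
            v,u=q["point"]; 
            print(n,t,"p%.2f"%q["p"],"uv",np.round([u,v],1),"cloud",C[int(min(max(round(v),0),399)),int(min(max(round(u),0),639))])
            res.setdefault((n,t),[]).append((u,v))
for t in names:
    if ("scene",t) in res and ("top",t) in res: print(t,tri("scene",res["scene",t][0],"top",res["top",t][0]))
print(get_state()["time_s"])
E
python3 m1.py
```

```text
scene tray p0.88 uv [356.4 256. ] cloud [ 0.5518 -0.0121  0.0059]
scene tray_low p0.73 uv [370.1 236.6] cloud [ 0.4598 -0.0246  0.0106]
scene jar_mouth p0.80 uv [286.8 201.8] cloud [ 0.585  -0.2359  0.1145]
scene cover_knob p0.95 uv [220.2 180.3] cloud [ 0.5061 -0.6451  0.006 ]
scene cover_knob p0.80 uv [345.1 169.6] cloud [ 0.2041 -0.2977  0.0339]
scene cover_knob p0.59 uv [287.6 192.2] cloud [ 0.5762 -0.2381  0.1434]
scene scoop_grip p0.66 uv [432.3 305.5] cloud [0.6691 0.262  0.0879]
scene scoop_pan p0.60 uv [440.2 305. ] cloud [0.6174 0.2634 0.048 ]
scene scoop_pan p0.21 uv [356.3 241.5] cloud [ 0.5148 -0.0379  0.0199]
scene mat_top p0.71 uv [438.1 313.8] cloud [0.6096 0.261  0.0094]
scene tile_top p0.68 uv [451.2 259.9] cloud [0.4045 0.2054 0.0064]
scene tile_top p0.46 uv [283.8 194.5] cloud [ 0.5885 -0.2426  0.141 ]
scene key_grip p0.55 uv [335.  185.9] cloud [ 0.3929 -0.2048  0.0889]
scene key_grip p0.19 uv [294.9 271.3] cloud [ 0.7054 -0.1051  0.0084]
scene flask1 p0.67 uv [343.6 332.9] cloud [0.8188 0.1354 0.0489]
scene vial p0.73 uv [316.8 297.2] cloud [0.7441 0.0013 0.0103
[... 1645 characters left out ...]
b (array([ 0.6394, -0.3122,  0.1715]), np.float64(0.18176578500333096))
scoop_grip (array([0.653 , 0.2524, 0.0694]), np.float64(0.009825822773985386))
scoop_pan (array([0.5679, 0.2545, 0.0002]), np.float64(0.009734533391042634))
mat_top (array([0.6082, 0.2582, 0.0069]), np.float64(0.005195096188321254))
tile_top (array([0.3936, 0.2094, 0.002 ]), np.float64(0.013425325534106051))
key_grip (array([ 0.3947, -0.2082,  0.0894]), np.float64(0.007655482295827402))
flask1 (array([ 0.753 , -0.0246, -0.0962]), np.float64(0.19511931014869588))
vial (array([ 0.5575, -0.0437, -0.1682]), np.float64(0.1669934054970539))
ball0_center (array([ 0.4806, -0.0656,  0.0084]), np.float64(0.002121518012653352))
1.4
```

```bash
python3 - <<'E'
import cv2
im=cv2.imread('pics/top0.png')
cv2.imwrite('pics/crop_top.png',cv2.resize(im[110:260,150:390],None,fx=3.3,fy=3.3,interpolation=cv2.INTER_CUBIC))
im=cv2.imread('pics/scene0.png')
cv2.imwrite('pics/crop_sc.png',cv2.resize(im[150:350,250:490],None,fx=3,fy=3,interpolation=cv2.INTER_CUBIC)[:600])
E
```

```text
(no output)
```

View pics/crop_top.png

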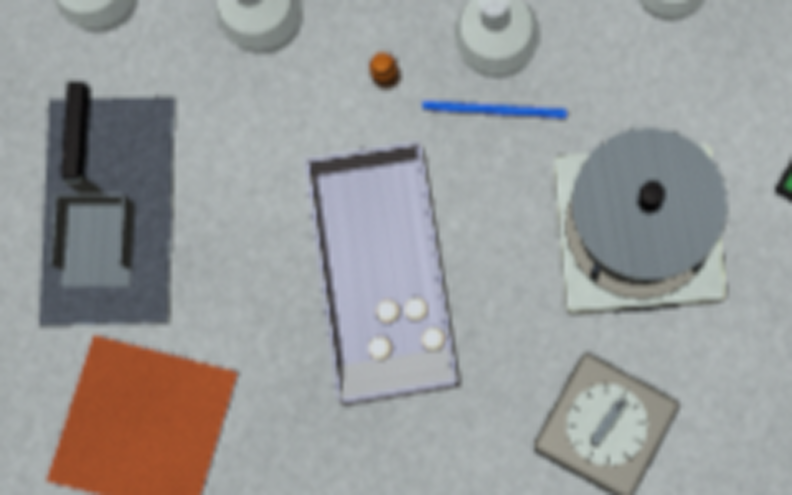

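View pics/crop_sc.png

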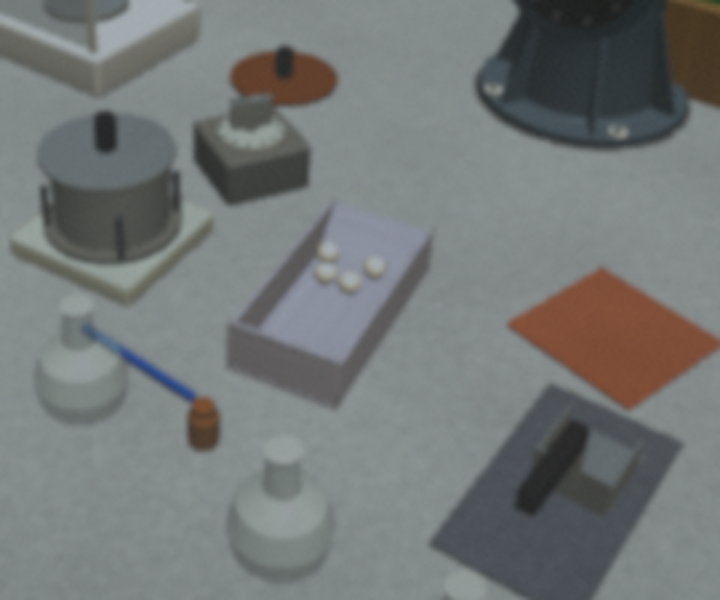

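```bash
cat > m2.py <<'E'
from h import *
for n in ["top","scene"]:
    im=np.load(f'pics/{n}0i.npy'); D=np.load(f'pics/{n}0.npy'); C=cloud(n,D); x,y,z=C[...,0],C[...,1],C[...,2]
    ok=D>0
    def box(x0,x1,y0,y1,z0,z1): return ok&(x>x0)&(x<x1)&(y>y0)&(y<y1)&(z>z0)&(z<z1)
    m=box(.3,.9,.35,.5,-.05,.05); print(n,"table z",np.median(z[m]),z[m].std())
    m=box(.45,.7,-.35,-.12,.105,.13); P=C[m]; (c,r)=cv2.minEnclosingCircle(P[:,:2].astype(np.float32)); print(" disc",P[:,:2].mean(0),np.median(P[:,2]),"encl",c,r,m.sum())
    m=box(.45,.7,-.35,-.12,.14,.2); P=C[m]; print(" knob",P.mean(0),np.percentile(P[:,2],[50,95]),P[:,:2].min(0),P[:,:2].max(0))
    m=box(.3,.5,-.3,-.1,.075,.12); P=C[m]; print(" key",P.mean(0),np.percentile(P[:,2],[50,95]),cv2.minAreaRect(P[:,:2].astype(np.float32)))
    m=box(.3,.5,-.3,-.1,.045,.075); P=C[m]; print(" timer",P.mean(0),np.percentile(P[:,2],[5,50,95]),cv2.minAreaRect(P[:,:2].astype(np.float32)))
    m=box(.5,.8,.15,.4,.06,.12); P=C[m]; print(" handle",P.mean(0),np.percentile(P[:,2],[50,95]),cv2.minAreaRect(P[:,:2].astype(np.float32)))
    hsv=cv2.cvtColor(im,cv2.COLOR_RGB2HSV)
    m=box(.25,.55,.05,.35,-.02,.03)&(hsv[...,1]>120)&((hsv[...,0]<12)|(hsv[...,0]>170)); m=cv2.morphologyEx(m.astype(np.uint8),cv2.MORPH_OPEN,np.ones((3,3)))
    v,u=np.nonzero(m); P=np.array([atz(n,(a,b),.006) for a,b in zip(u,v)]); print(" tile",cv2.minAreaRect(P[:,:2].astype(np.float32)),np.median(z[m>0]))
    m=box(.35,.7,-.12,.1,.035,.07); P=C[m]; print(" tray rim",cv2.minAreaRect(P[:,:2].astype(np.float32)))
    g=im.max(2); m=box(.4,.8,.1,.4,-.02,.03)&(g<95); 
    k,l,s,cc=cv2.connectedComponentsWithStats(m.astype(np.uint8)); i=1+np.argmax(s[1:,4]); v,u=np.nonzero(l==i); P=np.array([atz(n,(a,b),.004) for a,b in zip(u,v)]); print(" mat",cv2.minAreaRect(P[:,:2].astype(np.float32)))
E
python3 m2.py
```

```text
top table z 0.0011427447103219848 0.007993632330061038
 disc [ 0.5789 -0.2498] 0.11619274966357301 encl (0.5800134539604187, -0.2504110634326935) 0.06815864890813828 1646
 knob [ 0.5788 -0.2493  0.1523] [0.1528 0.1578] [ 0.5696 -0.2597] [ 0.5898 -0.2399]
 key [ 0.3918 -0.2127  0.0991] [0.0995 0.1025] ((0.3922649621963501, -0.21301209926605225), (0.009908750653266907, 0.0442156121134758), 54.37891387939453)
 timer [ 0.3919 -0.2131  0.0572] [0.0519 0.0572 0.0626] ((0.3927735388278961, -0.21358314156532288), (0.09964972734451294, 0.099988654255867), 60.87959289550781)
 handle [0.6891 0.2598 0.0819] [0.0864 0.0928] ((0.7038862705230713, 0.2696341872215271), (0.04164382442831993, 0.19201669096946716), 88.71855163574219)
 tile ((0.3993275761604309, 0.2108352780342102), (0.13752920925617218, 0.13653218746185303), 75.28223419189453) 0.005597235364982265
 tray rim ((0.5351549983024597, -0.009397350251674652), (0.22587865591049194, 0.10823863744735718), 9.100173950195312)
 mat ((0.6294635534286499, 0.2411516010761261), (0.1686793863773346, 0.057617731392383575), 24.160621643066406)
scene table
[... 741 characters left out ...]
 call last):
  File "m2.py", line 14, in <module>
    v,u=np.nonzero(m); P=np.array([atz(n,(a,b),.006) for a,b in zip(u,v)]); print(" tile",cv2.minAreaRect(P[:,:2].astype(np.float32)),np.median(z[m>0]))
                                   ~~~^^^^^^^^^^^^^^
  File "h.py", line 11, in atz
    o,d=ray(n,uv); return o+d*(z-o[2])/d[2]
        ~~~^^^^^^
  File "h.py", line 9, in ray
    K,R,t=cam(n); d=R.T@np.linalg.solve(K,[uv[0],uv[1],1.]); return -R.T@t,d
          ~~~^^^
  File "h.py", line 4, in cam
    m=camera_model(n); K=np.array(m["camera_matrix"],float); R,_=cv2.Rodrigues(np.array(m["rvec"],float)); t=np.array(m["tvec"],float).ravel()
ValueError: time passes only in moves, steps and waits
```

```bash
python3 - <<'E'
s=open('h.py').read()
s=s.replace('def cam(n):\n    m=camera_model(n);','import functools\n@functools.lru_cache(None)\ndef cam(n):\n    m=camera_model(n);')
open('h.py','w').write(s)
s=open('m2.py').read()
s+='''
    m=box(.55,.85,.2,.35,.077,.1)&(g<70); P=C[m]; q=P[:,:2]; c=q.mean(0); w,V=np.linalg.eigh(np.cov(q.T)); d=V[:,1]; d=d*np.sign(d[0]); e=(q-c)@d; f=(q-c)@[-d[1],d[0]]; print(" handle2",c,np.median(P[:,2]),"yaw",np.degrees(np.arctan2(d[1],d[0])),np.percentile(e,[2,98]),np.percentile(f,[2,98]),len(q),"mid",c+d*(np.percentile(e,[2,98]).mean()))
    m=box(.5,.7,.2,.33,.003,.05); print(im[m].shape)
'''
open('m2.py','w').write(s)
E
python3 m2.py
```

```text
top table z 0.0011427447103219848 0.007993632330061038
 disc [ 0.5789 -0.2498] 0.11619274966357301 encl (0.5800134539604187, -0.2504110634326935) 0.06815864890813828 1646
 knob [ 0.5788 -0.2493  0.1523] [0.1528 0.1578] [ 0.5696 -0.2597] [ 0.5898 -0.2399]
 key [ 0.3918 -0.2127  0.0991] [0.0995 0.1025] ((0.3922649621963501, -0.21301209926605225), (0.009908750653266907, 0.0442156121134758), 54.37891387939453)
 timer [ 0.3919 -0.2131  0.0572] [0.0519 0.0572 0.0626] ((0.3927735388278961, -0.21358314156532288), (0.09964972734451294, 0.099988654255867), 60.87959289550781)
 handle [0.6891 0.2598 0.0819] [0.0864 0.0928] ((0.7038862705230713, 0.2696341872215271), (0.04164382442831993, 0.19201669096946716), 88.71855163574219)
 tile ((0.3993275761604309, 0.2108352780342102), (0.13752920925617218, 0.13653218746185303), 75.28223419189453) 0.005597235364982265
 tray rim ((0.5351549983024597, -0.009397350251674652), (0.22587865591049194, 0.10823863744735718), 9.100173950195312)
 mat ((0.6294635534286499, 0.2411516010761261), (0.1686793863773346, 0.057617731392383575), 24.160621643066406)
 handle2 [0
[... 659 characters left out ...]
96, 0.10162366926670074), 60.25176239013672)
 handle [0.6733 0.2649 0.0849] [0.0886 0.0916] ((0.7073656320571899, 0.2664864957332611), (0.18917134404182434, 0.027270140126347542), 6.136837959289551)
 tile ((0.40193355083465576, 0.21409392356872559), (0.13370144367218018, 0.132259339094162), 74.99962615966797) 0.0055884929066097825
 tray rim ((0.5372331738471985, -0.007504180073738098), (0.23047079145908356, 0.1102035641670227), 8.978659629821777)
 mat ((0.6055464148521423, 0.2566448748111725), (0.2171490341424942, 0.11631985008716583), 1.1056934595108032)
 handle2 [0.6636 0.2631] 0.08910100291477419 yaw -0.8968276287238539 [-0.0474  0.039 ] [-0.0085  0.0067] 285 mid [0.6595 0.2631]
(2112, 3)
```

Request:
step_arm(commands=[{"xyz": [33,22,0],"dr": [0,0,-0.027]},{"xyz": [33,22,0],"dr": [0,0,-0.027]},{"xyz": [33,22,0],"dr": [0,0,-0.027]},{"xyz": [33,22,0],"dr": [0,0,-0.027]},{"xyz": [33,22,0],"dr": [0,0,-0.027]},{"xyz": [33,22,0],"dr": [0,0,-0.027]},{"xyz": [33,22,0],"dr": [0,0,-0.027]},{"xyz": [33,22,0],"dr": [0,0,-0.027]},{"xyz": [33,22,0],"dr": [0,0,-0.027]},{"xyz": [33,22,0],"dr": [0,0,-0.027]},{"xyz": [33,22,0],"dr": [0,0,-0.027]},{"xyz": [20,20,0],"dr": [0,0,-0.027]}], jaw=1, grip_force=40)

```text
time_s: 2.4
tcp_pos: [0.5704, -0.2471, 0.4057]
eef_rot: [[-0.022, -1.0, 0.001], [-1.0, 0.022, -0.003], [0.003, -0.001, -1.0]]
force: [0.0, -0.3, 0.3]
width: 0.0924
```

Request:
step_arm(commands=[{"xyz": [9,-1,-10],"dr": [0,0,0.01]},{"xyz": [0,0,-20],"dr": [0,0,0.01]},{"xyz": [0,0,0],"dr": [0,0,0]}])

```text
time_s: 2.65
tcp_pos: [0.5844, -0.2423, 0.3749]
eef_rot: [[0.004, -1.0, 0.003], [-1.0, -0.004, -0.003], [0.003, -0.003, -1.0]]
force: [0.7, 0.2, -1.6]
width: 0.0932
```

```bash
python3 - <<'E'
from h import *
for n in ["scene","top"]:
    im,D=read_camera(n); np.save(f'pics/{n}1.npy',D); np.save(f'pics/{n}1i.npy',im)
    if n=="scene": save('s1',im[100:260,200:380],4)
    else: save('t1',im[60:260,230:470],3)
s=get_state(); print(s['tcp_pos'],s['eef_rot'])
g=s['tcp_pos']+s['eef_rot'][:,2]*.167
for n in ["scene","top"]: print(n,proj(n,g),proj(n,s['tcp_pos']))
E
```

```text
[ 0.5844 -0.2433  0.3783] [[ 0.0021 -1.      0.0068]
 [-1.     -0.0021 -0.0052]
 [ 0.0052 -0.0068 -1.    ]]
scene [283.0041 171.9124] [280.1134 114.71  ]
top [347.071  160.7652] [352.3839 141.1461]
```

View pics/s1.png

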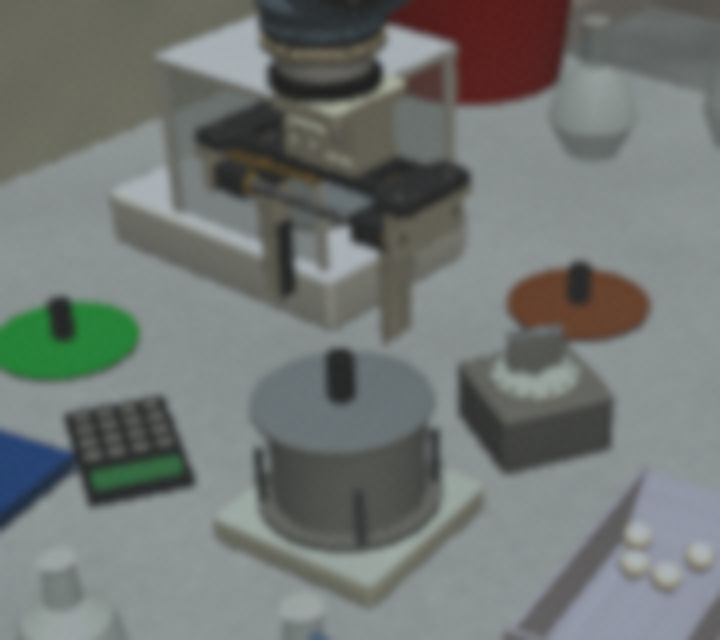

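View pics/t1.png

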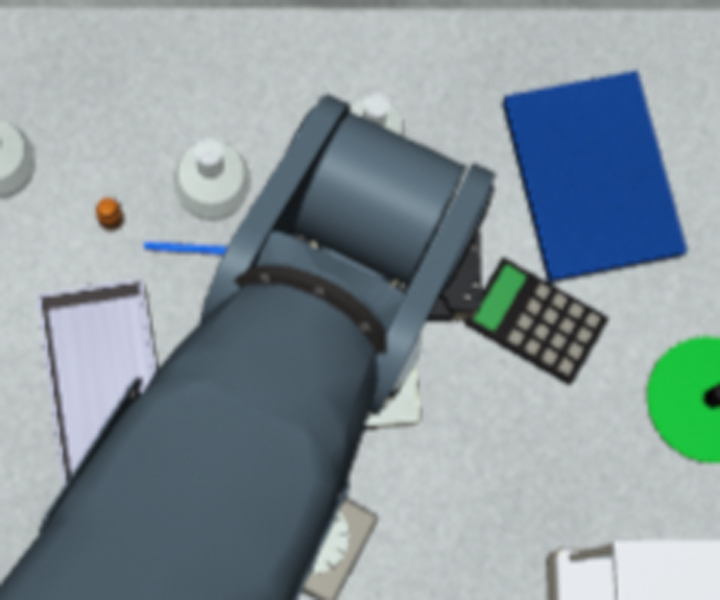

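The steel-topped jar is directly under the gripper (knob at crop (340,375)), and the green and brown look-alikes are well away. Going down.

Request:
step_arm(commands=[{"xyz": [-4,-4,-15]},{"xyz": [0,0,-15]},{"xyz": [0,0,-15]},{"xyz": [0,0,-12]},{"xyz": [0,0,-6]},{"xyz": [0,0,0]}])

```text
invalid input at $.commands[0]: expected keys xyz, dr
```

Request:
step_arm(commands=[{"xyz": [-4,-4,-15],"dr": [0,0,0]},{"xyz": [0,0,-15],"dr": [0,0,0]},{"xyz": [0,0,-15],"dr": [0,0,0]},{"xyz": [0,0,-12],"dr": [0,0,0]},{"xyz": [0,0,-6],"dr": [0,0,0]},{"xyz": [0,0,0],"dr": [0,0,0]}])

```text
time_s: 3.25
tcp_pos: [0.5791, -0.2508, 0.3211]
eef_rot: [[-0.004, -1.0, 0.016], [-1.0, 0.004, -0.01], [0.01, -0.016, -1.0]]
force: [0.2, 0.9, -0.1]
width: 0.093
```

Request:
step_arm(commands=[{"xyz": [1,2,-7],"dr": [0.005,0.008,0]},{"xyz": [0,0,-6],"dr": [0.005,0.008,0]},{"xyz": [0,0,0],"dr": [0,0,0]}])

```text
time_s: 3.5
tcp_pos: [0.5804, -0.2492, 0.3092]
eef_rot: [[-0.005, -1.0, 0.001], [-1.0, 0.005, -0.001], [0.001, -0.001, -1.0]]
force: [-0.9, -0.4, 0.4]
width: 0.0929
```

```bash
python3 - <<'E'
from h import *
s=get_state(); print(s['tcp_pos'],s['eef_rot'],s['joint_vel'],s['force'])
E
```

```text
[ 0.5804 -0.2492  0.3092] [[-0.0045 -1.      0.0006]
 [-1.      0.0045 -0.0006]
 [ 0.0006 -0.0006 -1.    ]] [ 0.2701 -0.6555 -0.5482 -0.0323  0.321   0.139 ] [-0.8563 -0.4492  0.408 ]
```

Good. Lower a touch and close.

Request:
step_arm(commands=[{"xyz": [0,1,-3],"dr": [0,0,0]},{"xyz": [0,0,0],"dr": [0,0,0]}])

```text
time_s: 3.67
tcp_pos: [0.5806, -0.2481, 0.3063]
eef_rot: [[-0.004, -1.0, 0.001], [-1.0, 0.004, -0.001], [0.001, -0.001, -1.0]]
force: [0.2, -0.2, -0.8]
width: 0.0931
```

Request:
step_arm(commands=[{"xyz": [0,0,0],"dr": [0,0,0]},{"xyz": [0,0,0],"dr": [0,0,0]},{"xyz": [0,0,0],"dr": [0,0,0]},{"xyz": [0,0,0],"dr": [0,0,0]},{"xyz": [0,0,0],"dr": [0,0,0]},{"xyz": [0,0,0],"dr": [0,0,0]},{"xyz": [0,0,0],"dr": [0,0,0]},{"xyz": [0,0,0],"dr": [0,0,0]}], jaw=0, grip_force=30)

```text
time_s: 4.33
tcp_pos: [0.5809, -0.2481, 0.3074]
eef_rot: [[-0.004, -1.0, 0.002], [-1.0, 0.004, -0.002], [0.002, -0.002, -1.0]]
force: [-0.1, 0.3, -0.3]
width: 0.0438
```

```bash
python3 - <<'E'
from h import *
s=get_state(); print(s['tcp_pos'],s['eef_rot'],s['width'],s['force'])
E
```

```text
[ 0.5809 -0.2481  0.3074] [[-0.0041 -1.      0.0024]
 [-1.      0.0041 -0.0015]
 [ 0.0015 -0.0024 -1.    ]] 0.04381492833508426 [-0.1468  0.2739 -0.2792]
```

Request:
step_arm(commands=[{"xyz": [0,0,-1],"dr": [0,0,0]},{"xyz": [0,0,0],"dr": [0,0,0]},{"xyz": [0,0,0],"dr": [0,0,0]},{"xyz": [0,0,0],"dr": [0,0,0]},{"xyz": [0,0,0],"dr": [0,0,0]},{"xyz": [0,0,0],"dr": [0,0,0]}])

```text
time_s: 4.83
tcp_pos: [0.5809, -0.2481, 0.3063]
eef_rot: [[-0.004, -1.0, 0.002], [-1.0, 0.004, -0.002], [0.002, -0.002, -1.0]]
force: [-0.4, 0.6, 0.1]
width: 0.0215
```

Request:
step_arm(commands=[{"xyz": [0,0,10],"dr": [0,0,0]},{"xyz": [0,0,20],"dr": [0,0,0]},{"xyz": [0,0,25],"dr": [0,0,0]},{"xyz": [0,0,15],"dr": [0,0,0]}])

```text
time_s: 5.17
tcp_pos: [0.5799, -0.2476, 0.376]
eef_rot: [[-0.004, -1.0, -0.005], [-1.0, 0.004, 0.002], [-0.002, 0.005, -1.0]]
force: [0.8, 0.4, -0.7]
width: 0.0214
```

```bash
python3 - <<'E'
from h import *
im,D=read_camera("scene"); save('s2',im[80:280,180:420],3)
s=get_state(); print(s['tcp_pos'],s['width'],s['force'])
E
```

```text
[ 0.5802 -0.2477  0.3786] 0.02183174748019503 [0.4297 0.5827 2.0787]
```

View pics/s2.png

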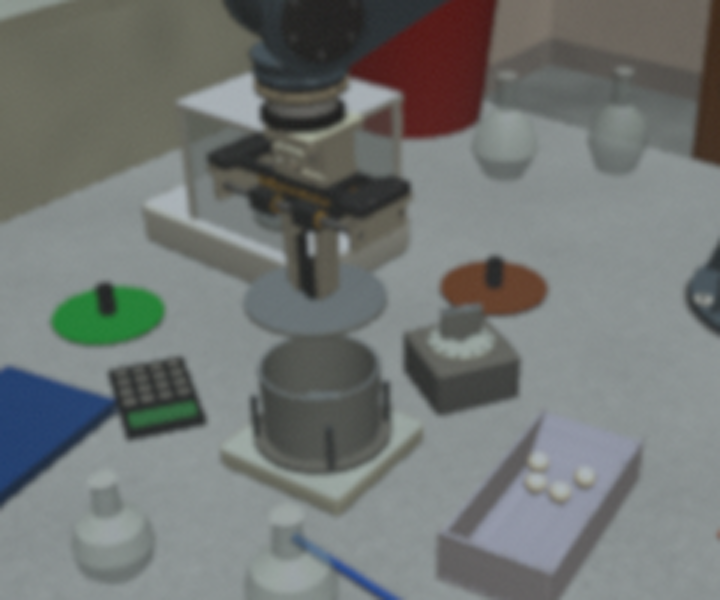

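The cover is off and hanging level at crop (315,298), with the jar open below it. Carrying it to the tile.

Request:
step_arm(commands=[{"xyz": [-6,15,8],"dr": [0,0,0]},{"xyz": [-12,30,8],"dr": [0,0,0]},{"xyz": [-14,37,5],"dr": [0,0,0]},{"xyz": [-14,37,0],"dr": [0,0,0]},{"xyz": [-14,37,0],"dr": [0,0,0]},{"xyz": [-14,37,0],"dr": [0,0,0]},{"xyz": [-14,37,0],"dr": [0,0,0]},{"xyz": [-14,37,0],"dr": [0,0,0]},{"xyz": [-14,37,0],"dr": [0,0,0]},{"xyz": [-14,37,0],"dr": [0,0,0]},{"xyz": [-14,37,0],"dr": [0,0,0]},{"xyz": [-14,37,0],"dr": [0,0,0]}])

```text
time_s: 6.22
tcp_pos: [0.4115, 0.177, 0.4016]
eef_rot: [[-0.015, -1.0, 0.004], [-1.0, 0.015, -0.002], [0.002, -0.004, -1.0]]
force: [1.9, -0.4, -0.4]
width: 0.0219
```

Request:
step_arm(commands=[{"xyz": [-5,15,-10],"dr": [0,0,0]},{"xyz": [-3,10,-20],"dr": [0,0,0]},{"xyz": [-2,4,-28],"dr": [0,0,0]},{"xyz": [0,0,-28],"dr": [0,0,0]},{"xyz": [0,0,-28],"dr": [0,0,0]},{"xyz": [0,0,-22],"dr": [0,0,0]},{"xyz": [0,0,-15],"dr": [0,0,0]},{"xyz": [0,0,-8],"dr": [0,0,0]},{"xyz": [0,0,0],"dr": [0,0,0]},{"xyz": [0,0,0],"dr": [0,0,0]}])

```text
time_s: 7.05
tcp_pos: [0.3953, 0.2142, 0.238]
eef_rot: [[-0.004, -1.0, 0.01], [-1.0, 0.004, 0.002], [-0.002, -0.01, -1.0]]
force: [0.5, -0.4, -2.2]
width: 0.0211
```

Request:
step_arm(commands=[{"xyz": [4,-1,-10],"dr": [-0.001,0.005,0]},{"xyz": [1,-1,-10],"dr": [-0.001,0.005,0]},{"xyz": [0,0,-6],"dr": [0,0.002,0]},{"xyz": [0,0,-3],"dr": [0,0,0]},{"xyz": [0,0,0],"dr": [0,0,0]}])

```text
time_s: 7.47
tcp_pos: [0.4021, 0.2122, 0.209]
eef_rot: [[-0.005, -1.0, 0.002], [-1.0, 0.005, 0.002], [-0.002, -0.002, -1.0]]
force: [-0.5, 0.4, -1.1]
width: 0.0214
```

Request:
step_arm(commands=[{"xyz": [-1,0,-2],"dr": [0,0,0]},{"xyz": [0,0,-2],"dr": [0,0,0]},{"xyz": [0,0,-2],"dr": [0,0,0]},{"xyz": [0,0,0],"dr": [0,0,0]}])

```text
time_s: 7.8
tcp_pos: [0.4011, 0.2123, 0.2027]
eef_rot: [[-0.005, -1.0, 0.002], [-1.0, 0.005, 0.002], [-0.002, -0.002, -1.0]]
force: [-1.0, -0.1, -1.7]
width: 0.0219
```

Request:
step_arm(commands=[{"xyz": [0,0,-1],"dr": [0,0,0]},{"xyz": [0,0,-1],"dr": [0,0,0]},{"xyz": [0,0,0],"dr": [0,0,0]}])

```text
time_s: 8.05
tcp_pos: [0.4012, 0.2125, 0.2025]
eef_rot: [[-0.004, -1.0, 0.003], [-1.0, 0.004, 0.002], [-0.002, -0.003, -1.0]]
force: [0.0, -0.4, -1.1]
width: 0.0212
```

```bash
python3 - <<'E'
from h import *
im,D=read_camera("scene"); save('s3',im[180:340,370:530],4)
s=get_state(); print(s['tcp_pos'],s['width'],s['force'])
E
```

```text
[0.4013 0.2125 0.2025] 0.02169940682435452 [ 0.2497 -0.4373 -1.8013]
```

View pics/s3.png

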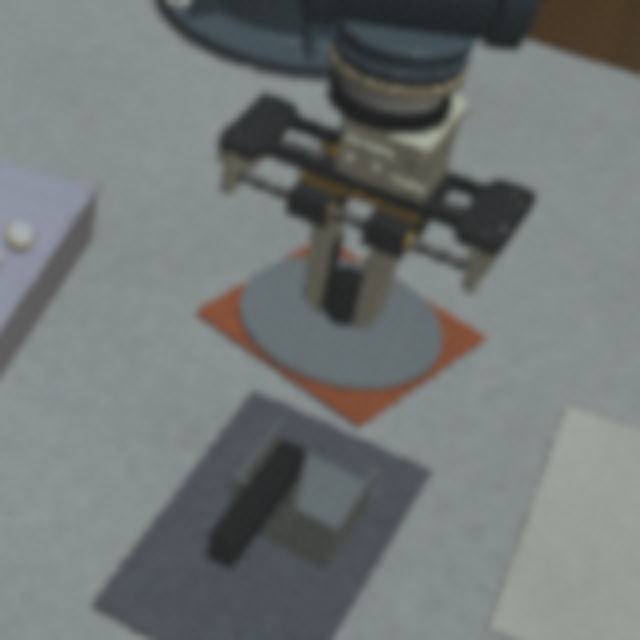

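Request:
step_arm(commands=[{"xyz": [0,0,-2],"dr": [0,0,0]},{"xyz": [0,0,-2],"dr": [0,0,0]}])

```text
time_s: 8.27
tcp_pos: [0.4019, 0.2126, 0.201]
eef_rot: [[-0.003, -1.0, 0.006], [-1.0, 0.003, 0.002], [-0.002, -0.006, -1.0]]
force: [-7.8, -8.9, 34.2]
width: 0.0215
```

Now it is in firm contact. Releasing and retreating.

Request:
step_arm(commands=[{"xyz": [0,0,1],"dr": [0,0,0]},{"xyz": [0,0,0],"dr": [0,0,0]},{"xyz": [0,0,0],"dr": [0,0,0]},{"xyz": [0,0,0],"dr": [0,0,0]},{"xyz": [0,0,0],"dr": [0,0,0]},{"xyz": [0,0,0],"dr": [0,0,0]},{"xyz": [0,0,0],"dr": [0,0,0]},{"xyz": [0,0,15],"dr": [0,0,0]},{"xyz": [0,0,30],"dr": [0,0,0]},{"xyz": [0,0,30],"dr": [0,0,0]},{"xyz": [0,0,20],"dr": [0,0,0]},{"xyz": [0,0,0],"dr": [0,0,0]}], jaw=1)

```text
time_s: 9.27
tcp_pos: [0.4012, 0.2123, 0.2992]
eef_rot: [[-0.003, -1.0, 0.002], [-1.0, 0.003, 0.001], [-0.001, -0.002, -1.0]]
force: [0.6, -0.7, -0.0]
width: 0.0922
```

```bash
cat > look.py <<'E'
import sys
from h import *
tag=sys.argv[1]
for n in ["scene","top"]:
    im,D=read_camera(n); np.save(f'pics/{n}{tag}.npy',D); np.save(f'pics/{n}{tag}i.npy',im)
    save(n+tag,im)
s=get_state(); print(s['time_s'],s['tcp_pos'],s['eef_rot'][:,2],s['joints'],s['width'],s['force'])
E
python3 look.py 4; python3 - <<'E'
from h import *
for n in ["scene","top"]:
    im=np.load(f'pics/{n}4i.npy')
    D=np.load(f'pics/{n}4.npy'); C=cloud(n,D); x,y,z=C[...,0],C[...,1],C[...,2]
    m=(D>0)&(x>.3)&(x<.5)&(y>.1)&(y<.3)&(z>.03)&(z<.05); print(n,"knob",C[m].mean(0) if m.any() else None,m.sum())
    m=(D>0)&(x>.45)&(x<.7)&(y>-.35)&(y<-.15)&(z>.09)&(z<.125); P=C[m]; print("jar rim",cv2.minEnclosingCircle(P[:,:2].astype(np.float32)),np.median(P[:,2]))
    if n=="top": save('jar4',im[120:220,290:400],5)
E
```

```text
9.3667 [0.4006 0.2121 0.2963] [-0.0013 -0.0002 -1.    ] [ 22.0032  19.3292 114.1447   0.0205  46.6005 112.1929] 0.09317215994240205 [ 0.5054  0.2236 -0.0198]
scene knob [0.4072 0.2146 0.0425] 67
jar rim ((0.5794564485549927, -0.244386687874794), 0.06306568533182144) 0.10189525850504627
top knob [0.4007 0.2203 0.0498] 1
jar rim ((0.5794240236282349, -0.2469242662191391), 0.06035388633608818) 0.10803652137610487
```

View pics/scene4.png

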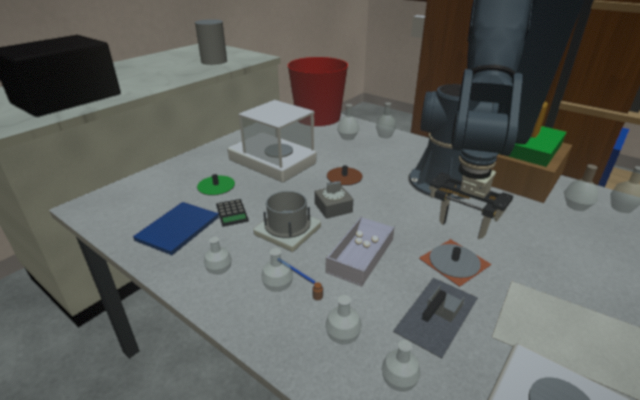

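View pics/top4.png

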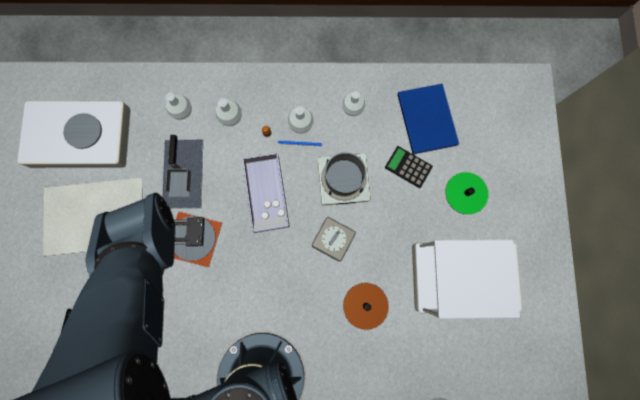

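The cover sits on the tile (scene (456,258)), the jar is open, the 4 balls are untouched and the scoop is unmoved on its mat. Next, the scoop.

Request:
step_arm(commands=[{"xyz": [12,3,10],"dr": [0,0,0]},{"xyz": [25,5,10],"dr": [0,0,0]},{"xyz": [36,7,0],"dr": [0,0,0]},{"xyz": [36,7,0],"dr": [0,0,0]},{"xyz": [36,7,0],"dr": [0,0,0]},{"xyz": [36,7,0],"dr": [0,0,0]},{"xyz": [30,6,0],"dr": [0,0,0]},{"xyz": [18,4,0],"dr": [0,0,0]},{"xyz": [8,2,0],"dr": [0,0,0]},{"xyz": [0,0,0],"dr": [0,0,0]},{"xyz": [0,0,0],"dr": [0,0,0]}])

```text
time_s: 10.28
tcp_pos: [0.6446, 0.2599, 0.2934]
eef_rot: [[-0.003, -1.0, -0.029], [-1.0, 0.004, -0.01], [0.01, 0.029, -1.0]]
force: [-0.6, 0.7, -0.5]
width: 0.0927
```

```bash
python3 look.py 5; python3 - <<'E'
from h import *
for n in ["scene"]:
    im=np.load(f'pics/{n}5i.npy'); save('s5c',im[200:360,370:530],4)
    D=np.load(f'pics/{n}5.npy'); C=cloud(n,D); x,y,z=C[...,0],C[...,1],C[...,2]
    g=im.max(2); m=(D>0)&(x>.55)&(x<.8)&(y>.2)&(y<.32)&(z>.077)&(z<.1)&(g<70); print(C[m].mean(0),cv2.minAreaRect(C[m][:,:2].astype(np.float32)),m.sum())
s=get_state(); tip=s['tcp_pos']+s['eef_rot'][:,2]*.186
for d in (-.0465,.0465): print("tip px",proj("scene",tip+s['eef_rot'][:,0]*d), tip+s['eef_rot'][:,0]*d)
E
```

```text
10.3833 [0.6441 0.26   0.2941] [-0.0285 -0.0098 -0.9995] [ 18.1438  41.8286  75.3619  -0.0304  64.5374 108.3399] 0.09310134637642284 [-0.9096 -0.4788  0.4381]
[0.6628 0.2631 0.0879] ((0.6577157378196716, 0.2616003751754761), (0.01650526002049446, 0.09076008200645447), 89.55162811279297) 283
tip px [457.9589 300.3749] [0.639  0.3046 0.1078]
tip px [418.6143 281.0854] [0.6387 0.2116 0.1087]
```

View pics/s5c.png

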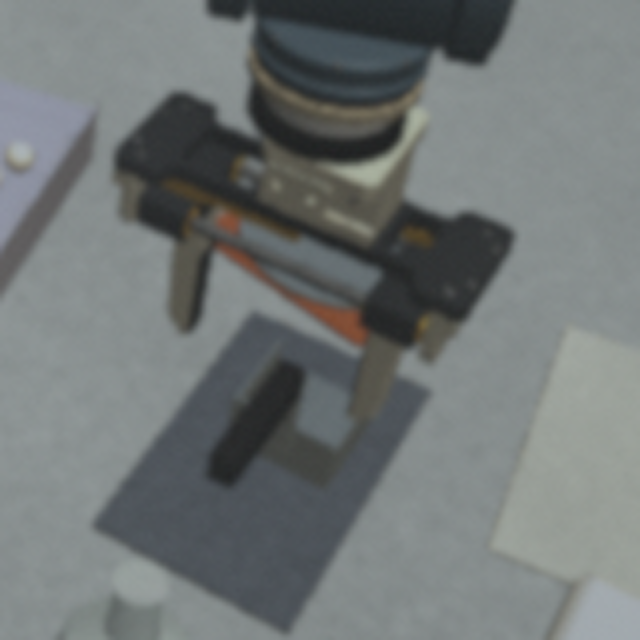

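Request:
step_arm(commands=[{"xyz": [-1,0,-4],"dr": [0.004,-0.014,0]},{"xyz": [-1,0,-10],"dr": [0.004,-0.014,0]},{"xyz": [-1,0,-14],"dr": [0,0,0]},{"xyz": [0,0,-10],"dr": [0,0,0]},{"xyz": [0,0,-6],"dr": [0,0,0]},{"xyz": [0,0,0],"dr": [0,0,0]}])

```text
time_s: 10.88
tcp_pos: [0.6373, 0.2598, 0.2489]
eef_rot: [[-0.002, -1.0, 0.0], [-1.0, 0.002, -0.002], [0.002, -0.0, -1.0]]
force: [-0.4, -1.2, -0.2]
width: 0.0931
```

Request:
step_arm(commands=[{"xyz": [2,0,-2],"dr": [0,0,0]},{"xyz": [0,0,0],"dr": [0,0,0]},{"xyz": [0,0,0],"dr": [0,0,0]},{"xyz": [0,0,0],"dr": [0,0,0]},{"xyz": [0,0,0],"dr": [0,0,0]},{"xyz": [0,0,0],"dr": [0,0,0]},{"xyz": [0,0,0],"dr": [0,0,0]},{"xyz": [0,0,0],"dr": [0,0,0]},{"xyz": [0,0,0],"dr": [0,0,0]},{"xyz": [0,0,0],"dr": [0,0,0]},{"xyz": [0,0,0],"dr": [0,0,0]},{"xyz": [0,0,0],"dr": [0,0,0]}], jaw=0, grip_force=60)

```text
time_s: 11.88
tcp_pos: [0.64, 0.26, 0.2495]
eef_rot: [[-0.002, -1.0, 0.003], [-1.0, 0.002, -0.001], [0.001, -0.003, -1.0]]
force: [0.4, 0.3, -0.5]
width: 0.0178
```

Request:
step_arm(commands=[{"xyz": [0,0,0],"dr": [0,0,0]},{"xyz": [0,0,0],"dr": [0,0,0]},{"xyz": [0,0,0],"dr": [0,0,0]},{"xyz": [0,0,0],"dr": [0,0,0]}])

```text
time_s: 12.22
tcp_pos: [0.64, 0.26, 0.2495]
eef_rot: [[-0.002, -1.0, 0.003], [-1.0, 0.002, -0.0], [0.0, -0.003, -1.0]]
force: [-0.8, 0.9, -0.4]
width: 0.0154
```

Request:
step_arm(commands=[{"xyz": [0,0,6],"dr": [0,0,0]},{"xyz": [0,0,15],"dr": [0,0,0]},{"xyz": [0,0,25],"dr": [0,0,0]},{"xyz": [0,0,25],"dr": [0,0,0]},{"xyz": [0,0,15],"dr": [0,0,0]},{"xyz": [0,0,0],"dr": [0,0,0]},{"xyz": [0,0,0],"dr": [0,0,0]}])

```text
time_s: 12.8
tcp_pos: [0.6389, 0.2596, 0.3387]
eef_rot: [[-0.002, -1.0, -0.0], [-1.0, 0.002, -0.002], [0.002, 0.0, -1.0]]
force: [-0.1, -0.7, -1.0]
width: 0.0152
```

```bash
python3 look.py 6; python3 - <<'E'
from h import *
im=np.load(f'pics/scene6i.npy'); save('s6c',im[180:340,350:530],4)
im=np.load(f'pics/top6i.npy'); save('t6c',im[120:260,140:320],4)
# balls in top
g=im[150:240,240:295].astype(int)
m=(im.min(2)>200).astype(np.uint8); m[:150]=0;m[240:]=0;m[:,:243]=0;m[:,292:]=0
k,l,s,c=cv2.connectedComponentsWithStats(m)
for i in range(1,k):
    if s[i,4]>5: print(c[i],s[i,4],atz("top",c[i],.017))
E
```

```text
12.9 [0.6389 0.2596 0.3378] [-0.0012 -0.0022 -1.    ] [ 18.2594  38.397   75.0157  -0.1078  66.695  108.4078] 0.01562400484892781 [ 0.8213  0.3063 -1.0903]
[266.5 203.5] 24 [ 0.5043 -0.0109  0.017 ]
[275.     202.8261] 23 [ 0.5063 -0.0367  0.017 ]
[280.2917 212.    ] 24 [ 0.4779 -0.0532  0.017 ]
[264.0909 214.9091] 22 [ 0.4691 -0.0042  0.017 ]
```

View pics/s6c.png

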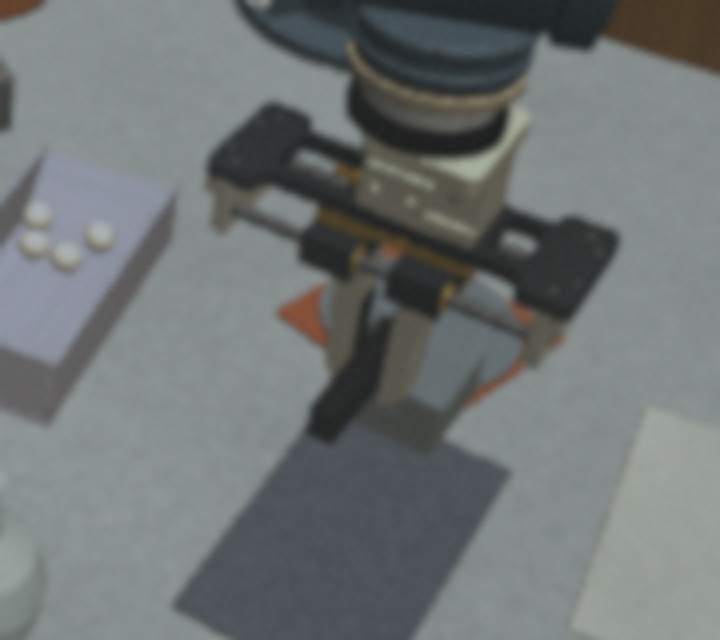

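View pics/t6c.png

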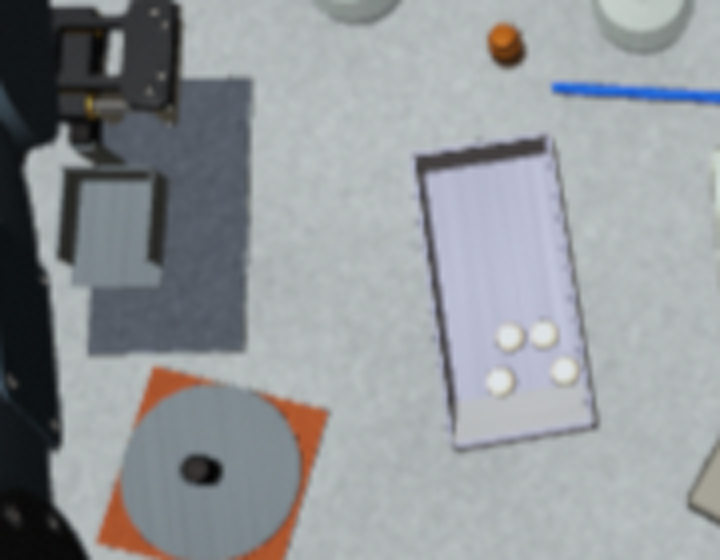

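```bash
python3 - <<'E'
from h import *
print("lip",atz("top",(169,191.6),.0945),atz("top",(158,191.6),.0945),atz("top",(180,191.6),.0945))
o=np.array([.5352,-.0094]); a=np.radians(9.05); R=np.array([[np.cos(a),np.sin(a)],[-np.sin(a),np.cos(a)]])
for b in [(0.5043,-0.0109),(0.5063,-0.0367),(0.4779,-0.0532),(0.4691,-0.0042)]: print(R@(np.array(b)-o))
# tray inner: floor/ramp line px, far wall
for p in [(458/4+140,408/4+120),(592/4+140,385/4+120)]:  # approx ramp base corners
    q=atz("top",p,.006)[:2]; print("ramp base",R@(q-o))
for p in [(417/4+140,155/4+120),(547/4+140,137/4+120),(597/4+140,428/4+120),(455/4+140,450/4+120)]:
    q=atz("top",p,.05)[:2]; print("corner",q,R@(q-o))
E
```

```text
lip [0.5271 0.2579 0.0945] [0.5272 0.2891 0.0945] [0.527  0.2267 0.0945]
[-0.0308  0.0034]
[-0.0328 -0.0224]
[-0.0635 -0.0342]
[-0.0645  0.0155]
ramp base [-0.0797  0.0486]
ramp base [-0.0787 -0.0549]
corner [0.6364 0.0546] [0.11   0.0473]
corner [ 0.6504 -0.0433] [ 0.1085 -0.0516]
corner [ 0.4285 -0.0832] [-0.1169 -0.0561]
corner [0.4129 0.0207] [-0.1161  0.0489]
```

Top view after lifting: the pan's lip is at (169,191.6) and level, so lip offset from TCP is −112 mm. The balls in tray coordinates are (-31,3), (-33,-22), (-64,-34) and (-65,16). The vial and pen are clear of the path, so I move over the tray and turn to its yaw.

Request:
step_arm(commands=[{"xyz": [0,-12,0],"dr": [0,0,0.01]},{"xyz": [0,-25,0],"dr": [0,0,0.018]},{"xyz": [0,-30,0],"dr": [0,0,0.018]},{"xyz": [0,-30,0],"dr": [0,0,0.018]},{"xyz": [0,-30,0],"dr": [0,0,0.018]},{"xyz": [0,-30,0],"dr": [0,0,0.018]},{"xyz": [0,-30,0],"dr": [0,0,0.018]},{"xyz": [0,-30,0],"dr": [0,0,0.018]},{"xyz": [0,-25,0],"dr": [0,0,0.018]},{"xyz": [0,-12,0],"dr": [0,0,0.008]},{"xyz": [0,0,0],"dr": [0,0,0]},{"xyz": [0,0,0],"dr": [0,0,0]}])

```text
time_s: 13.9
tcp_pos: [0.634, -0.0049, 0.3201]
eef_rot: [[0.17, -0.985, -0.025], [-0.986, -0.169, -0.005], [0.001, 0.025, -1.0]]
force: [0.2, 1.1, -1.5]
width: 0.0158
```

```bash
python3 look.py 7; python3 - <<'E'
from h import *
s=get_state(); print(np.degrees(np.arctan2(s['eef_rot'][1,0],s['eef_rot'][0,0])))
im=np.load(f'pics/scene7i.npy'); save('s7c',im[120:300,280:460],4)
im=np.load(f'pics/top7i.npy'); save('t7c',im[100:250,190:370],4)
E
```

```text
14.0 [ 0.6341 -0.0039  0.3203] [-0.0245 -0.0049 -0.9997] [-4.5025 34.106  85.3078 -0.4405 61.9622 75.8753] 0.015652408614011563 [ 0.7188  0.2132 -0.5385]
-80.16560975857425
```

View pics/t7c.png

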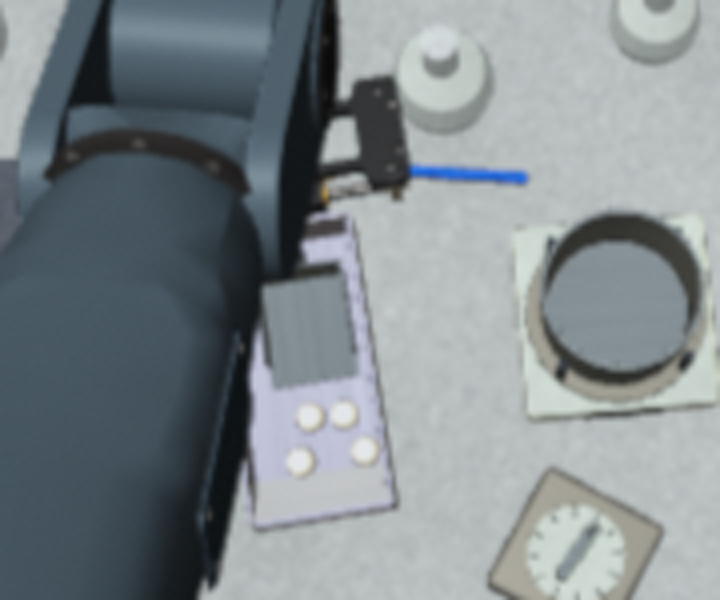

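View pics/s7c.png

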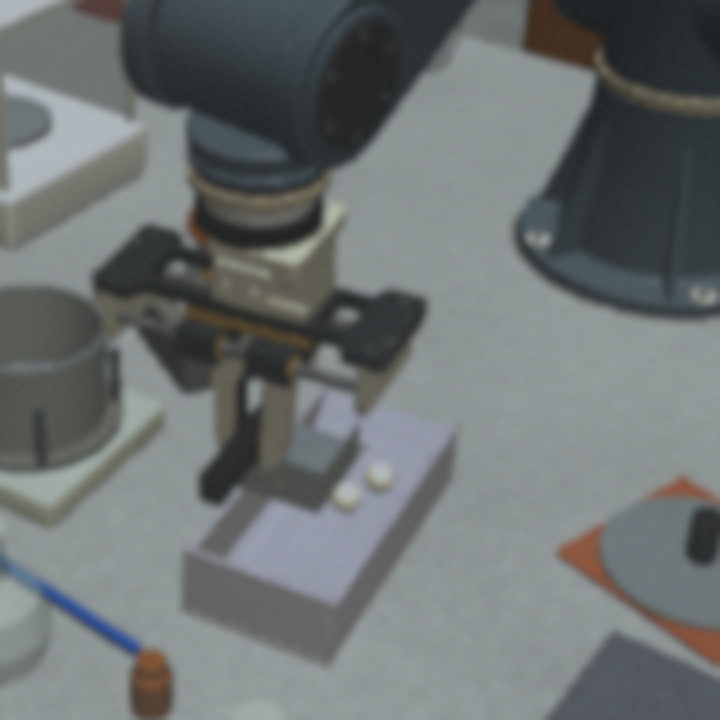

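Request:
step_arm(commands=[{"xyz": [1,1,-4],"dr": [0.002,-0.012,-0.008]},{"xyz": [1,1,-12],"dr": [0.002,-0.012,-0.007]},{"xyz": [1,1,-14],"dr": [0,0,0]},{"xyz": [0,0,-10],"dr": [0,0,0]},{"xyz": [0,0,0],"dr": [0,0,0]},{"xyz": [0,0,0],"dr": [0,0,0]}])

```text
time_s: 14.5
tcp_pos: [0.6374, 0.0055, 0.2775]
eef_rot: [[0.159, -0.987, 0.004], [-0.987, -0.159, 0.001], [-0.0, -0.004, -1.0]]
force: [-0.2, 0.2, -0.9]
width: 0.0158
```

Request:
step_arm(commands=[{"xyz": [0,-4,0],"dr": [0,0.003,0]},{"xyz": [0,-3,-4],"dr": [0,0,0]},{"xyz": [0,0,-8],"dr": [0,0,0]},{"xyz": [0,0,-6],"dr": [0,0,0]},{"xyz": [0,0,-3],"dr": [0,0,0]},{"xyz": [0,0,0],"dr": [0,0,0]}])

```text
time_s: 15.0
tcp_pos: [0.6377, -0.0019, 0.2562]
eef_rot: [[0.159, -0.987, 0.003], [-0.987, -0.159, 0.001], [-0.0, -0.003, -1.0]]
force: [0.6, -0.3, -2.3]
width: 0.0158
```

```bash
python3 look.py 8; python3 - <<'E'
from h import *
im=np.load(f'pics/top8i.npy'); save('t8c',im[140:240,220:320],6)
im=np.load(f'pics/scene8i.npy'); save('s8c',im[180:300,300:420],5)
E
```

```text
15.1 [ 0.6379 -0.0018  0.2568] [ 0.0035  0.0005 -1.    ] [-4.3471 38.8179 87.1602  0.0552 53.8244 76.4564] 0.015499531348791977 [-0.4212  0.106  -0.9907]
```

View pics/t8c.png

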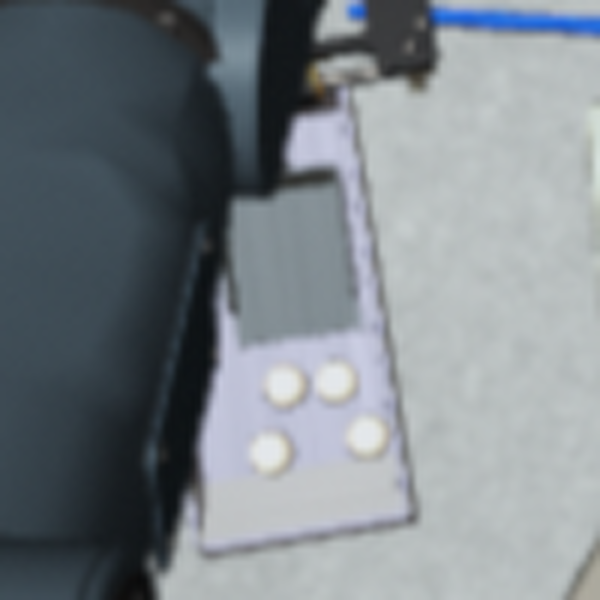

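View pics/s8c.png

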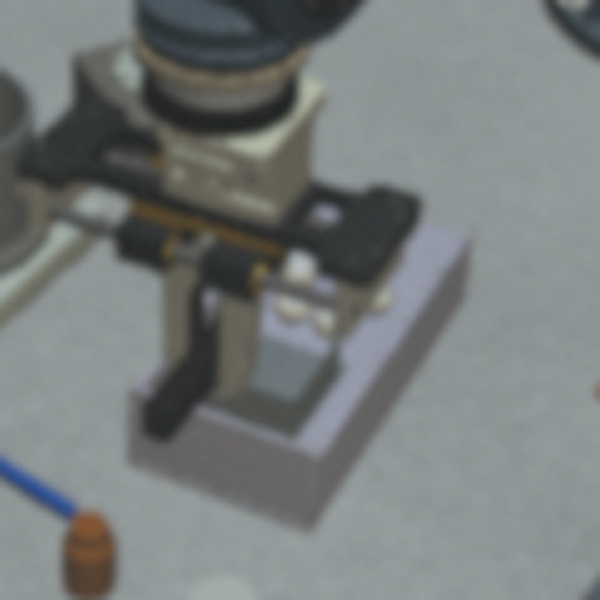

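Request:
step_arm(commands=[{"xyz": [0,-1,-2],"dr": [0,0.003,0]},{"xyz": [0,0,-2],"dr": [0,0,0]},{"xyz": [0,0,0],"dr": [0,0,0]}])

```text
time_s: 15.35
tcp_pos: [0.6381, -0.0029, 0.2531]
eef_rot: [[0.159, -0.987, 0.001], [-0.987, -0.159, 0.0], [-0.0, -0.001, -1.0]]
force: [1.0, 0.3, -1.5]
width: 0.0152
```

Request:
step_arm(commands=[{"xyz": [-2,0,-1],"dr": [0,0,0]},{"xyz": [-3,-0.5,-0.5],"dr": [0,0,0]},{"xyz": [-4,-0.6,0],"dr": [0,0,0]},{"xyz": [-4,-0.6,0],"dr": [0,0,0]},{"xyz": [-4,-0.6,0],"dr": [0,0,0]},{"xyz": [-4,-0.6,0],"dr": [0,0,0]},{"xyz": [-4,-0.6,0],"dr": [0,0,0]},{"xyz": [-4,-0.6,0],"dr": [0,0,0]},{"xyz": [-4,-0.6,0],"dr": [0,0,0]},{"xyz": [-4,-0.6,0],"dr": [0,0,0]},{"xyz": [-2,-0.4,0],"dr": [0,0,0]}])

```text
time_s: 16.27
tcp_pos: [0.5948, -0.009, 0.252]
eef_rot: [[0.159, -0.987, 0.002], [-0.987, -0.159, 0.0], [-0.0, -0.002, -1.0]]
force: [-0.3, -0.4, -1.1]
width: 0.0154
```

```bash
cat > lk.py <<'E'
import sys
from h import *
tag=sys.argv[1]
im,D=read_camera("top"); np.save(f'pics/top{tag}i.npy',im); save('t%sc'%tag,im[140:240,220:320],6)
if len(sys.argv)>2:
    im,D=read_camera("scene"); np.save(f'pics/scene{tag}i.npy',im); save('s%sc'%tag,im[180:300,300:420],5)
s=get_state(); print(s['time_s'],s['tcp_pos'],s['eef_rot'][:,2],s['joints'],s['width'],s['force'])
E
python3 lk.py 9
```

```text
16.3167 [ 0.5947 -0.0091  0.252 ] [ 0.0021  0.0004 -1.    ] [-5.3647 35.4918 94.396   0.045  49.993  75.4372] 0.01578444319766048 [ 0.6678 -0.4224 -1.8684]
```

View pics/t9c.png

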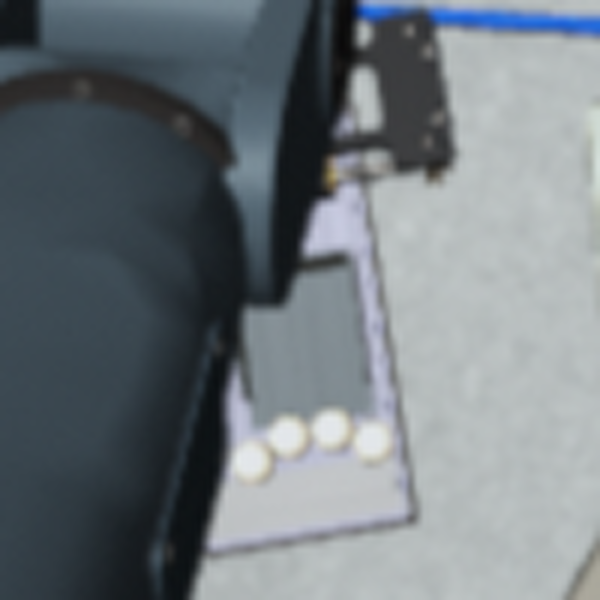

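Request:
step_arm(commands=[{"xyz": [1,0,0],"dr": [0,0,0]},{"xyz": [0.5,-3,0],"dr": [0,0,0]},{"xyz": [0.5,-3,0],"dr": [0,0,0]},{"xyz": [0,-1.5,0],"dr": [0,0,0]},{"xyz": [0,0,0],"dr": [0,0,0]}])

```text
time_s: 16.73
tcp_pos: [0.5971, -0.0168, 0.2521]
eef_rot: [[0.158, -0.987, 0.002], [-0.987, -0.158, 0.002], [-0.002, -0.002, -1.0]]
force: [-1.5, 3.7, 0.4]
width: 0.0155
```

```bash
python3 lk.py 10
```

```text
16.7833 [ 0.5971 -0.0168  0.2521] [ 0.0022  0.0021 -1.    ] [-6.0928 35.7007 93.9737  0.1713 50.2141 74.6735] 0.015597560781021376 [-0.2734  3.6531 -0.9099]
```

View pics/t10c.png

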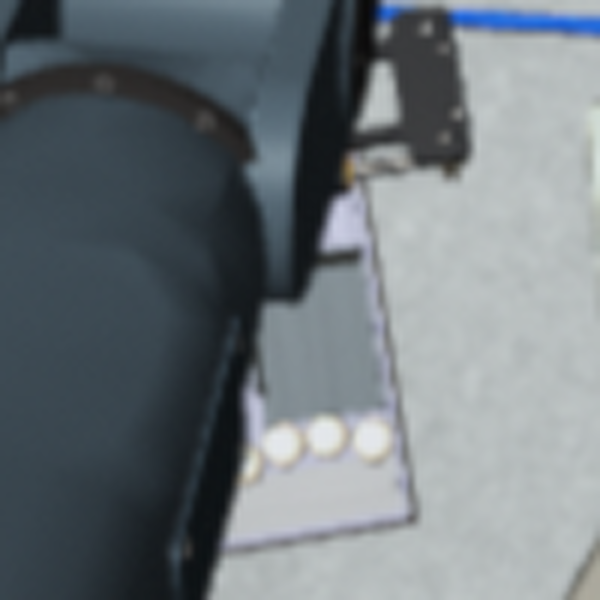

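Request:
step_arm(commands=[{"xyz": [-2,0.8,0],"dr": [0,0,0]},{"xyz": [-3,-0.4,0],"dr": [0,0,0]},{"xyz": [-3,-0.5,0],"dr": [0,0,0]},{"xyz": [-3,-0.5,0],"dr": [0,0,0]},{"xyz": [-2,-0.3,0],"dr": [0,0,0]},{"xyz": [0,0,0],"dr": [0,0,0]}])

```text
time_s: 17.28
tcp_pos: [0.5829, -0.0184, 0.252]
eef_rot: [[0.159, -0.987, 0.003], [-0.987, -0.159, 0.001], [-0.0, -0.003, -1.0]]
force: [-0.6, 1.0, -3.0]
width: 0.0153
```

```bash
python3 lk.py 11
```

```text
17.3333 [ 0.583  -0.0184  0.252 ] [ 0.0029  0.0007 -1.    ] [-6.3843 34.5264 96.2398  0.0771 49.0715 74.3994] 0.0157845511799793 [ 0.5331 -0.0563 -1.5296]
```

View pics/t11c.png

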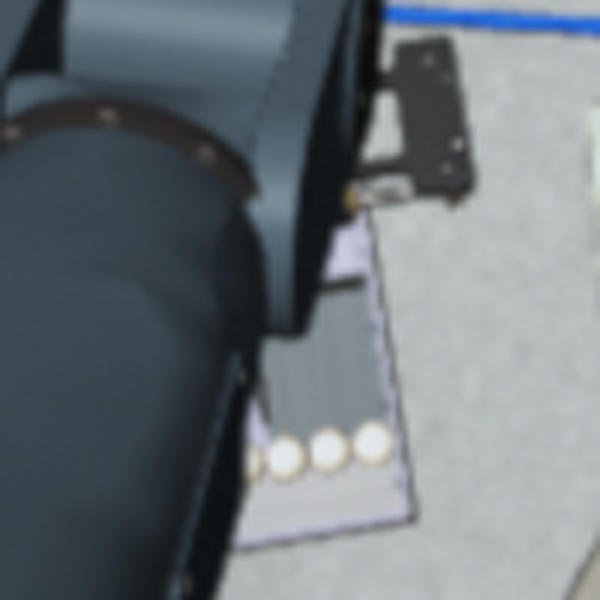

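Request:
step_arm(commands=[{"xyz": [-2,-0.3,0],"dr": [0,0,0]},{"xyz": [-2,-0.3,0],"dr": [0,0,0]},{"xyz": [-2,-0.3,0],"dr": [0,0,0]},{"xyz": [-2,-0.3,0],"dr": [0,0,0]},{"xyz": [0,0,0],"dr": [0,0,0]}])

```text
time_s: 17.75
tcp_pos: [0.5743, -0.0197, 0.252]
eef_rot: [[0.159, -0.987, 0.003], [-0.987, -0.159, 0.001], [-0.0, -0.003, -1.0]]
force: [-0.2, 0.3, -1.5]
width: 0.0156
```

```bash
python3 lk.py 12
```

```text
17.8 [ 0.5744 -0.0197  0.252 ] [ 0.0032  0.0006 -1.    ] [-6.6113 33.8127 97.5999  0.0755 48.4083 74.1687] 0.015398888819483455 [ 0.6665  0.0441 -2.1863]
```

View pics/t12c.png

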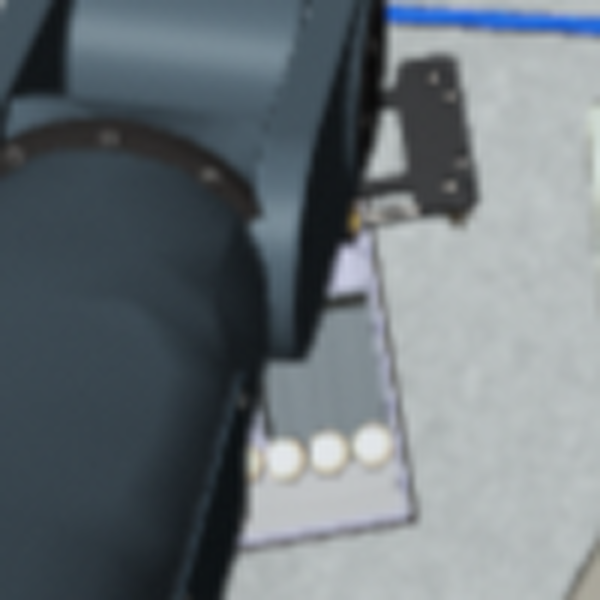

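Request:
step_arm(commands=[{"xyz": [-2,-0.3,0],"dr": [0,0,0]},{"xyz": [-2,-0.3,0],"dr": [0,0,0]},{"xyz": [0,0,0],"dr": [0,0,0]}])

```text
time_s: 18.05
tcp_pos: [0.5718, -0.02, 0.2534]
eef_rot: [[0.159, -0.987, 0.011], [-0.987, -0.159, 0.001], [0.001, -0.011, -1.0]]
force: [-0.9, 1.1, -2.5]
width: 0.0157
```

Request:
step_arm(commands=[{"xyz": [4,0.6,0],"dr": [-0.003,0.02,0]},{"xyz": [4.8,0.8,0],"dr": [-0.003,0.02,0]},{"xyz": [4.8,0.8,0],"dr": [-0.003,0.02,0]},{"xyz": [4.8,0.8,0],"dr": [-0.003,0.02,0]},{"xyz": [7,1.1,0],"dr": [-0.005,0.03,0]},{"xyz": [7,1.1,0],"dr": [-0.005,0.03,0]},{"xyz": [7,1.1,0],"dr": [-0.005,0.03,0]},{"xyz": [7,1.1,0],"dr": [-0.005,0.03,0]},{"xyz": [0,0,0],"dr": [0,0,0]}])

```text
time_s: 18.8
tcp_pos: [0.6187, -0.0126, 0.2525]
eef_rot: [[0.159, -0.966, -0.202], [-0.987, -0.155, -0.033], [0.0, 0.205, -0.979]]
force: [0.2, 0.8, -1.3]
width: 0.0158
```

```bash
python3 lk.py 13 1
```

```text
18.9 [ 0.6178 -0.0127  0.2524] [-0.2008 -0.0324 -0.9791] [-5.0675 39.1967 87.5295 -3.1728 64.6919 77.4477] 0.015540764287130308 [ 0.0937 -0.2165 -2.3268]
```

View pics/t13c.png

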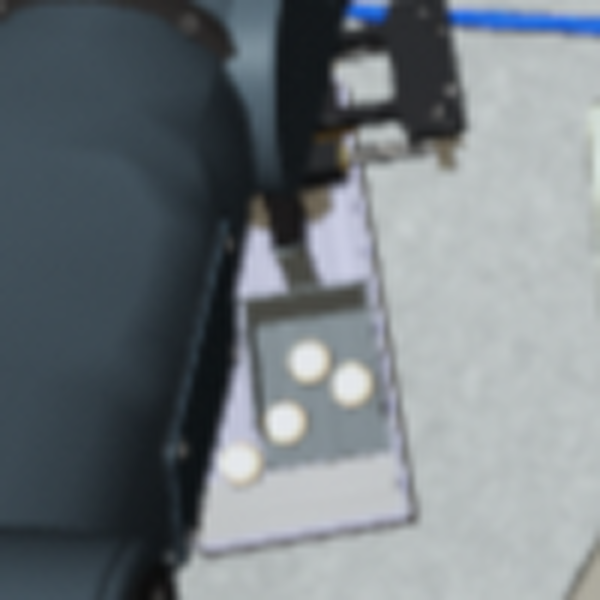

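View pics/s13c.png

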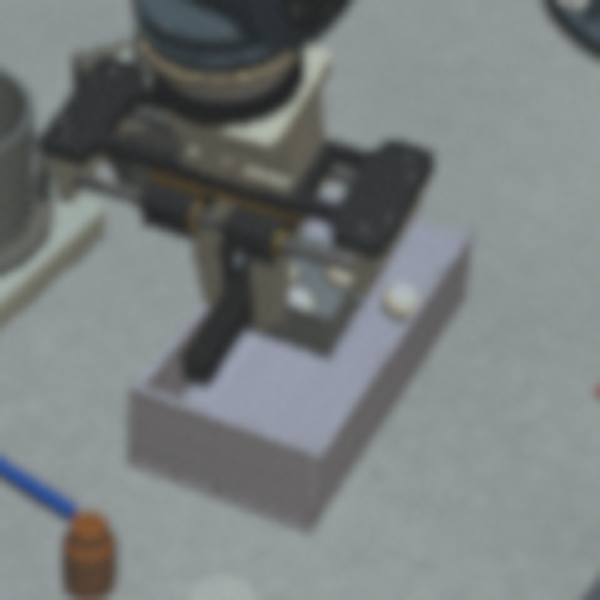

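Three balls are in the pan (crop (308,360), (352,383), (285,422)). One remains at (240,462), left of the scoop. I tilt further back and lift.

Request:
step_arm(commands=[{"xyz": [3,0.5,5],"dr": [-0.003,0.02,0]},{"xyz": [3,0.5,8],"dr": [-0.003,0.02,0]},{"xyz": [3,0.5,12],"dr": [-0.003,0.02,0]},{"xyz": [3,0.5,15],"dr": [-0.003,0.02,0]},{"xyz": [3,0,18],"dr": [-0.003,0.02,0]},{"xyz": [3,0,20],"dr": [-0.003,0.02,0]},{"xyz": [0,0,20],"dr": [0,0,0]},{"xyz": [0,0,20],"dr": [0,0,0]},{"xyz": [0,0,15],"dr": [0,0,0]},{"xyz": [0,0,8],"dr": [0,0,0]},{"xyz": [0,0,0],"dr": [0,0,0]}])

```text
time_s: 19.82
tcp_pos: [0.6302, -0.0121, 0.3974]
eef_rot: [[0.158, -0.935, -0.319], [-0.987, -0.151, -0.049], [-0.002, 0.322, -0.947]]
force: [-0.0, 0.2, -1.8]
width: 0.016
```

```bash
python3 look.py 14; python3 - <<'E'
from h import *
s=get_state(); print(s['eef_rot'])
im=np.load(f'pics/top14i.npy'); save('t14c',im[100:250,210:390],4)
E
```

```text
19.9167 [ 0.6301 -0.012   0.3954] [-0.3214 -0.0487 -0.9457] [-4.7019 32.343  77.729  -4.2979 88.4268 76.9822] 0.01565869099568006 [-0.4398  0.2673 -2.748 ]
[[ 0.1583 -0.9336 -0.3214]
 [-0.9874 -0.1506 -0.0487]
 [-0.0029  0.3251 -0.9457]]
```

View pics/t14c.png

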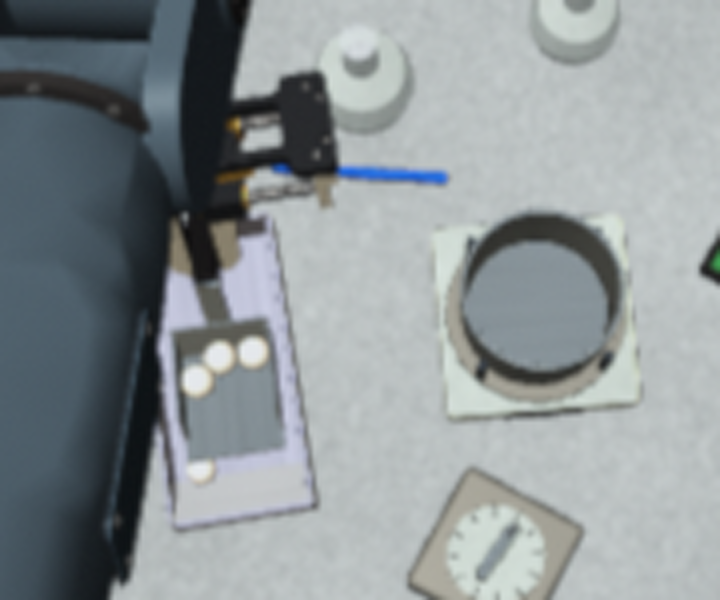

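Request:
step_arm(commands=[{"xyz": [5,-10,3],"dr": [0,0,0]},{"xyz": [10,-20,0],"dr": [0,0,0]},{"xyz": [12,-24,0],"dr": [0,0,0]},{"xyz": [12,-24,0],"dr": [0,0,0]},{"xyz": [12,-24,0],"dr": [0,0,0]},{"xyz": [12,-24,0],"dr": [0,0,0]},{"xyz": [12,-24,0],"dr": [0,0,0]},{"xyz": [12,-24,0],"dr": [0,0,0]},{"xyz": [10,-20,0],"dr": [0,0,0]},{"xyz": [5,-10,0],"dr": [0,0,0]},{"xyz": [0,0,0],"dr": [0,0,0]},{"xyz": [0,0,0],"dr": [0,0,0]}])

```text
time_s: 20.92
tcp_pos: [0.7351, -0.2346, 0.3816]
eef_rot: [[0.158, -0.927, -0.34], [-0.987, -0.152, -0.044], [-0.011, 0.343, -0.939]]
force: [-1.0, 0.4, -1.6]
width: 0.0153
```

```bash
python3 look.py 15; python3 - <<'E'
from h import *
s=get_state(); print(s['eef_rot'])
im=np.load(f'pics/top15i.npy'); save('t15c',im[100:250,250:430],4)
im=np.load(f'pics/scene15i.npy'); save('s15c',im[120:280,220:400],4)
E
```

```text
21.0167 [ 0.735  -0.2336  0.3821] [-0.3399 -0.0441 -0.9394] [-20.0169  49.6935  48.9297  -9.1976  99.2078  60.6994] 0.015536863012778809 [ 0.7413  0.5001 -1.9703]
[[ 0.1586 -0.927  -0.3399]
 [-0.9873 -0.1527 -0.0441]
 [-0.011   0.3426 -0.9394]]
```

View pics/t15c.png

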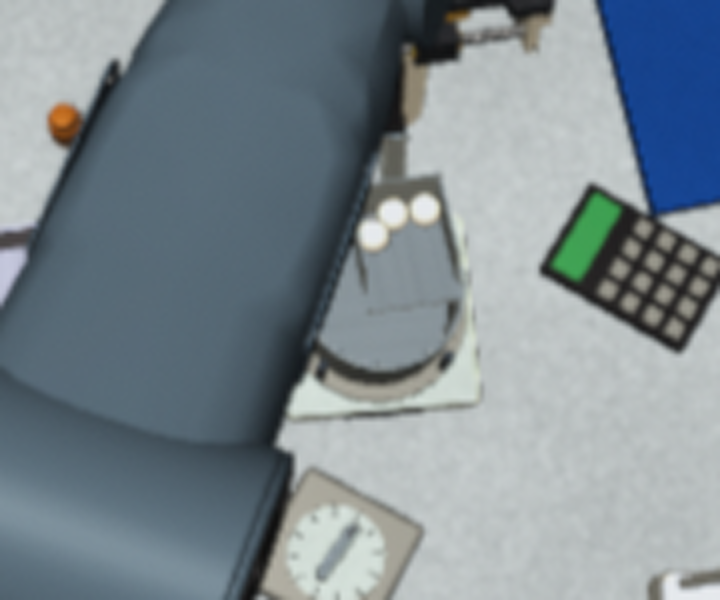

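View pics/s15c.png

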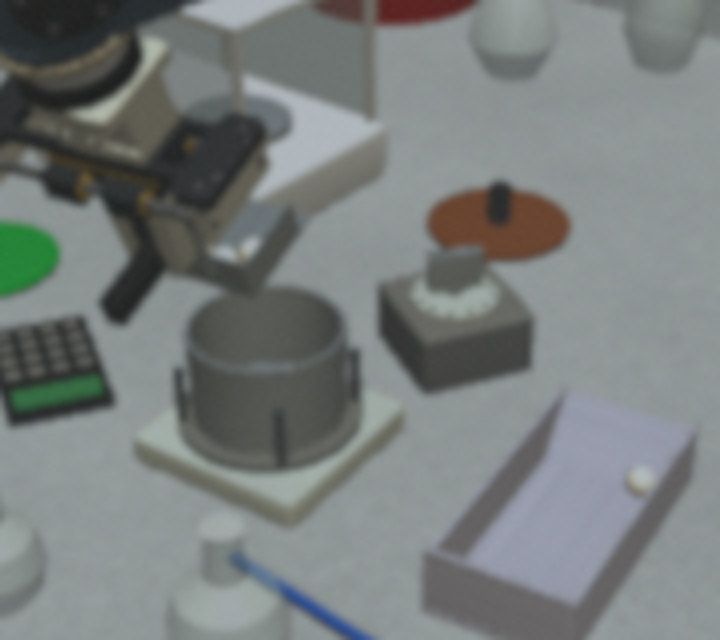

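Request:
step_arm(commands=[{"xyz": [1,4,-3],"dr": [0.006,-0.03,0]},{"xyz": [1,4,-4],"dr": [0.006,-0.04,0]},{"xyz": [1,3,-5],"dr": [0.006,-0.04,0]},{"xyz": [1,3,-4],"dr": [0.006,-0.04,0]},{"xyz": [0,0,-3],"dr": [0.005,-0.03,0]},{"xyz": [0,0,0],"dr": [0,0,0]}])

```text
time_s: 21.52
tcp_pos: [0.7382, -0.2126, 0.3636]
eef_rot: [[0.166, -0.973, -0.159], [-0.986, -0.166, -0.015], [-0.012, 0.159, -0.987]]
force: [-1.0, 0.8, -1.1]
width: 0.0156
```

```bash
cat > lip.py <<'E'
from h import *
s=get_state(); R=s['eef_rot']; p=s['tcp_pos']
# tool axes: x=jaw(-scoop y), y ~ -scoop x, z down.
lip=p+R@np.array([0,.112,.2455]); back=p+R@np.array([0,.032,.2455])
print("t",s['time_s'],"tcp",p,"lip",lip,"back",back,"a",np.arcsin(-R[0,2]*.9875-R[1,2]*.157),"yaw",np.degrees(np.arctan2(-R[1,1],-R[0,1])),"roll",R[2,0])
E
python3 lip.py; python3 look.py 16; python3 - <<'E'
from h import *
im=np.load(f'pics/top16i.npy'); save('t16c',im[100:250,250:430],4)
im=np.load(f'pics/scene16i.npy'); save('s16c',im[120:280,220:400],4)
E
```

```text
t 21.5167 tcp [ 0.7382 -0.2126  0.3636] lip [ 0.5902 -0.2348  0.139 ] back [ 0.668  -0.2215  0.1263] a 0.1597950462585611 yaw 9.674566460999579 roll -0.012008717917995638
21.6167 [ 0.7383 -0.2128  0.3642] [-0.1605 -0.0154 -0.9869] [-19.0908  47.8214  54.2567  -3.8551  86.3821  61.8241] 0.01559887964514478 [ 0.5833 -1.3451 -1.9339]
```

View pics/t16c.png

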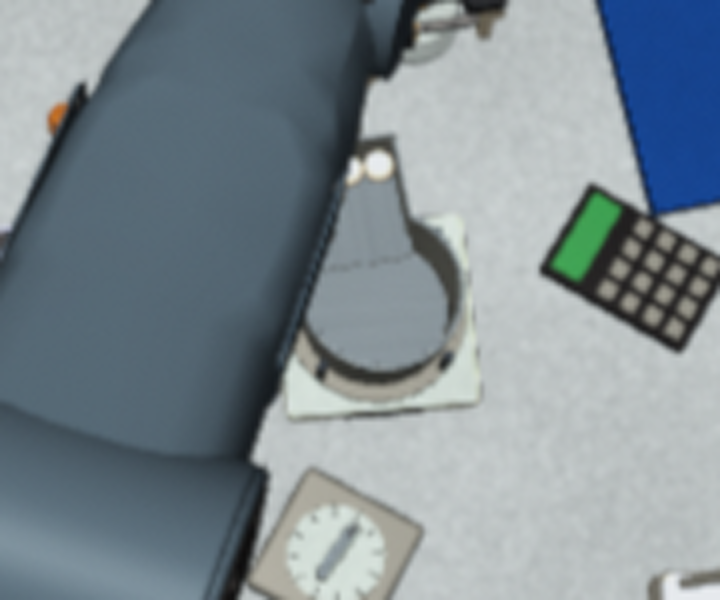

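View pics/s16c.png

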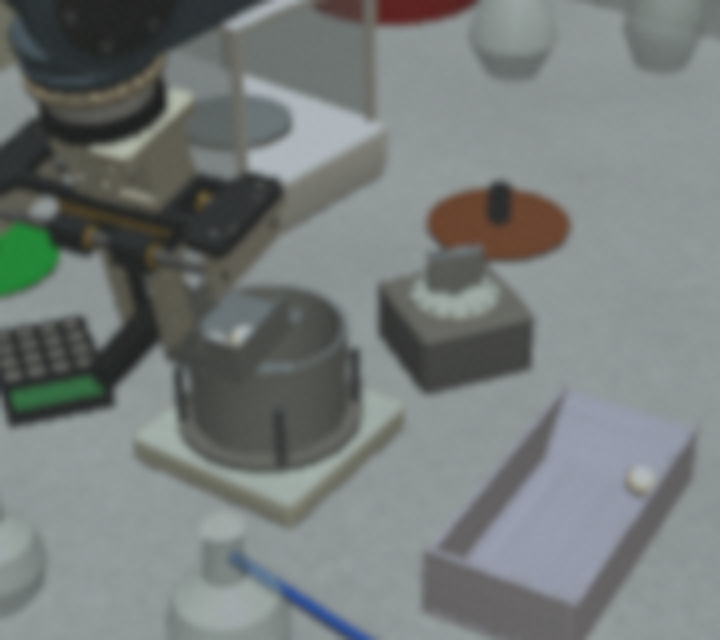

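Request:
step_arm(commands=[{"xyz": [0,-5,0],"dr": [0,0,0]},{"xyz": [1,-4,-3],"dr": [0,0,0]},{"xyz": [-9,-1.5,3],"dr": [0.006,-0.04,0]},{"xyz": [-9,-1.5,3],"dr": [0.006,-0.04,0]},{"xyz": [-9.5,-1.5,4],"dr": [0.006,-0.04,0]},{"xyz": [-9.5,-1.5,4.5],"dr": [0.006,-0.04,0]},{"xyz": [-9.7,-1.5,4.5],"dr": [0.006,-0.04,0]},{"xyz": [-9.7,-1.5,4],"dr": [0.006,-0.04,0]},{"xyz": [0,0,0],"dr": [0,0,0]}])

```text
time_s: 22.37
tcp_pos: [0.6808, -0.234, 0.3839]
eef_rot: [[0.168, -0.982, 0.082], [-0.986, -0.167, 0.019], [-0.005, -0.084, -0.996]]
force: [0.1, 0.3, -2.3]
width: 0.0153
```

```bash
python3 lip.py; python3 look.py 17; python3 - <<'E'
from h import *
im=np.load(f'pics/top17i.npy'); save('t17c',im[100:250,250:430],4)
im=np.load(f'pics/scene17i.npy'); save('s17c',im[120:280,220:400],4)
E
```

```text
t 22.3667 tcp [ 0.6808 -0.234   0.3839] lip [ 0.591  -0.248   0.1298] back [ 0.6696 -0.2346  0.1366] a -0.0844681242680139 yaw 9.668733024017067 roll -0.005332794364548349
22.4667 [ 0.6818 -0.2335  0.383 ] [ 0.0791  0.0195 -0.9967] [-22.9616  38.7722  67.8836   2.9861  69.6269  56.3861] 0.015379529100503319 [ 1.0317 -0.0205 -2.1429]
```

View pics/t17c.png

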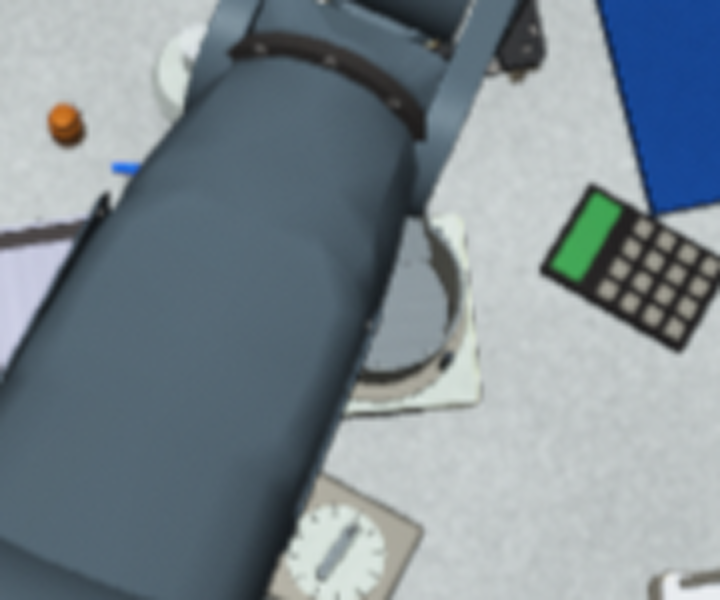

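View pics/s17c.png

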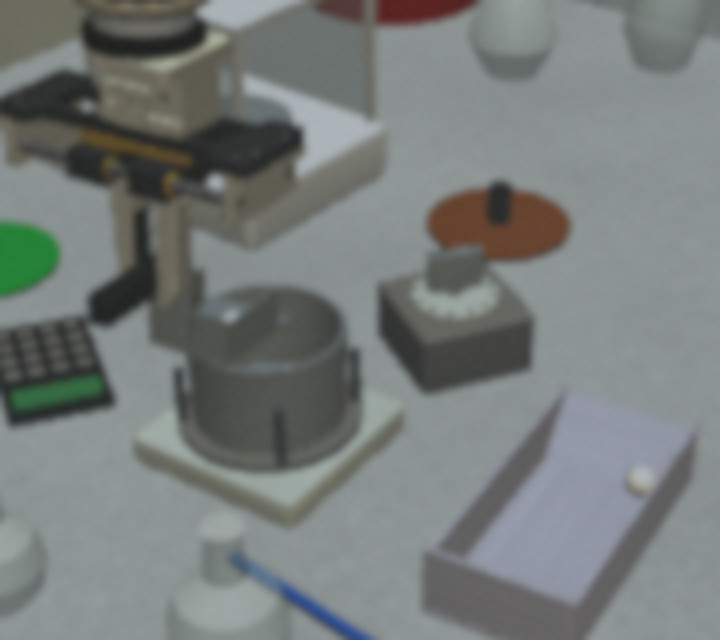

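Request:
step_arm(commands=[{"xyz": [-12.3,-2,4],"dr": [0.008,-0.049,0]},{"xyz": [-12.5,-2,3.5],"dr": [0.008,-0.049,0]},{"xyz": [-12.7,-2,2.5],"dr": [0.008,-0.049,0]},{"xyz": [-12.9,-2,2],"dr": [0.008,-0.049,0]},{"xyz": [-13,-2,1.5],"dr": [0.008,-0.049,0]},{"xyz": [-13.1,-2,1],"dr": [0.008,-0.049,0]},{"xyz": [-13.1,-2,0],"dr": [0.008,-0.049,0]},{"xyz": [-13.1,-2,-0.5],"dr": [0.008,-0.049,0]},{"xyz": [-13.1,-2,-1],"dr": [0.008,-0.049,0]},{"xyz": [0,0,0],"dr": [0,0,0]},{"xyz": [0,0,0],"dr": [0,0,0]},{"xyz": [0,0,0],"dr": [0,0,0]}])

```text
time_s: 23.47
tcp_pos: [0.5693, -0.2518, 0.3911]
eef_rot: [[0.18, -0.851, 0.493], [-0.984, -0.153, 0.095], [-0.005, -0.502, -0.865]]
force: [0.2, -0.1, -1.2]
width: 0.0156
```

```bash
python3 lip.py; python3 look.py 18; python3 - <<'E'
from h import *
im=np.load(f'pics/scene18i.npy'); save('s18c',im[120:280,220:400],4)
E
```

```text
t 23.4667 tcp [ 0.5693 -0.2518  0.3911] lip [ 0.5949 -0.2457  0.1226] back [ 0.663  -0.2334  0.1627] a -0.525179141727291 yaw 10.198480515837133 roll -0.005169432576243258
23.5667 [ 0.5694 -0.2516  0.3911] [ 0.4932  0.0947 -0.8648] [-30.9573  25.2944  90.8006  28.6867  44.2396  31.4215] 0.015280075736798213 [ 0.0014 -0.8392 -1.4233]
```

View pics/s18c.png

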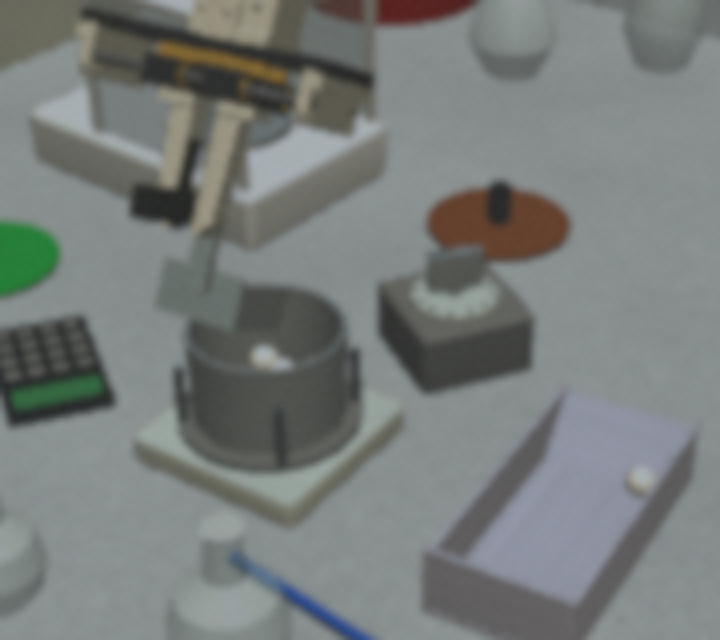

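Balls show inside the jar at crop (265,355). Pitching back level while rising, then back to the tray.

Request:
step_arm(commands=[{"xyz": [8,5,10],"dr": [-0.008,0.049,0]},{"xyz": [12,10,12],"dr": [-0.008,0.049,0]},{"xyz": [12,15,8],"dr": [-0.008,0.049,0]},{"xyz": [12,20,4],"dr": [-0.008,0.049,0]},{"xyz": [10,24,0],"dr": [-0.008,0.049,0]},{"xyz": [6,24,0],"dr": [-0.008,0.049,0]},{"xyz": [4,24,0],"dr": [-0.008,0.049,0]},{"xyz": [4,24,0],"dr": [-0.008,0.049,0]},{"xyz": [4,24,0],"dr": [-0.008,0.049,0]},{"xyz": [3,24,0],"dr": [-0.008,0.049,0]},{"xyz": [1,20,0],"dr": [-0.004,0.025,0]},{"xyz": [0,10,0],"dr": [0,0,0]}])

```text
time_s: 24.57
tcp_pos: [0.6546, -0.0161, 0.4259]
eef_rot: [[0.17, -0.985, -0.03], [-0.985, -0.17, -0.007], [0.002, 0.031, -1.0]]
force: [0.5, -0.7, -1.8]
width: 0.0154
```

```bash
python3 lip.py; python3 look.py 19; python3 - <<'E'
from h import *
im=np.load(f'pics/scene19i.npy'); save('s19c',im[120:300,230:430],3.5)
im=np.load(f'pics/top19i.npy'); save('t19c',im[100:250,210:390],4)
E
```

```text
t 24.5667 tcp [ 0.6546 -0.0161  0.4259] lip [ 0.5368 -0.0368  0.184 ] back [ 0.6156 -0.0232  0.1815] a 0.031182238132392303 yaw 9.769502164241985 roll 0.0016958108979141587
24.6667 [ 0.6543 -0.017   0.426 ] [-0.0282 -0.0063 -0.9996] [-5.4887 30.3944 75.8648 -0.5302 75.3162 74.8476] 0.015953026689664494 [ 0.7547 -0.2443 -0.4927]
```

View pics/t19c.png

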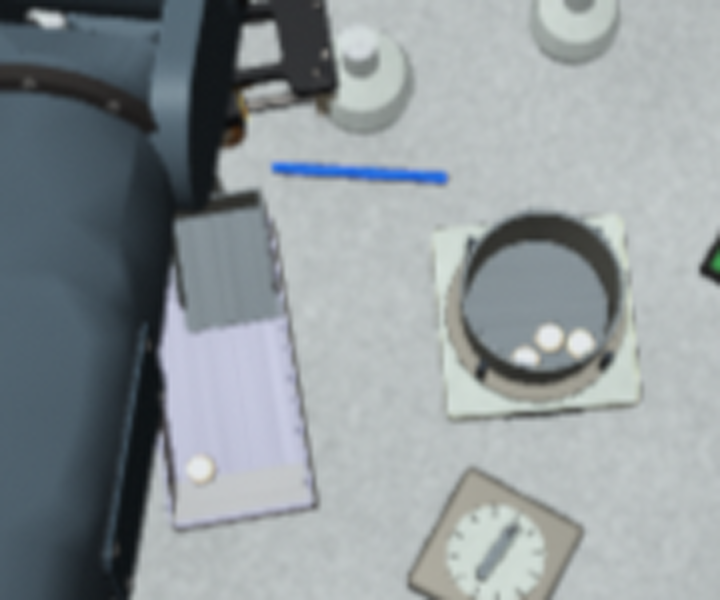

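View pics/s19c.png

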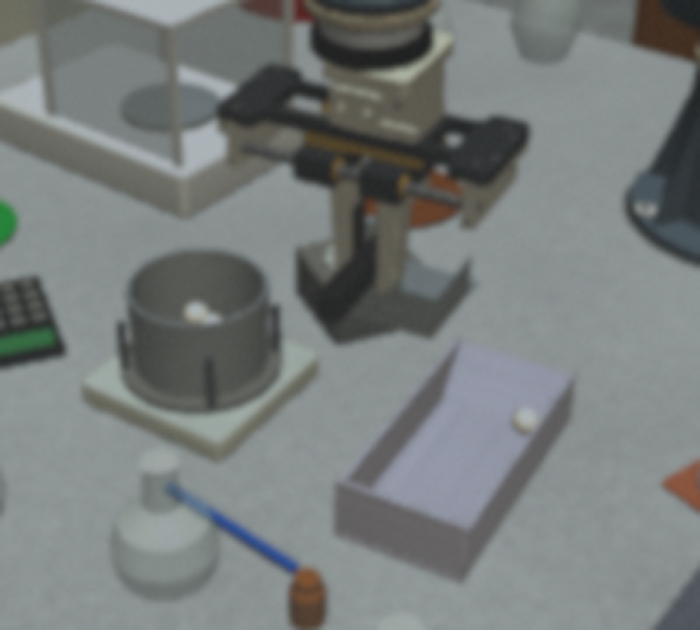

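```bash
python3 - <<'E'
from h import *
b=atz("top",(210+200/4,100+467/4),.017); o=np.array([.5352,-.0094]); a=np.radians(9.05); R=np.array([[np.cos(a),np.sin(a)],[-np.sin(a),np.cos(a)]])
print(b,R@(b[:2]-o))
Y=(R@(b[:2]-o))[1]
for X,Yc in [(-.03,Y),(-.03,.012),(-.078,.012)]:
    lip=o+R.T@np.array([X,Yc]); print(lip, lip+.112*R[0]+[0,.0016])
E
```

```text
[0.4636 0.0081 0.017 ] [-0.068   0.0285]
[0.5011 0.0141] [0.6117 0.0333]
[ 0.5037 -0.0023] [0.6143 0.0169]
[ 0.4563 -0.0098] [0.5669 0.0094]
```

Request:
step_arm(commands=[{"xyz": [-6,5,-5],"dr": [0.002,-0.01,-0.004]},{"xyz": [-10,8,-15],"dr": [0.002,-0.01,-0.004]},{"xyz": [-11,9,-25],"dr": [0.002,-0.01,-0.004]},{"xyz": [-11,8,-28],"dr": [0,0,0]},{"xyz": [-5,4,-28],"dr": [0,0,0]},{"xyz": [-2,0,-24],"dr": [0,0,0]},{"xyz": [0,0,-16],"dr": [0,0,0]},{"xyz": [0,0,-8],"dr": [0,0,0]},{"xyz": [0,0,0],"dr": [0,0,0]},{"xyz": [0,0,0],"dr": [0,0,0]}])

```text
time_s: 25.5
tcp_pos: [0.6081, 0.0084, 0.274]
eef_rot: [[0.15, -0.989, 0.019], [-0.989, -0.15, -0.005], [0.008, -0.018, -1.0]]
force: [0.5, -0.1, -0.4]
width: 0.0153
```

```bash
python3 lip.py
```

```text
t 25.5 tcp [0.6081 0.0084 0.274 ] lip [ 0.5019 -0.0096  0.0266] back [0.581  0.0024 0.028 ] a -0.0175588783227022 yaw 8.618887769997274 roll 0.007725995824616679
```

Request:
step_arm(commands=[{"xyz": [0.5,5,-4],"dr": [0.003,0.01,0.004]},{"xyz": [0.5,4,-6],"dr": [0.002,0.008,0.003]},{"xyz": [0,0,-5],"dr": [0,0,0]},{"xyz": [0,0,-3],"dr": [0,0,0]},{"xyz": [0,0,0],"dr": [0,0,0]}])

```text
time_s: 25.92
tcp_pos: [0.6107, 0.0175, 0.2582]
eef_rot: [[0.157, -0.988, 0.006], [-0.988, -0.157, 0.0], [0.001, -0.006, -1.0]]
force: [-0.3, 0.1, -1.5]
width: 0.0155
```

```bash
python3 lip.py; python3 lk.py 20
```

```text
t 25.9167 tcp [0.6107 0.0175 0.2582] lip [ 0.5015 -0.      0.0121] back [0.5805 0.0125 0.0125] a -0.005520886146580072 yaw 9.011027408493026 roll 0.0007822336718274192
25.9667 [0.6108 0.0175 0.2585] [ 0.0058  0.     -1.    ] [-2.7292 36.3171 91.6513  0.0234 51.6987 78.2449] 0.015593711185762206 [-0.1247 -0.2322 -1.188 ]
```

View pics/t20c.png

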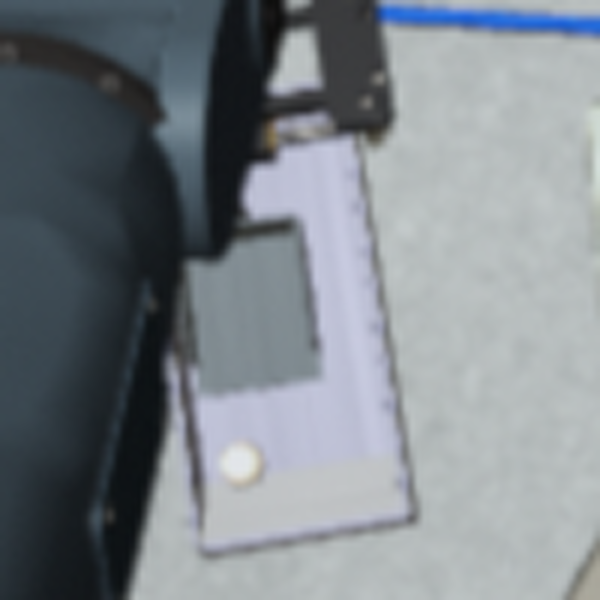

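Request:
step_arm(commands=[{"xyz": [0,0,-3],"dr": [0,0.004,0]},{"xyz": [0,0,-2.5],"dr": [0,0,0]},{"xyz": [-3,-0.5,-0.5],"dr": [0,0,0]},{"xyz": [-4,-0.6,0],"dr": [0,0,0]},{"xyz": [-4,-0.6,0],"dr": [0,0,0]},{"xyz": [-4,-0.6,0],"dr": [0,0,0]},{"xyz": [-4,-0.6,0],"dr": [0,0,0]},{"xyz": [-4,-0.6,0],"dr": [0,0,0]},{"xyz": [-4,-0.6,0],"dr": [0,0,0]},{"xyz": [-3,-0.5,0],"dr": [0,0,0]},{"xyz": [0,0,0],"dr": [0,0,0]}])

```text
time_s: 26.88
tcp_pos: [0.5772, 0.0122, 0.2528]
eef_rot: [[0.157, -0.988, 0.003], [-0.988, -0.157, -0.0], [0.001, -0.003, -1.0]]
force: [-0.2, -0.3, -2.2]
width: 0.0153
```

```bash
python3 lip.py; python3 lk.py 21
```

```text
t 26.8833 tcp [0.5772 0.0122 0.2528] lip [ 0.4673 -0.0054  0.007 ] back [0.5463 0.0072 0.0072] a -0.002689036687168378 yaw 9.006381899584998 roll 0.000537183256130336
26.9333 [0.5775 0.0122 0.2528] [ 0.0029 -0.0001 -1.    ] [-3.4061 33.9786 97.1272  0.0044 48.7304 77.5871] 0.015551370937802624 [ 0.457  -0.1342 -1.7412]
```

View pics/t21c.png

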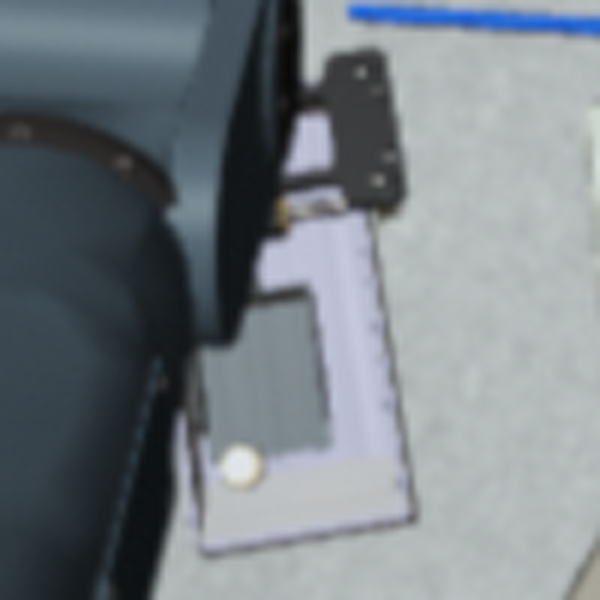

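Request:
step_arm(commands=[{"xyz": [-2,-0.3,-0.5],"dr": [0,0.002,0]},{"xyz": [-2,-0.3,0],"dr": [0,0,0]},{"xyz": [-2,-0.3,0],"dr": [0,0,0]},{"xyz": [-2,-0.3,0],"dr": [0,0,0]},{"xyz": [-1.5,-0.2,0],"dr": [0,0,0]},{"xyz": [0,0,0],"dr": [0,0,0]}])

```text
time_s: 27.43
tcp_pos: [0.568, 0.0108, 0.2529]
eef_rot: [[0.156, -0.988, 0.004], [-0.988, -0.156, -0.0], [0.001, -0.004, -1.0]]
force: [-0.4, 0.5, -0.7]
width: 0.0156
```

```bash
python3 lip.py
```

```text
t 27.4333 tcp [0.568  0.0108 0.2529] lip [ 0.4584 -0.0068  0.0069] back [0.5374 0.0058 0.0073] a -0.0041545149931025835 yaw 9.00307540736372 roll 0.0007216719609281102
```

Another small push, then tilt up as before.

Request:
step_arm(commands=[{"xyz": [-2,-0.3,0],"dr": [0,0,0]},{"xyz": [-1,-0.2,0],"dr": [0,0,0]},{"xyz": [4,0.6,0],"dr": [-0.003,0.02,0]},{"xyz": [4.8,0.8,0],"dr": [-0.003,0.02,0]},{"xyz": [4.8,0.8,0],"dr": [-0.003,0.02,0]},{"xyz": [4.8,0.8,0],"dr": [-0.003,0.02,0]},{"xyz": [7,1.1,0],"dr": [-0.005,0.03,0]},{"xyz": [7,1.1,0],"dr": [-0.005,0.03,0]},{"xyz": [7,1.1,0],"dr": [-0.005,0.03,0]},{"xyz": [7,1.1,0],"dr": [-0.005,0.03,0]},{"xyz": [0,0,0],"dr": [0,0,0]}])

```text
time_s: 28.35
tcp_pos: [0.6114, 0.0177, 0.2522]
eef_rot: [[0.156, -0.965, -0.209], [-0.988, -0.153, -0.034], [0.001, 0.211, -0.977]]
force: [-0.1, -1.2, -0.6]
width: 0.0154
```

```bash
python3 lip.py; python3 lk.py 22
```

```text
t 28.35 tcp [0.6114 0.0177 0.2522] lip [ 0.4521 -0.0078  0.0359] back [0.5293 0.0044 0.019 ] a 0.21297457737620182 yaw 8.989630376558859 roll 0.0009845983914706982
28.4 [0.6109 0.0176 0.252 ] [-0.2076 -0.0337 -0.9776] [-2.3486 38.7105 88.5637 -2.6773 64.6505 80.0503] 0.015622685394657426 [-0.5822  0.2165 -2.1156]
```

View pics/t22c.png

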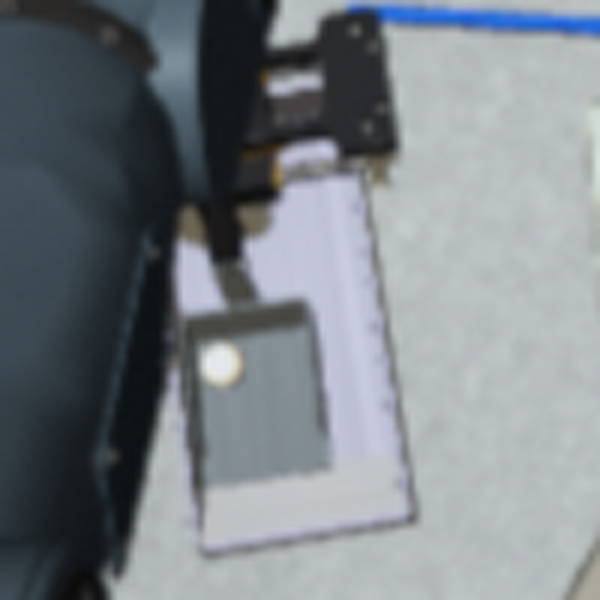

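Request:
step_arm(commands=[{"xyz": [3,0.5,5],"dr": [-0.003,0.02,0]},{"xyz": [3,0.5,8],"dr": [-0.003,0.02,0]},{"xyz": [3,0,12],"dr": [-0.003,0.02,0]},{"xyz": [3,0,15],"dr": [-0.003,0.02,0]},{"xyz": [3,0,18],"dr": [-0.003,0.02,0]},{"xyz": [3,0,20],"dr": [-0.003,0.02,0]},{"xyz": [2,0,20],"dr": [0,0,0]},{"xyz": [4,-4,20],"dr": [0,0,0]},{"xyz": [6,-12,20],"dr": [0,0,0]},{"xyz": [10,-20,10],"dr": [0,0,0]},{"xyz": [12,-24,0],"dr": [0,0,0]},{"xyz": [12,-24,0],"dr": [0,0,0]}])

```text
time_s: 29.4
tcp_pos: [0.6678, -0.0647, 0.404]
eef_rot: [[0.162, -0.93, -0.329], [-0.987, -0.154, -0.05], [-0.004, 0.333, -0.943]]
force: [-0.6, 0.6, -1.1]
width: 0.016
```

```bash
python3 lip.py
```

```text
t 29.4 tcp [ 0.6678 -0.0647  0.404 ] lip [ 0.4828 -0.0943  0.2098] back [ 0.5572 -0.082   0.1832] a 0.3395487214371979 yaw 9.405915828686803 roll -0.003823802713669055
```

Request:
step_arm(commands=[{"xyz": [11,-24,0],"dr": [0,0,0]},{"xyz": [11,-24,0],"dr": [0,0,0]},{"xyz": [11,-24,0],"dr": [0,0,0]},{"xyz": [11,-24,-2],"dr": [0,0,0]},{"xyz": [10,-22,-3],"dr": [0,0,0]},{"xyz": [7,-16,-3],"dr": [0.003,-0.02,0]},{"xyz": [3,-10,-3],"dr": [0.005,-0.03,0]},{"xyz": [2,-4,-4],"dr": [0.006,-0.04,0]},{"xyz": [0,0,-4],"dr": [0.006,-0.04,0]},{"xyz": [0,0,-3],"dr": [0.005,-0.03,0]},{"xyz": [0,0,0],"dr": [0,0,0]}])

```text
time_s: 30.32
tcp_pos: [0.732, -0.2273, 0.3756]
eef_rot: [[0.159, -0.973, -0.166], [-0.987, -0.157, -0.022], [-0.004, 0.167, -0.986]]
force: [0.3, 0.5, -1.9]
width: 0.0155
```

```bash
python3 lip.py
```

```text
t 30.3167 tcp [ 0.732  -0.2273  0.3756] lip [ 0.5823 -0.2504  0.1523] back [ 0.6601 -0.2378  0.1389] a 0.1680952097413881 yaw 9.164273820936867 roll -0.004337474848373355
```

Request:
step_arm(commands=[{"xyz": [5,2,-6],"dr": [0,0,0]},{"xyz": [4,1,-6],"dr": [0,0,0]},{"xyz": [-9,-1.5,3],"dr": [0.006,-0.04,0]},{"xyz": [-9,-1.5,3],"dr": [0.006,-0.04,0]},{"xyz": [-9.5,-1.5,4],"dr": [0.006,-0.04,0]},{"xyz": [-9.5,-1.5,4.5],"dr": [0.006,-0.04,0]},{"xyz": [-9.7,-1.5,4.5],"dr": [0.006,-0.04,0]},{"xyz": [-9.7,-1.5,4],"dr": [0.006,-0.04,0]},{"xyz": [0,0,0],"dr": [0,0,0]}])

```text
time_s: 31.07
tcp_pos: [0.6847, -0.23, 0.3801]
eef_rot: [[0.164, -0.984, 0.072], [-0.986, -0.163, 0.016], [-0.004, -0.073, -0.997]]
force: [-0.5, 0.7, -0.8]
width: 0.0157
```

```bash
python3 lip.py
```

```text
t 31.0667 tcp [ 0.6847 -0.23    0.3801] lip [ 0.5921 -0.2443  0.1271] back [ 0.6708 -0.2313  0.133 ] a -0.07339331333526804 yaw 9.415822318432381 roll -0.004276034330214472
```

Request:
step_arm(commands=[{"xyz": [-12.3,-2,4],"dr": [0.008,-0.049,0]},{"xyz": [-12.5,-2,3.5],"dr": [0.008,-0.049,0]},{"xyz": [-12.7,-2,2.5],"dr": [0.008,-0.049,0]},{"xyz": [-12.9,-2,2],"dr": [0.008,-0.049,0]},{"xyz": [-13,-2,1.5],"dr": [0.008,-0.049,0]},{"xyz": [-13.1,-2,1],"dr": [0.008,-0.049,0]},{"xyz": [-13.1,-2,0],"dr": [0.008,-0.049,0]},{"xyz": [-13.1,-2,-0.5],"dr": [0.008,-0.049,0]},{"xyz": [-13.1,-2,-1],"dr": [0.008,-0.049,0]},{"xyz": [0,0,0],"dr": [0,0,0]},{"xyz": [0,0,0],"dr": [0,0,0]},{"xyz": [0,0,0],"dr": [0,0,0]}])

```text
time_s: 32.07
tcp_pos: [0.5715, -0.2446, 0.388]
eef_rot: [[0.178, -0.857, 0.484], [-0.984, -0.151, 0.094], [-0.008, -0.493, -0.87]]
force: [-0.3, 0.4, -0.4]
width: 0.0157
```

Request:
step_arm(commands=[{"xyz": [8,5,10],"dr": [-0.008,0.049,0]},{"xyz": [12,10,12],"dr": [-0.008,0.049,0]},{"xyz": [12,15,8],"dr": [-0.008,0.049,0]},{"xyz": [12,20,4],"dr": [-0.008,0.049,0]},{"xyz": [10,24,0],"dr": [-0.008,0.049,0]},{"xyz": [6,24,0],"dr": [-0.008,0.049,0]},{"xyz": [4,24,0],"dr": [-0.008,0.049,0]},{"xyz": [4,24,0],"dr": [-0.008,0.049,0]},{"xyz": [4,24,0],"dr": [-0.008,0.049,0]},{"xyz": [3,24,0],"dr": [-0.008,0.049,-0.02]},{"xyz": [1,24,0],"dr": [-0.002,0.015,-0.02]},{"xyz": [0,24,0],"dr": [0,0,-0.02]}])

```text
time_s: 33.07
tcp_pos: [0.6604, 0.0091, 0.4222]
eef_rot: [[0.102, -0.994, -0.041], [-0.995, -0.101, -0.013], [0.008, 0.043, -0.999]]
force: [-0.0, 0.4, -1.1]
width: 0.0154
```

```bash
python3 lip.py; python3 look.py 23
```

```text
t 33.0667 tcp [0.6604 0.0091 0.4222] lip [ 0.5389 -0.0054  0.1817] back [0.6184 0.0027 0.1783] a 0.04294593532154186 yaw 5.823337392352574 roll 0.008414592017169799
33.1667 [0.6602 0.011  0.4223] [-0.0402 -0.0115 -0.9991] [-2.9739 31.3216 74.8963 -0.8026 76.0521 81.2006] 0.015797855157884653 [-0.2643 -0.7513 -0.9942]
```

View pics/top23.png

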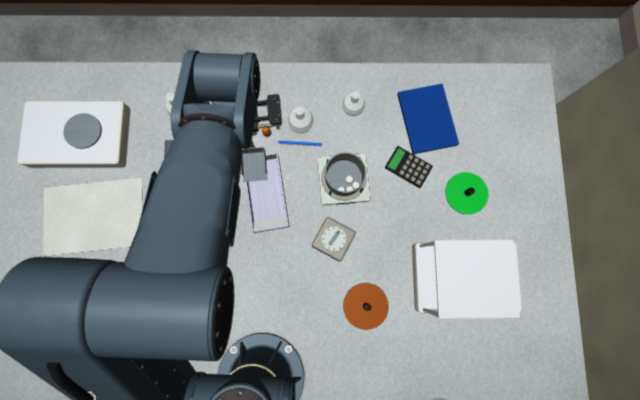

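```bash
python3 - <<'E'
from h import *
im=np.load('pics/top23i.npy'); save('j23',im[140:215,305:385],7)
im=np.load('pics/scene23i.npy'); save('s23c',im[160:300,240:440],4)
E
```

```text
(no output)
```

View pics/j23.png

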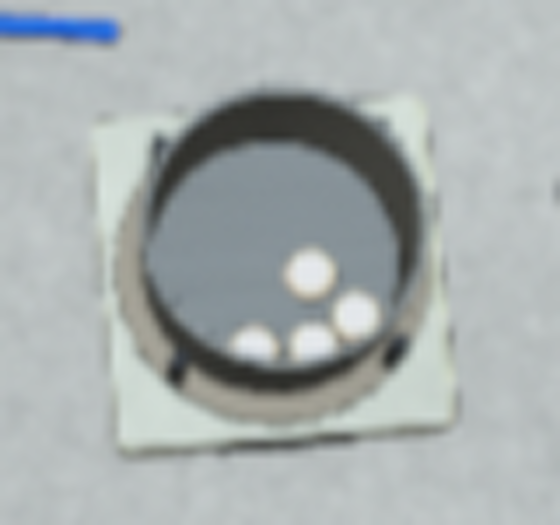

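View pics/s23c.png

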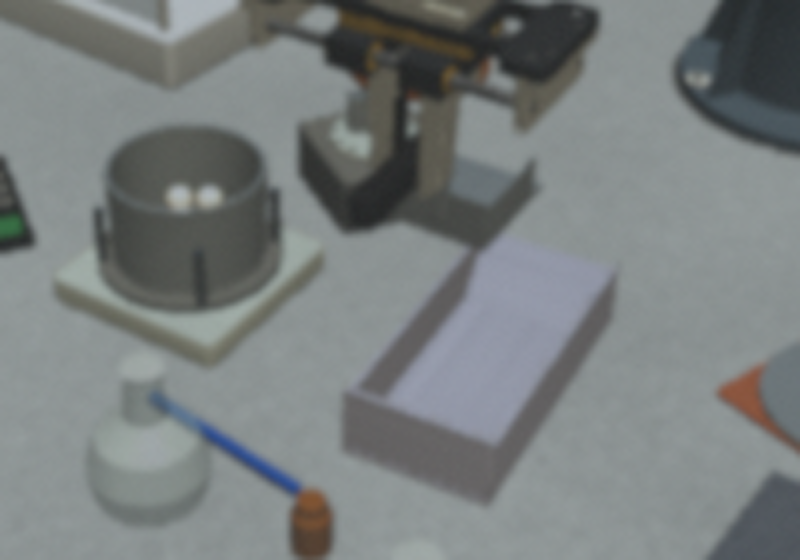

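All 4 balls are in the jar, at crop (310,272), (355,315), (313,342) and (253,345). The tray is empty. Returning the scoop to its mat.

Request:
step_arm(commands=[{"xyz": [-2,24,-5],"dr": [0.002,-0.005,-0.01]},{"xyz": [-2,28,-8],"dr": [0.002,-0.005,-0.012]},{"xyz": [-2,30,-8],"dr": [0.002,-0.005,-0.012]},{"xyz": [-3,30,-8],"dr": [0.002,-0.005,-0.012]},{"xyz": [-3,30,-8],"dr": [0.002,-0.005,-0.012]},{"xyz": [-3,30,-8],"dr": [0.002,-0.005,-0.012]},{"xyz": [-3,28,-8],"dr": [0.002,-0.005,-0.012]},{"xyz": [-2,22,-8],"dr": [0,-0.005,-0.012]},{"xyz": [-1,12,-8],"dr": [0,0,-0.008]},{"xyz": [0,5,-5],"dr": [0,0,0]},{"xyz": [0,0,0],"dr": [0,0,0]},{"xyz": [0,0,0],"dr": [0,0,0]}])

```text
time_s: 34.17
tcp_pos: [0.6438, 0.2621, 0.3438]
eef_rot: [[-0.004, -1.0, 0.001], [-1.0, 0.004, -0.017], [0.017, -0.001, -1.0]]
force: [-0.1, 0.4, -0.6]
width: 0.0156
```

```bash
python3 lip.py
```

```text
t 34.1667 tcp [0.6438 0.2621 0.3438] lip [0.5321 0.2583 0.0981] back [0.6121 0.258  0.0982] a 0.0012824588706131933 yaw -0.20597894206959944 roll 0.017023084179497924
```

Request:
step_arm(commands=[{"xyz": [-2,-1,-10],"dr": [0.009,0,0]},{"xyz": [-2,-1,-18],"dr": [0.008,0,0]},{"xyz": [0,0,-20],"dr": [0,0,0]},{"xyz": [0,0,-18],"dr": [0,0,0]},{"xyz": [0,0,-12],"dr": [0,0,0]},{"xyz": [0,0,-5],"dr": [0,0,0]},{"xyz": [0,0,0],"dr": [0,0,0]},{"xyz": [0,0,0],"dr": [0,0,0]}])

```text
time_s: 34.83
tcp_pos: [0.6418, 0.2523, 0.2588]
eef_rot: [[-0.01, -1.0, 0.007], [-1.0, 0.01, 0.002], [-0.002, -0.007, -1.0]]
force: [0.7, -0.3, -0.7]
width: 0.0156
```

```bash
python3 lip.py
```

```text
t 34.8333 tcp [0.6418 0.2523 0.2588] lip [0.5314 0.2539 0.0125] back [0.6114 0.253  0.0131] a -0.006733329460641528 yaw -0.5965581986400382 roll -0.0017033626569845953
```

Request:
step_arm(commands=[{"xyz": [-1,4,-2],"dr": [-0.001,0.004,0.005]},{"xyz": [-1,3,-2],"dr": [-0.001,0.003,0.003]},{"xyz": [0,0,0],"dr": [0,0,0]}])

```text
time_s: 35.08
tcp_pos: [0.6404, 0.2596, 0.2569]
eef_rot: [[-0.002, -1.0, 0.002], [-1.0, 0.002, 0.001], [-0.001, -0.002, -1.0]]
force: [-1.5, -0.2, -1.3]
width: 0.0153
```

```bash
python3 lip.py
```

```text
t 35.0833 tcp [0.6404 0.2596 0.2569] lip [0.5289 0.26   0.0112] back [0.6089 0.2599 0.0114] a -0.0022449143810009315 yaw -0.12710809770237744 roll -0.000600351728436682
```

Request:
step_arm(commands=[{"xyz": [0,0,-3],"dr": [0,0.002,0]},{"xyz": [0,0,-2.5],"dr": [0,0,0]},{"xyz": [0,0,-1.5],"dr": [0,0,0]},{"xyz": [0,0,0],"dr": [0,0,0]}])

```text
time_s: 35.42
tcp_pos: [0.6404, 0.2605, 0.2507]
eef_rot: [[-0.001, -1.0, 0.002], [-1.0, 0.001, 0.001], [-0.001, -0.002, -1.0]]
force: [-0.1, 0.0, -1.7]
width: 0.0156
```

```bash
python3 lip.py; python3 -c "
from h import *
print(get_state()['force'])"
```

```text
t 35.4167 tcp [0.6404 0.2605 0.2507] lip [0.5289 0.261  0.005 ] back [0.6089 0.2609 0.0051] a -0.002392198954104864 yaw -0.06040175420165422 roll -0.0013566490645989273
[-0.1026  0.012  -1.7089]
```

Request:
step_arm(commands=[{"xyz": [0,0,-1.5],"dr": [0,0.001,0]},{"xyz": [0,0,-1],"dr": [0,0,0]}])

```text
time_s: 35.58
tcp_pos: [0.6408, 0.2605, 0.2492]
eef_rot: [[-0.001, -1.0, 0.003], [-1.0, 0.001, 0.002], [-0.002, -0.003, -1.0]]
force: [-1.5, -0.1, 9.8]
width: 0.0158
```

Contact at the expected height. I release and rise straight up.

Request:
step_arm(commands=[{"xyz": [0,0,0.3],"dr": [0,0,0]},{"xyz": [0,0,0],"dr": [0,0,0]},{"xyz": [0,0,0],"dr": [0,0,0]},{"xyz": [0,0,0],"dr": [0,0,0]},{"xyz": [0,0,0],"dr": [0,0,0]},{"xyz": [0,0,0],"dr": [0,0,0]},{"xyz": [0,0,0],"dr": [0,0,0]},{"xyz": [0,0,15],"dr": [0,0,0]},{"xyz": [0,0,30],"dr": [0,0,0]},{"xyz": [-10,0,30],"dr": [0,0,0]},{"xyz": [-25,-3,15],"dr": [0,0,0]},{"xyz": [-35,-5,0],"dr": [0,0,0]}], jaw=1)

```text
time_s: 36.58
tcp_pos: [0.572, 0.2518, 0.3448]
eef_rot: [[-0.003, -1.0, 0.004], [-1.0, 0.003, 0.002], [-0.002, -0.004, -1.0]]
force: [0.4, 0.6, -0.3]
width: 0.0899
```

Request:
step_arm(commands=[{"xyz": [-36,-10,0],"dr": [0,0,0]},{"xyz": [-30,-20,0],"dr": [0,0,0]},{"xyz": [-20,-25,0],"dr": [0,0,0]},{"xyz": [-15,-25,0],"dr": [0,0,0]},{"xyz": [0,-15,0],"dr": [0,0,0]},{"xyz": [0,0,0],"dr": [0,0,0]}])

```text
time_s: 37.08
tcp_pos: [0.4602, 0.1539, 0.3535]
eef_rot: [[0.001, -1.0, 0.012], [-1.0, -0.001, 0.005], [-0.005, -0.012, -1.0]]
force: [0.1, -0.4, 0.6]
width: 0.0929
```

```bash
python3 look.py 24
```

```text
37.1833 [0.461  0.1556 0.3532] [ 0.0126  0.0057 -0.9999] [ 13.1357  17.1538 107.0281   0.1871  55.0435 102.9646] 0.09295909595731795 [-0.4126  1.2044  0.6604]
```

View pics/top24.png

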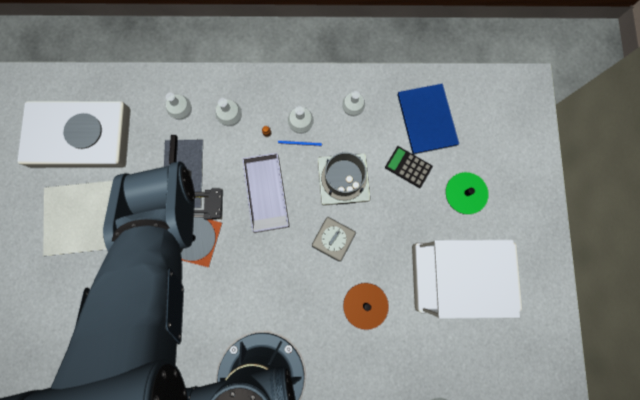

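View pics/scene24.png

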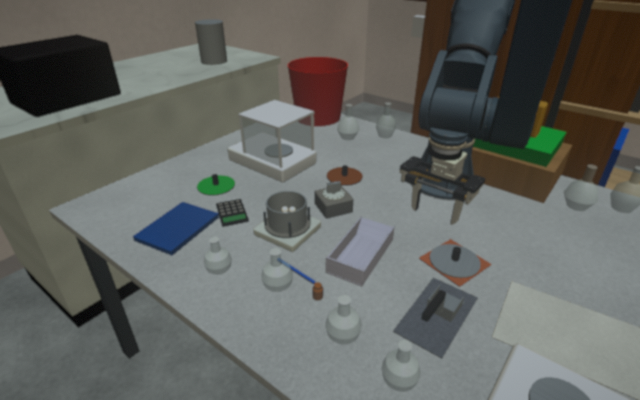

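```bash
cat > jar.py <<'E'
from h import *
from scipy.optimize import least_squares
import sys
for tag in sys.argv[1:]:
  for n in ["scene","top"]:
    D=np.load(f'pics/{n}{tag}.npy'); C=cloud(n,D); x,y,z=C[...,0],C[...,1],C[...,2]
    for lo,hi in [(.104,.118),(.107,.118)]:
        m=(D>0)&(x>.5)&(x<.66)&(y>-.33)&(y<-.16)&(z>lo)&(z<hi); P=C[m]
        r=least_squares(lambda q: np.hypot(P[:,0]-q[0],P[:,1]-q[1])-q[2],[.58,-.246,.058],loss='soft_l1',f_scale=.002)
        print(tag,n,lo,r.x,len(P))
    m=(D>0)&(x>.3)&(x<.5)&(y>.1)&(y<.3)&(z>.028)&(z<.05); P=C[m]
    if len(P)>10: print("  knob",P.mean(0),P[:,:2].min(0),P[:,:2].max(0),len(P))
    m=(D>0)&(x>.3)&(x<.5)&(y>.1)&(y<.32)&(z>.008)&(z<.02); P=C[m].astype(np.float32)
    if len(P)>10: print("  disc",cv2.minEnclosingCircle(P[:,:2]))
E
python3 jar.py 4 24
```

```text
4 scene 0.104 [ 0.581  -0.2447  0.0576] 223
4 scene 0.107 [ 0.5808 -0.2448  0.0578] 159
  knob [0.4073 0.2146 0.0419] [0.3914 0.2018] [0.4152 0.2238] 70Traceback (most recent call last):
  File "jar.py", line 14, in <module>
    if len(P)>10: print("  disc",cv2.minEnclosingCircle(P[:,:2]))
                                 ~~~~~~~~~~~~~~~~~~~~~~^^^^^^^^^
cv2.error: OpenCV(4.12.0) /io/opencv/modules/imgproc/src/shapedescr.cpp:201: error: (-215:Assertion failed) count >= 0 && (depth == CV_32F || depth == CV_32S) in function 'minEnclosingCircle'
```

```bash
sed -i 's/cv2.minEnclosingCircle(P\[:,:2\])/cv2.minEnclosingCircle(np.ascontiguousarray(P[:,:2]))/' jar.py; python3 jar.py 4 24; cat > disc.py <<'E'
# disc circle fit at jar before cover removal via image edges: use cloud disc points, fit min enclosing; both cams on tag 0
from h import *
for n in ["scene","top"]:
    D=np.load(f'pics/{n}0.npy'); C=cloud(n,D); x,y,z=C[...,0],C[...,1],C[...,2]
    m=(D>0)&(x>.45)&(x<.7)&(y>-.35)&(y<-.12)&(z>.109)&(z<.123); P=C[m]
    k=cv2.convexHull(np.ascontiguousarray(P[:,:2].astype(np.float32)))[:,0]
    from scipy.optimize import least_squares
    r=least_squares(lambda q: np.hypot(k[:,0]-q[0],k[:,1]-q[1])-q[2],[.58,-.246,.068],loss='soft_l1',f_scale=.002); print(n,r.x)
E
python3 disc.py
```

```text
4 scene 0.104 [ 0.581  -0.2447  0.0576] 223
4 scene 0.107 [ 0.5808 -0.2448  0.0578] 159
  knob [0.4073 0.2146 0.0419] [0.3914 0.2018] [0.4152 0.2238] 70
  disc ((0.405021995306015, 0.2141103893518448), 0.08802183717489243)
4 top 0.104 [ 0.579  -0.247   0.0576] 199
4 top 0.107 [ 0.5792 -0.247   0.0576] 173
  disc ((0.419535756111145, 0.19911247491836548), 0.11401346325874329)
24 scene 0.104 [ 0.5814 -0.2446  0.0579] 227
24 scene 0.107 [ 0.5813 -0.2449  0.058 ] 162
  knob [0.4083 0.2146 0.0409] [0.395 0.202] [0.4152 0.2241] 68
  disc ((0.40634167194366455, 0.21834483742713928), 0.08763991296291351)
24 top 0.104 [ 0.579  -0.2469  0.0575] 204
24 top 0.107 [ 0.5792 -0.247   0.0576] 165
  disc ((0.40800976753234863, 0.18757081031799316), 0.0883571058511734)
scene [ 0.5817 -0.2473  0.0674]
top [ 0.5798 -0.25    0.0672]
```

Jar mouth: scene (0.581,−0.2448), top (0.579,−0.247), so I use (0.580,−0.246). The cover on the tile is unmoved. Regrasping it.

Request:
step_arm(commands=[{"xyz": [-12,12,0],"dr": [-0.003,0.006,0]},{"xyz": [-20,20,-5],"dr": [-0.003,0.006,0]},{"xyz": [-16,15,-15],"dr": [0,0,0]},{"xyz": [-8,8,-22],"dr": [0,0,0]},{"xyz": [-2,2,-25],"dr": [0,0,0]},{"xyz": [0,0,-20],"dr": [0,0,0]},{"xyz": [0,0,-10],"dr": [0,0,0]},{"xyz": [0,0,0],"dr": [0,0,0]},{"xyz": [0,0,0],"dr": [0,0,0]}])

```text
time_s: 37.93
tcp_pos: [0.4042, 0.2237, 0.2559]
eef_rot: [[0.005, -1.0, 0.009], [-1.0, -0.005, 0.004], [-0.004, -0.009, -1.0]]
force: [-0.0, 0.2, 0.3]
width: 0.0929
```

Request:
step_arm(commands=[{"xyz": [-1,-6,0],"dr": [-0.002,0.005,0]},{"xyz": [-1,-5,-4],"dr": [-0.002,0.004,0]},{"xyz": [0,0,-10],"dr": [0,0,0]},{"xyz": [0,0,-14],"dr": [0,0,0]},{"xyz": [0,0,-12],"dr": [0,0,0]},{"xyz": [0,0,-6],"dr": [0,0,0]},{"xyz": [0,0,0],"dr": [0,0,0]},{"xyz": [0,0,0],"dr": [0,0,0]}])

```text
time_s: 38.6
tcp_pos: [0.404, 0.2119, 0.21]
eef_rot: [[0.003, -1.0, 0.006], [-1.0, -0.003, 0.002], [-0.002, -0.006, -1.0]]
force: [0.0, -0.2, 0.6]
width: 0.0931
```

Request:
step_arm(commands=[{"xyz": [-2,0.5,-4],"dr": [-0.002,0.006,0]},{"xyz": [-0.5,0,-3],"dr": [0,0,0]},{"xyz": [0,0,0],"dr": [0,0,0]}])

```text
time_s: 38.85
tcp_pos: [0.4016, 0.2125, 0.2034]
eef_rot: [[0.003, -1.0, 0.001], [-1.0, -0.003, 0.001], [-0.001, -0.001, -1.0]]
force: [-0.2, -0.6, -0.1]
width: 0.0931
```

Request:
step_arm(commands=[{"xyz": [0,0,0],"dr": [0,0,0]},{"xyz": [0,0,0],"dr": [0,0,0]},{"xyz": [0,0,0],"dr": [0,0,0]},{"xyz": [0,0,0],"dr": [0,0,0]},{"xyz": [0,0,0],"dr": [0,0,0]},{"xyz": [0,0,0],"dr": [0,0,0]},{"xyz": [0,0,0],"dr": [0,0,0]},{"xyz": [0,0,0],"dr": [0,0,0]},{"xyz": [0,0,0],"dr": [0,0,0]},{"xyz": [0,0,0],"dr": [0,0,0]},{"xyz": [0,0,0],"dr": [0,0,0]},{"xyz": [0,0,0],"dr": [0,0,0]}], jaw=0, grip_force=30)

```text
time_s: 39.85
tcp_pos: [0.4019, 0.2127, 0.2043]
eef_rot: [[0.003, -1.0, 0.003], [-1.0, -0.003, 0.001], [-0.001, -0.003, -1.0]]
force: [-0.9, -0.1, -0.1]
width: 0.0216
```

Request:
step_arm(commands=[{"xyz": [0,0,0],"dr": [0,0,0]},{"xyz": [0,0,0],"dr": [0,0,0]},{"xyz": [0,0,0],"dr": [0,0,0]}])

```text
time_s: 40.1
tcp_pos: [0.4019, 0.2127, 0.2043]
eef_rot: [[0.003, -1.0, 0.003], [-1.0, -0.003, 0.001], [-0.001, -0.003, -1.0]]
force: [-0.3, -0.2, 0.0]
width: 0.0214
```

Request:
step_arm(commands=[{"xyz": [0,0,8],"dr": [0,0,0]},{"xyz": [0,0,20],"dr": [0,0,0]},{"xyz": [0,0,35],"dr": [0,0,0]},{"xyz": [0,0,40],"dr": [0,0,0]},{"xyz": [3,-8,40],"dr": [0,0,0]},{"xyz": [6,-15,35],"dr": [0,0,0]},{"xyz": [10,-25,15],"dr": [0,0,0]},{"xyz": [14,-36,0],"dr": [0,0,0]},{"xyz": [14,-36,0],"dr": [0,0,0]},{"xyz": [14,-36,0],"dr": [0,0,0]},{"xyz": [14,-36,0],"dr": [0,0,0]},{"xyz": [14,-36,0],"dr": [0,0,0]}])

```text
time_s: 41.1
tcp_pos: [0.486, -0.0215, 0.4142]
eef_rot: [[0.013, -1.0, 0.006], [-1.0, -0.013, -0.001], [0.001, -0.006, -1.0]]
force: [-0.5, 0.3, -1.0]
width: 0.0217
```

Request:
step_arm(commands=[{"xyz": [14,-34,0],"dr": [0,0.001,0]},{"xyz": [14,-34,0],"dr": [0,0.001,0]},{"xyz": [14,-34,0],"dr": [0,0.001,0]},{"xyz": [14,-34,0],"dr": [0,0.001,0]},{"xyz": [13,-30,-3],"dr": [0,0.001,0]},{"xyz": [10,-22,-5],"dr": [0,0,0]},{"xyz": [6,-14,-5],"dr": [0,0,0]},{"xyz": [2,-6,-5],"dr": [0,0,0]},{"xyz": [0,0,0],"dr": [0,0,0]},{"xyz": [0,0,0],"dr": [0,0,0]}])

```text
time_s: 41.93
tcp_pos: [0.573, -0.2473, 0.399]
eef_rot: [[0.005, -1.0, 0.0], [-1.0, -0.005, -0.001], [0.001, -0.0, -1.0]]
force: [0.4, 0.7, -1.0]
width: 0.0216
```

Request:
step_arm(commands=[{"xyz": [3,0,-8],"dr": [0,0,0]},{"xyz": [3,0,-15],"dr": [0,0,0]},{"xyz": [1,0,-18],"dr": [0,0,0]},{"xyz": [0,0,-15],"dr": [0,0,0]},{"xyz": [0,0,-8],"dr": [0,0,0]},{"xyz": [0,0,0],"dr": [0,0,0]},{"xyz": [0,0,0],"dr": [0,0,0]}])

```text
time_s: 42.52
tcp_pos: [0.5799, -0.2399, 0.3343]
eef_rot: [[0.012, -1.0, 0.002], [-1.0, -0.012, -0.001], [0.001, -0.002, -1.0]]
force: [0.0, -0.5, -1.6]
width: 0.0213
```

```bash
python3 look.py 25; python3 - <<'E'
from h import *
im=np.load('pics/scene25i.npy'); save('s25c',im[130:270,220:360],5)
# knob/disc measure
D=np.load('pics/scene25.npy'); C=cloud("scene",D); x,y,z=C[...,0],C[...,1],C[...,2]
zc=get_state()['tcp_pos'][2]-.1983+.006; print("disc top",zc)
m=(D>0)&(x>.45)&(x<.7)&(y>-.35)&(y<-.12)&(abs(z-zc)<.006); P=C[m]
k=cv2.convexHull(np.ascontiguousarray(P[:,:2].astype(np.float32)))[:,0]
from scipy.optimize import least_squares
print(least_squares(lambda q: np.hypot(k[:,0]-q[0],k[:,1]-q[1])-q[2],[.58,-.246,.068],loss='soft_l1',f_scale=.002).x,np.median(P[:,2]))
A=np.c_[P[:,:2],np.ones(len(P))]; print("plane",np.linalg.lstsq(A,P[:,2],rcond=None)[0])
E
```

```text
42.6167 [ 0.58   -0.2403  0.3349] [ 0.003  -0.0013 -1.    ] [-26.7504  32.2778  86.1726   0.0154  61.3631  62.5868] 0.021348242075421072 [-0.6616  0.179  -0.4146]
disc top 0.1425881997199078
[ 0.5809 -0.2391  0.0673] 0.14243993404104677
plane [-0.0048 -0.0069  0.1436]
```

View pics/s25c.png

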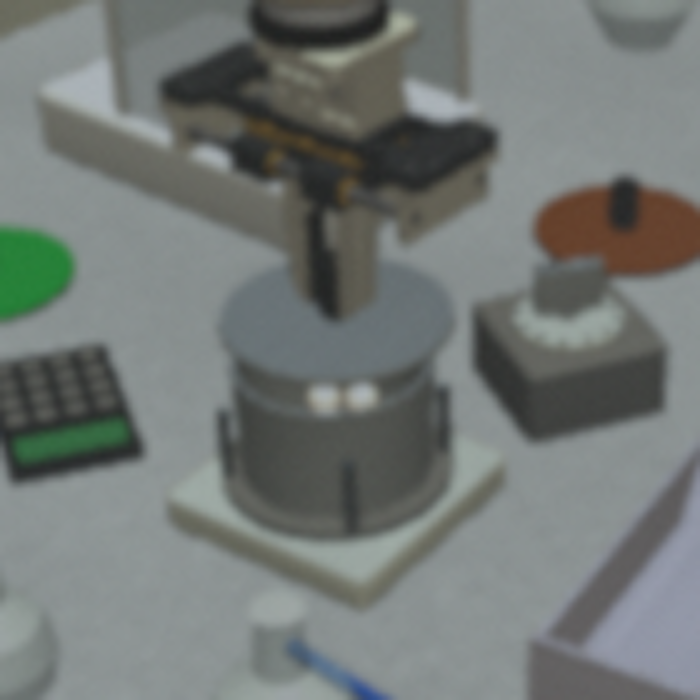

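The scene camera puts the level disc at (0.5809,−0.2391) and the jar at (0.5812,−0.2448). So I shift −5.7 mm in y and lower.

Request:
step_arm(commands=[{"xyz": [0,-3,0],"dr": [0,0,0]},{"xyz": [0,-2.5,-3],"dr": [0.001,0.002,0]},{"xyz": [0,0,-6],"dr": [0,0,0]},{"xyz": [0,0,-6],"dr": [0,0,0]},{"xyz": [0,0,-3],"dr": [0,0,0]},{"xyz": [0,0,0],"dr": [0,0,0]},{"xyz": [0,0,0],"dr": [0,0,0]}])

```text
time_s: 43.2
tcp_pos: [0.5802, -0.2467, 0.3175]
eef_rot: [[0.011, -1.0, 0.004], [-1.0, -0.011, -0.002], [0.002, -0.004, -1.0]]
force: [0.2, 0.3, -2.5]
width: 0.0217
```

Request:
step_arm(commands=[{"xyz": [0,0.5,-4],"dr": [0.002,0.004,0]},{"xyz": [0,0,-3],"dr": [0,0,0]},{"xyz": [0,0,-1],"dr": [0,0,0]},{"xyz": [0,0,0],"dr": [0,0,0]}])

```text
time_s: 43.53
tcp_pos: [0.5802, -0.2461, 0.3086]
eef_rot: [[0.011, -1.0, -0.0], [-1.0, -0.011, 0.0], [-0.0, 0.0, -1.0]]
force: [-0.6, 0.1, -0.9]
width: 0.021
```

Request:
step_arm(commands=[{"xyz": [0,0,-1],"dr": [0,0,0]},{"xyz": [0,0,-1],"dr": [0,0,0]}])

```text
time_s: 43.7
tcp_pos: [0.5802, -0.2461, 0.3084]
eef_rot: [[0.011, -1.0, 0.0], [-1.0, -0.011, 0.0], [-0.0, -0.0, -1.0]]
force: [-6.0, 1.6, 10.2]
width: 0.0216
```

Seated (10 N contact at the expected height). I open and rise.

Request:
step_arm(commands=[{"xyz": [0,0,0],"dr": [0,0,0]},{"xyz": [0,0,0],"dr": [0,0,0]},{"xyz": [0,0,0],"dr": [0,0,0]},{"xyz": [0,0,0],"dr": [0,0,0]},{"xyz": [0,0,0],"dr": [0,0,0]},{"xyz": [0,0,0],"dr": [0,0,0]},{"xyz": [0,0,0],"dr": [0,0,0]},{"xyz": [0,0,10],"dr": [0,0,0]},{"xyz": [0,0,25],"dr": [0,0,0]},{"xyz": [0,0,30],"dr": [0,0,0]},{"xyz": [-5,0,20],"dr": [0,0,0]},{"xyz": [-15,0,0],"dr": [0,0,0]}], jaw=1)

```text
time_s: 44.7
tcp_pos: [0.5609, -0.2458, 0.3988]
eef_rot: [[0.012, -1.0, 0.0], [-1.0, -0.012, 0.0], [-0.0, -0.0, -1.0]]
force: [0.1, 0.4, -0.1]
width: 0.0923
```

Request:
step_arm(commands=[{"xyz": [-25,2,0],"dr": [0,0,0]},{"xyz": [-35,5,0],"dr": [0,0,0]},{"xyz": [-35,6,0],"dr": [0,0,0]},{"xyz": [-35,6,0],"dr": [0,0,0]},{"xyz": [-20,6,0],"dr": [0,0,0]},{"xyz": [-10,5,0],"dr": [0,0,0]},{"xyz": [0,0,0],"dr": [0,0,0]}])

```text
time_s: 45.28
tcp_pos: [0.3921, -0.2134, 0.4053]
eef_rot: [[0.012, -1.0, 0.007], [-1.0, -0.012, -0.005], [0.005, -0.007, -1.0]]
force: [0.3, -0.8, -0.2]
width: 0.0934
```

```bash
python3 look.py 26; python3 - <<'E'
from h import *
from scipy.optimize import least_squares
for n in ["scene","top"]:
    im=np.load(f'pics/{n}26i.npy')
    if n=='scene': save('s26c',im[130:270,220:380],5)
    else: save('t26c',im[120:270,270:410],5)
    D=np.load(f'pics/{n}26.npy'); C=cloud(n,D); x,y,z=C[...,0],C[...,1],C[...,2]
    m=(D>0)&(x>.45)&(x<.7)&(y>-.35)&(y<-.12)&(z>.109)&(z<.123); P=C[m]
    k=cv2.convexHull(np.ascontiguousarray(P[:,:2].astype(np.float32)))[:,0]
    print(n,least_squares(lambda q: np.hypot(k[:,0]-q[0],k[:,1]-q[1])-q[2],[.58,-.246,.068],loss='soft_l1',f_scale=.002).x,np.median(P[:,2]))
    A=np.c_[P[:,:2],np.ones(len(P))]; print("plane",np.linalg.lstsq(A,P[:,2],rcond=None)[0])
E
```

```text
45.3833 [ 0.3939 -0.2142  0.4054] [ 0.0085 -0.0053 -0.9999] [-34.4917   9.2619 108.944    0.0299  61.2192  54.7856] 0.09280445159557392 [-0.3658 -0.0414  0.0698]
scene [ 0.5804 -0.245   0.0676] 0.11661472663006177
plane [-0.0038 -0.0063  0.1173]
top [ 0.5785 -0.2481  0.0673] 0.11622862097807161
plane [-0.0011 -0.      0.1169]
```

View pics/s26c.png

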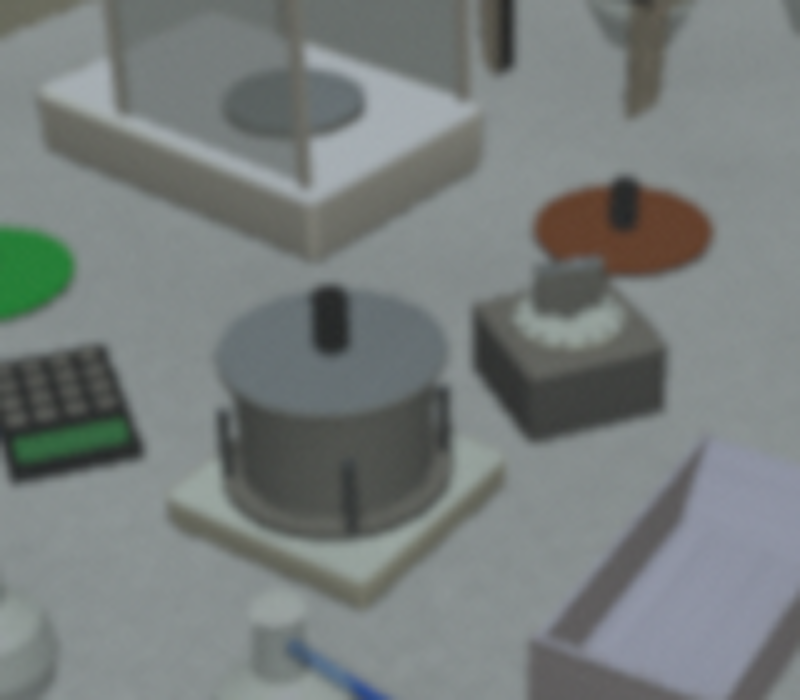

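View pics/t26c.png

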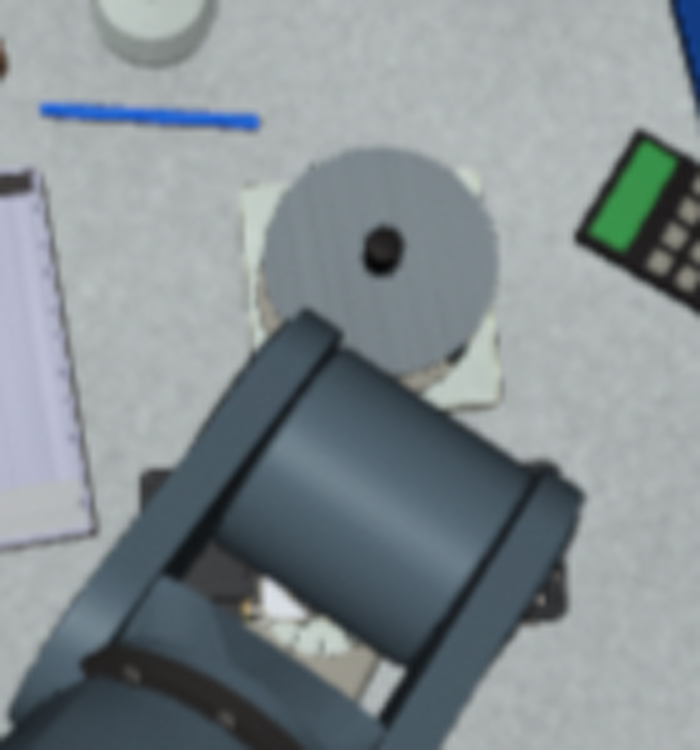

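The cover is seated concentrically and level: scene disc (0.5804,−0.2450) against jar (0.5812,−0.2448). Next I measure the key.

```bash
python3 - <<'E'
from h import *
for tag in ['0','4','24']:
    D=np.load(f'pics/top{tag}.npy'); C=cloud("top",D); x,y,z=C[...,0],C[...,1],C[...,2]
    m=(D>0)&(abs(x-.392)<.05)&(abs(y+.213)<.05)&(z>.08)&(z<.12); P=C[m]; q=P[:,:2]; c=q.mean(0); w,V=np.linalg.eigh(np.cov(q.T)); d=V[:,1]
    print(tag,c,np.degrees(np.arctan2(d[1],d[0])),np.sqrt(w)*np.sqrt(12),len(q),cv2.minAreaRect(np.ascontiguousarray(q.astype(np.float32))))
D=np.load('pics/scene26.npy'); C=cloud("scene",D); x,y,z=C[...,0],C[...,1],C[...,2]
m=(D>0)&(abs(x-.392)<.05)&(abs(y+.213)<.05)&(z>.095)&(z<.12); P=C[m]; q=P[:,:2]; c=q.mean(0); w,V=np.linalg.eigh(np.cov(q.T)); d=V[:,1]
print(c,np.degrees(np.arctan2(d[1],d[0])),np.percentile(P[:,2],[50,95]),len(q))
im=np.load('pics/top24i.npy'); save('k24',im[212:266,308:362],10)
E
```

```text
0 [ 0.3918 -0.2127] 145.27887401077825 [0.0101 0.0464] 59 ((0.3922649621963501, -0.21301209926605225), (0.009908750653266907, 0.0442156121134758), 54.37891387939453)
4 [ 0.3918 -0.2127] 145.30250377214492 [0.0101 0.0469] 58 ((0.3921862542629242, -0.2129347324371338), (0.009940534830093384, 0.04431619495153427), 54.370201110839844)
24 [ 0.3921 -0.2129] 145.05862195073897 [0.0102 0.0457] 58 ((0.392112672328949, -0.21288710832595825), (0.009919991716742516, 0.043966785073280334), 54.39198303222656)
[ 0.3963 -0.2097] 145.34698756992944 [0.0991 0.1016] 36
```

View pics/k24.png

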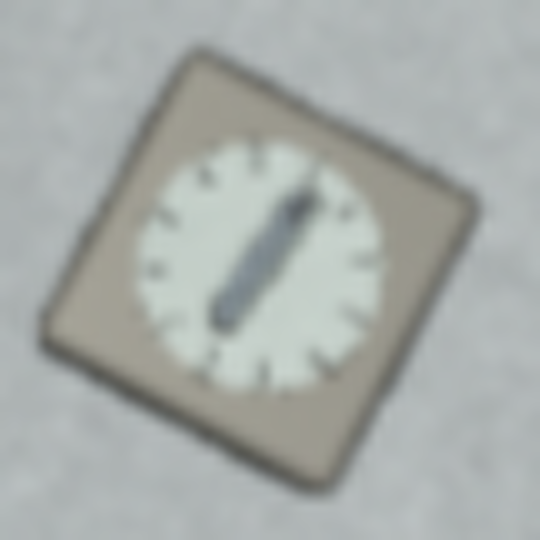

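Request:
step_arm(commands=[{"xyz": [0,0,-5],"dr": [0.003,0.004,0.05]},{"xyz": [0,0,-10],"dr": [0.003,0.004,0.1]},{"xyz": [0,0,-10],"dr": [0,0,0.12]},{"xyz": [0,0,-10],"dr": [0,0,0.12]},{"xyz": [0,0,-10],"dr": [0,0,0.12]},{"xyz": [0,0,-5],"dr": [0,0,0.12]},{"xyz": [0,0,0],"dr": [0,0,0.12]},{"xyz": [0,0,0],"dr": [0,0,0.12]},{"xyz": [0,0,0],"dr": [0,0,0.12]},{"xyz": [0,0,0],"dr": [0,0,0.12]},{"xyz": [0,0,0],"dr": [0,0,0.12]},{"xyz": [0,0,0],"dr": [0,0,0.12]}])

```text
time_s: 46.38
tcp_pos: [0.4074, -0.2192, 0.3542]
eef_rot: [[0.988, -0.156, 0.004], [-0.156, -0.988, 0.006], [0.003, -0.006, -1.0]]
force: [-0.9, 0.1, -0.3]
width: 0.0933
```

```bash
cat > st.py <<'E'
from h import *
s=get_state(); R=s['eef_rot']
print("t",s['time_s'],"tcp",s['tcp_pos'],"z",R[:,2],"yaw",np.degrees(np.arctan2(R[1,0],R[0,0])),"j",s['joints'],"F",s['force'],"T",s['wrist_torque'],"w",s['width'])
E
python3 st.py
```

```text
t 46.3833 tcp [ 0.4074 -0.2192  0.3542] z [ 0.0039  0.0058 -1.    ] yaw -8.953681662247373 j [-34.1354  14.8187 110.1212   0.4885  55.0629 -25.4621] F [-0.8951  0.0511 -0.2751] T [-0.035  -0.0663  0.0788] w 0.09328049143464531
```

Request:
step_arm(commands=[{"xyz": [-2,1,0],"dr": [-0.003,0.002,0.12]},{"xyz": [-2,1,0],"dr": [-0.003,0.002,0.12]},{"xyz": [-2,1,0],"dr": [0,0,0.12]},{"xyz": [-2,1,0],"dr": [0,0,0.12]},{"xyz": [-2,1,0],"dr": [0,0,0.12]},{"xyz": [-1,1,0],"dr": [0,0,0.12]},{"xyz": [-1,1,0],"dr": [0,0,0.12]},{"xyz": [-1,1,0],"dr": [0,0,0.1]},{"xyz": [0,0,0],"dr": [0,0,0.08]},{"xyz": [0,0,0],"dr": [0,0,0.04]},{"xyz": [0,0,0],"dr": [0,0,0]},{"xyz": [0,0,0],"dr": [0,0,0]}])

```text
time_s: 47.38
tcp_pos: [0.4078, -0.2159, 0.3542]
eef_rot: [[0.575, 0.818, 0.004], [0.818, -0.575, -0.001], [0.001, 0.004, -1.0]]
force: [-0.5, -0.4, -0.4]
width: 0.0928
```

```bash
python3 st.py
```

```text
t 47.3833 tcp [ 0.4078 -0.2159  0.3542] z [ 0.0036 -0.0011 -1.    ] yaw 54.91498579222335 j [-33.6947  14.6806 110.3207   0.0743  54.7893 -88.6522] F [-0.5011 -0.4484 -0.3618] T [ 0.0335 -0.1815 -0.0436] w 0.09275345425486166
```

Request:
step_arm(commands=[{"xyz": [-5,2,-8],"dr": [0,0.002,0]},{"xyz": [-5,2,-15],"dr": [0,0,0]},{"xyz": [-3,0,-15],"dr": [0,0,0]},{"xyz": [0,0,-10],"dr": [0,0,0]},{"xyz": [0,0,-5],"dr": [0,0,0]},{"xyz": [0,0,0],"dr": [0,0,0]},{"xyz": [0,0,0],"dr": [0,0,0]}])

```text
time_s: 47.97
tcp_pos: [0.3947, -0.2116, 0.297]
eef_rot: [[0.582, 0.814, 0.001], [0.814, -0.582, -0.001], [-0.0, 0.002, -1.0]]
force: [-0.4, -0.3, -0.9]
width: 0.0929
```

```bash
python3 st.py; python3 look.py 27;  python3 - <<'E'
from h import *
im=np.load('pics/scene27i.npy'); save('s27c',im[110:230,270:410],5)
E
```

```text
t 47.9667 tcp [ 0.3947 -0.2116  0.297 ] z [ 0.0013 -0.0013 -1.    ] yaw 54.44322250214252 j [-34.1555  18.7564 114.9075  -0.0253  46.2309 -88.5812] F [-0.4426 -0.2536 -0.9427] T [-0.0017 -0.1207 -0.0332] w 0.09292583367987087
48.0667 [ 0.3948 -0.2117  0.2974] [ 0.0021 -0.0018 -1.    ] [-34.1538  18.7162 114.885   -0.0241  46.2451 -88.6003] 0.09289346738127223 [-0.1584 -0.2081  0.4249]
```

View pics/s27c.png

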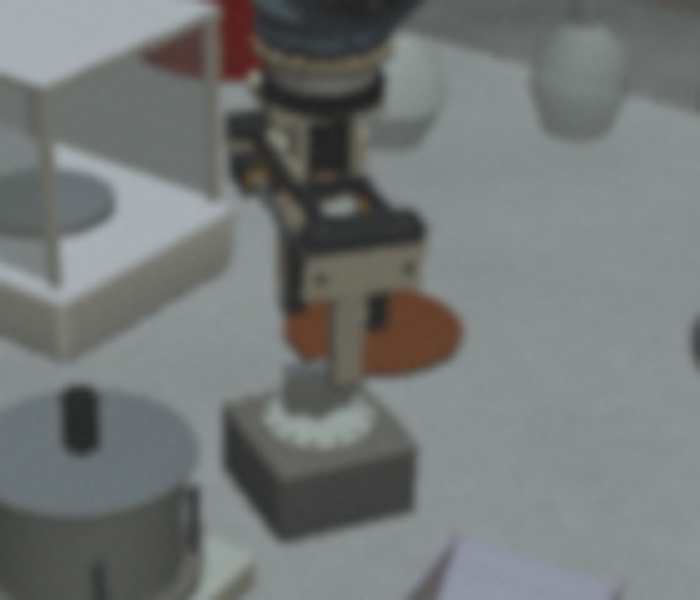

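```bash
python3 - <<'E'
from h import *
s=get_state();p=s['tcp_pos'];R=s['eef_rot']
def c(q): u=proj("scene",q); return (u-[270,110])*5
for d in (.0465,.0555,.064): print(c(p+R@[d,0,.186]))
print("key",c([.3938,-.2115,.1]),c([.3938,-.2115,.08]))
D=np.load('pics/scene27.npy'); C=cloud("scene",D); x,y,z=C[...,0],C[...,1],C[...,2]
m=(D>0)&(z>.113)&(z<.16)&(abs(x-.43)<.05)&(abs(y+.16)<.05); print(C[m].mean(0), m.sum())
P=C[m]-p; print("in tool xy",(P@R)[:,:2].mean(0),np.percentile((P@R)[:,1],[5,95]))
m=(D>0)&(z>.085)&(z<.108)&(abs(x-.393)<.05)&(abs(y+.21)<.05);P=(C[m]-p)@R; print("key in tool",P.mean(0),np.percentile(P[:,1],[3,97]),np.percentile(P[:,0],[3,97]))
E
```

```text
[337.1117 383.7663]
[341.7058 391.0398]
[346.0932 397.9858]
key [315.9392 362.3058] [315.5403 389.1299]
[ 0.4323 -0.1648  0.1395] 89
in tool xy [0.06   0.0028] [-0.0067  0.0102]
key in tool [0.0034 0.0089 0.203 ] [-0.0031  0.02  ] [-0.0025  0.0077]
```

Request:
step_arm(commands=[{"xyz": [-1,1,-8],"dr": [0.001,0.002,0.01]},{"xyz": [-0.5,0,-12],"dr": [0,0,0]},{"xyz": [0,0,-12],"dr": [0,0,0]},{"xyz": [0,0,-8],"dr": [0,0,0]},{"xyz": [0,0,-3],"dr": [0,0,0]},{"xyz": [0,0,0],"dr": [0,0,0]}])

```text
time_s: 48.57
tcp_pos: [0.3937, -0.2107, 0.2534]
eef_rot: [[0.571, 0.821, 0.004], [0.821, -0.571, -0.004], [-0.001, 0.005, -1.0]]
force: [-1.2, -0.2, -0.3]
width: 0.0931
```

```bash
python3 st.py
```

```text
t 48.5667 tcp [ 0.3937 -0.2107  0.2534] z [ 0.0042 -0.0036 -1.    ] yaw 55.17104014213958 j [-34.1273  23.3323 116.6082  -0.0606  39.746  -89.2519] F [-1.2488 -0.1584 -0.2804] T [ 0.0421 -0.0916 -0.0257] w 0.09310939695162447
```

Request:
step_arm(commands=[{"xyz": [0,0,0],"dr": [0.003,0.004,0]},{"xyz": [0,0,0],"dr": [0,0,0]},{"xyz": [0,0,0],"dr": [0,0,0]},{"xyz": [0,0,0],"dr": [0,0,0]},{"xyz": [0,0,0],"dr": [0,0,0]},{"xyz": [0,0,0],"dr": [0,0,0]},{"xyz": [0,0,0],"dr": [0,0,0]},{"xyz": [0,0,0],"dr": [0,0,0]},{"xyz": [0,0,0],"dr": [0,0,0]},{"xyz": [0,0,0],"dr": [0,0,0]},{"xyz": [0,0,0],"dr": [0,0,0]},{"xyz": [0,0,0],"dr": [0,0,0]}], jaw=0, grip_force=40)

```text
time_s: 49.57
tcp_pos: [0.3942, -0.211, 0.2554]
eef_rot: [[0.571, 0.821, 0.002], [0.821, -0.571, -0.002], [-0.0, 0.003, -1.0]]
force: [0.2, -0.1, -0.2]
width: 0.0173
```

Request:
step_arm(commands=[{"xyz": [0,0,0],"dr": [0,0,0]},{"xyz": [0,0,0],"dr": [0,0,0]},{"xyz": [0,0,0],"dr": [0,0,0]},{"xyz": [0,0,0],"dr": [0,0,0]}])

```text
time_s: 49.9
tcp_pos: [0.3938, -0.2118, 0.2554]
eef_rot: [[0.571, 0.821, 0.001], [0.821, -0.571, -0.004], [-0.002, 0.003, -1.0]]
force: [0.8, 2.1, 1.2]
width: 0.0095
```

```bash
python3 st.py
```

```text
t 49.9 tcp [ 0.3938 -0.2118  0.2554] z [ 0.0012 -0.0036 -1.    ] yaw 55.20886365808496 j [-34.2195  23.1793 116.4367  -0.2015  40.2095 -89.2749] F [0.7679 2.0637 1.1832] T [ 0.3266 -0.3967  0.0384] w 0.00951859126263716
```

Request:
step_arm(commands=[{"xyz": [0,0,0],"dr": [0,0,-0.03]},{"xyz": [0,0,0],"dr": [0,0,-0.06]},{"xyz": [0,0,0],"dr": [0,0,-0.06]},{"xyz": [0,0,0],"dr": [0,0,-0.06]},{"xyz": [0,0,0],"dr": [0,0,-0.06]},{"xyz": [0,0,0],"dr": [0,0,-0.06]}])

```text
time_s: 50.4
tcp_pos: [0.3938, -0.2119, 0.2554]
eef_rot: [[0.812, 0.584, -0.0], [0.584, -0.812, -0.005], [-0.003, 0.004, -1.0]]
force: [-1.5, -1.2, 0.4]
width: 0.01
```

```bash
python3 st.py
```

```text
t 50.4 tcp [ 0.3938 -0.2119  0.2554] z [-0.0005 -0.0047 -1.    ] yaw 35.71174063495165 j [-34.2096  23.189  116.4167  -0.3713  40.2651 -69.6386] F [-1.5079 -1.1666  0.4052] T [-0.1357 -0.1202  0.0612] w 0.009972110411269563
```

Request:
step_arm(commands=[{"xyz": [0,0,0],"dr": [0,0,-0.08]},{"xyz": [0,0,0],"dr": [0,0,-0.08]},{"xyz": [0,0,0],"dr": [0,0,-0.08]},{"xyz": [0,0,0],"dr": [0,0,-0.08]},{"xyz": [0,0,0],"dr": [0,0,-0.08]},{"xyz": [0,0,0],"dr": [0,0,-0.08]},{"xyz": [0,0,0],"dr": [0,0,-0.08]},{"xyz": [0,0,0],"dr": [0,0,-0.08]},{"xyz": [0,0,0],"dr": [0,0,-0.08]},{"xyz": [0,0,0],"dr": [0,0,-0.08]},{"xyz": [0,0,0],"dr": [0,0,-0.08]},{"xyz": [0,0,0],"dr": [0,0,-0.08]}])

```text
time_s: 51.4
tcp_pos: [0.3935, -0.2123, 0.2554]
eef_rot: [[0.929, -0.371, -0.007], [-0.371, -0.929, -0.004], [-0.005, 0.006, -1.0]]
force: [-0.9, -0.7, 0.8]
width: 0.0098
```

```bash
python3 st.py; python3 - <<'E'
from h import *
im,D=read_camera("scene"); save('s28c',im[110:230,270:410],5)
E
```

```text
t 51.4 tcp [ 0.3935 -0.2123  0.2554] z [-0.0066 -0.0039 -1.    ] yaw -21.77075962365137 j [-34.2395  23.224  116.3582  -0.6125  40.605  -12.0039] F [-0.8765 -0.71    0.7907] T [-0.2334 -0.0276  0.1094] w 0.00975026701182888
```

View pics/s28c.png

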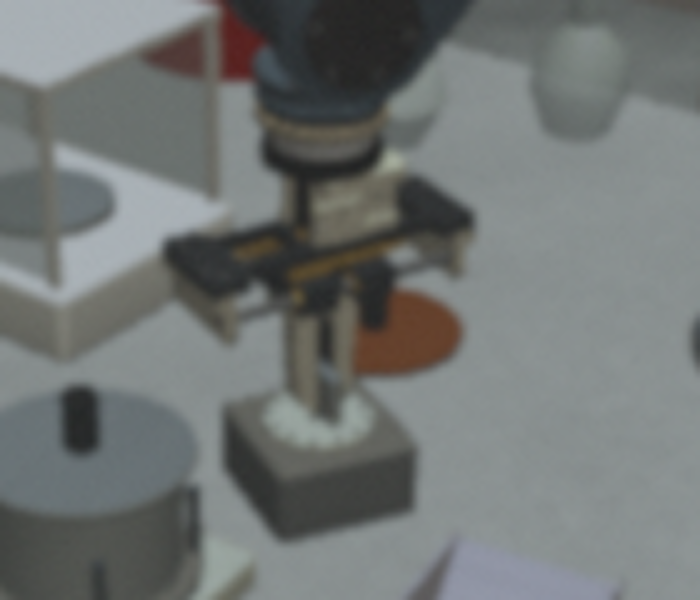

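Request:
step_arm(commands=[{"xyz": [0,0,0],"dr": [0.001,-0.001,-0.08]},{"xyz": [0,0,0],"dr": [0.001,-0.001,-0.08]},{"xyz": [0,0,0],"dr": [0.001,-0.001,-0.08]},{"xyz": [0,0,0],"dr": [0.001,-0.001,-0.08]},{"xyz": [0,0,0],"dr": [0,-0.001,-0.08]},{"xyz": [0,0,0],"dr": [0,0,-0.08]},{"xyz": [0,0,0],"dr": [0,0,-0.08]},{"xyz": [0,0,0],"dr": [0,0,-0.08]},{"xyz": [0,0,0],"dr": [0,0,-0.08]},{"xyz": [0,0,0],"dr": [0,0,-0.08]},{"xyz": [0,0,0],"dr": [0,0,-0.08]},{"xyz": [0,0,0],"dr": [0,0,-0.08]}])

```text
time_s: 52.45
tcp_pos: [0.3923, -0.2125, 0.2554]
eef_rot: [[0.211, -0.977, -0.005], [-0.977, -0.211, 0.003], [-0.004, 0.005, -1.0]]
force: [-1.5, -0.2, -0.2]
width: 0.0097
```

```bash
python3 st.py
```

```text
t 52.45 tcp [ 0.3923 -0.2125  0.2554] z [-0.0054  0.003  -1.    ] yaw -77.8171639827703 j [-34.4226  23.1638 116.4635  -0.0523  40.7244  43.4338] F [-1.5377 -0.2074 -0.2499] T [-0.2347  0.104   0.1151] w 0.00970558167436241
```

Request:
step_arm(commands=[{"xyz": [0,0,0],"dr": [0,0,-0.08]},{"xyz": [0,0,0],"dr": [0,0,-0.08]},{"xyz": [0,0,0],"dr": [0,0,-0.08]},{"xyz": [0,0,0],"dr": [0,0,-0.08]},{"xyz": [0,0,0],"dr": [0,0,-0.08]},{"xyz": [0,0,0],"dr": [0,0,-0.08]},{"xyz": [0,0,0],"dr": [0,0,-0.08]},{"xyz": [0,0,0],"dr": [0,0,-0.08]},{"xyz": [0,0,0],"dr": [0,0,-0.08]},{"xyz": [0,0,0],"dr": [0,0,-0.08]}])

```text
time_s: 53.28
tcp_pos: [0.3921, -0.2119, 0.2554]
eef_rot: [[-0.565, -0.825, -0.003], [-0.825, 0.565, 0.006], [-0.003, 0.006, -1.0]]
force: [-0.4, 0.6, 0.5]
width: 0.0097
```

```bash
python3 st.py
```

```text
t 53.2833 tcp [ 0.3921 -0.2119  0.2554] z [-0.0035  0.0058 -1.    ] yaw -124.42849116269403 j [-34.4079  23.1234 116.5363   0.2464  40.6909  89.8327] F [-0.3539  0.6484  0.5067] T [-0.0848  0.1018  0.1286] w 0.009725004135526323
```

Request:
step_arm(commands=[{"xyz": [0,0,0],"dr": [0,0,-0.08]},{"xyz": [0,0,0],"dr": [0,0,-0.08]},{"xyz": [0,0,0],"dr": [0,0,-0.08]},{"xyz": [0,0,0],"dr": [0,0,-0.08]},{"xyz": [0,0,0],"dr": [0,0,-0.08]},{"xyz": [0,0,0],"dr": [0,0,-0.08]}])

```text
time_s: 53.78
tcp_pos: [0.3922, -0.2114, 0.2554]
eef_rot: [[-0.886, -0.463, -0.001], [-0.463, 0.886, 0.006], [-0.002, 0.006, -1.0]]
force: [0.0, -0.1, -0.2]
width: 0.0096
```

```bash
python3 st.py
```

```text
t 53.7833 tcp [ 0.3922 -0.2114  0.2554] z [-0.0011  0.0063 -1.    ] yaw -152.38935203087644 j [-34.3738  23.0995 116.5772   0.4038  40.5771 117.7079] F [ 0.0379 -0.1354 -0.1578] T [-0.0358  0.0737  0.154 ] w 0.009636463928995342
```

Request:
step_arm(commands=[{"xyz": [0,0,0],"dr": [0,0,-0.06]},{"xyz": [0,0,0],"dr": [0,0,-0.06]},{"xyz": [0,0,0],"dr": [0,0,-0.06]}])

```text
time_s: 54.03
tcp_pos: [0.3923, -0.2113, 0.2554]
eef_rot: [[-0.956, -0.295, -0.0], [-0.295, 0.955, 0.006], [-0.002, 0.006, -1.0]]
force: [-0.2, -0.0, 0.3]
width: 0.0097
```

```bash
python3 st.py
```

```text
t 54.0333 tcp [ 0.3923 -0.2113  0.2554] z [-0.0002  0.006  -1.    ] yaw -162.8437775613421 j [-34.3555  23.0911 116.587    0.4265  40.5227 128.1633] F [-0.2363 -0.0282  0.2666] T [-0.0124  0.062   0.1494] w 0.009668670185339914
```

Request:
step_arm(commands=[{"xyz": [0,0,0],"dr": [0,0,-0.05]},{"xyz": [0,0,0],"dr": [0,0,-0.05]},{"xyz": [0,0,0],"dr": [0,0,-0.05]},{"xyz": [0,0,0],"dr": [0,0,-0.05]}])

```text
time_s: 54.37
tcp_pos: [0.3924, -0.2111, 0.2554]
eef_rot: [[-0.995, -0.099, 0.001], [-0.099, 0.995, 0.005], [-0.001, 0.005, -1.0]]
force: [-0.2, -0.3, 0.3]
width: 0.0098
```

```bash
python3 st.py
```

```text
t 54.3667 tcp [ 0.3924 -0.2111  0.2554] z [ 0.0008  0.0053 -1.    ] yaw -174.29764168553555 j [-34.324   23.086  116.5957   0.4258  40.4546 139.6491] F [-0.2271 -0.3237  0.3354] T [-0.0298  0.0517  0.1111] w 0.009763391601611597
```

Request:
step_arm(commands=[{"xyz": [0,0,0],"dr": [0,0,-0.05]},{"xyz": [0,0,0],"dr": [0,0,-0.05]},{"xyz": [0,0,0],"dr": [0,0,-0.05]},{"xyz": [0,0,0],"dr": [0,0,-0.05]}])

```text
time_s: 54.7
tcp_pos: [0.3926, -0.2109, 0.2554]
eef_rot: [[-0.995, 0.099, 0.001], [0.099, 0.995, 0.005], [-0.001, 0.005, -1.0]]
force: [0.0, -1.2, 0.3]
width: 0.0096
```

```bash
python3 st.py
```

```text
t 54.7 tcp [ 0.3926 -0.2109  0.2554] z [ 0.0015  0.0046 -1.    ] yaw 174.29256199322094 j [-34.2926  23.0862 116.6012   0.4057  40.3907 151.1056] F [ 0.0194 -1.1591  0.2755] T [-0.0326  0.0765  0.0986] w 0.009639157464924435
```

At 4.20 rad of turning the stop isn't reached yet and joint 6 is near its limit. I let go, lift, turn back 180° and regrip.

Request:
step_arm(commands=[{"xyz": [0,0,0],"dr": [0,0,0]},{"xyz": [0,0,0],"dr": [0,0,0]},{"xyz": [0,0,0],"dr": [0,0,0]},{"xyz": [0,0,0],"dr": [0,0,0]},{"xyz": [0,0,0],"dr": [0,0,0]},{"xyz": [0,0,0],"dr": [0,0,0]},{"xyz": [0,0,0],"dr": [0,0,0]},{"xyz": [0,0,0],"dr": [0,0,0]},{"xyz": [0,0,10],"dr": [0,0,0]},{"xyz": [0,0,20],"dr": [0,0,0]},{"xyz": [0,0,25],"dr": [0,0,0]},{"xyz": [0,0,10],"dr": [0,0,0]}], jaw=1)

```text
time_s: 55.7
tcp_pos: [0.3919, -0.2103, 0.3222]
eef_rot: [[-0.996, 0.089, -0.003], [0.089, 0.996, 0.008], [0.004, 0.008, -1.0]]
force: [0.5, 0.1, 0.4]
width: 0.085
```

Request:
step_arm(commands=[{"xyz": [0,0,0],"dr": [0,0,0.1]},{"xyz": [0,0,0],"dr": [0,0,0.124]},{"xyz": [0,0,0],"dr": [0,0,0.124]},{"xyz": [0,0,0],"dr": [0,0,0.124]},{"xyz": [0,0,0],"dr": [0,0,0.124]},{"xyz": [0,0,0],"dr": [0,0,0.124]},{"xyz": [0,0,0],"dr": [0,0,0.124]},{"xyz": [0,0,0],"dr": [0,0,0.124]},{"xyz": [0,0,0],"dr": [0,0,0.124]},{"xyz": [0,0,0],"dr": [0,0,0.124]},{"xyz": [0,0,0],"dr": [0,0,0.124]},{"xyz": [0,0,0],"dr": [0,0,0.124]}])

```text
time_s: 56.7
tcp_pos: [0.3918, -0.2102, 0.3353]
eef_rot: [[-0.18, -0.984, 0.002], [-0.984, 0.18, 0.001], [-0.002, -0.002, -1.0]]
force: [0.2, -0.1, -0.0]
width: 0.0932
```

```bash
python3 st.py
```

```text
t 56.7 tcp [ 0.3918 -0.2102  0.3353] z [ 0.0019  0.0015 -1.    ] yaw -100.36992999702383 j [-34.2392  14.7119 113.5947   0.1691  51.6506  66.0259] F [ 0.2065 -0.0666 -0.0204] T [ 0.0083 -0.0046  0.0437] w 0.09321291983740868
```

Request:
step_arm(commands=[{"xyz": [0,0,0],"dr": [0,0,0.124]},{"xyz": [0,0,0],"dr": [0,0,0.124]},{"xyz": [0,0,0],"dr": [0,0,0.124]},{"xyz": [0,0,0],"dr": [0,0,0.124]},{"xyz": [0,0,0],"dr": [0,0,0.124]},{"xyz": [0,0,0],"dr": [0,0,0.124]},{"xyz": [0,0,0],"dr": [0,0,0.124]},{"xyz": [0,0,0],"dr": [0,0,0.124]},{"xyz": [0,0,0],"dr": [0,0,0.124]},{"xyz": [0,0,0],"dr": [0,0,0.124]},{"xyz": [0,0,0],"dr": [0,0,0.124]},{"xyz": [0,0,0],"dr": [0,0,0.124]}])

```text
time_s: 57.7
tcp_pos: [0.391, -0.2096, 0.3446]
eef_rot: [[0.968, -0.249, 0.004], [-0.249, -0.968, 0.002], [0.003, -0.003, -1.0]]
force: [0.4, -1.1, -0.3]
width: 0.0931
```

Request:
step_arm(commands=[{"xyz": [0,0,0],"dr": [0,0,0.05]},{"xyz": [0,0,0],"dr": [0,0,0]}])

```text
time_s: 57.87
tcp_pos: [0.3909, -0.2095, 0.3461]
eef_rot: [[0.982, -0.191, 0.004], [-0.191, -0.982, 0.002], [0.004, -0.003, -1.0]]
force: [0.6, 0.2, 0.4]
width: 0.0931
```

```bash
python3 st.py
```

```text
t 57.8667 tcp [ 0.3909 -0.2095  0.3461] z [ 0.0044  0.002  -1.    ] yaw -10.985068509910079 j [-34.2551  13.5934 113.1985   0.2942  53.0663 -23.4468] F [0.5658 0.1517 0.3909] T [-0.0239 -0.0398 -0.0048] w 0.09314997645059506
```

Request:
step_arm(commands=[{"xyz": [1,-1,-5],"dr": [-0.002,0.004,0.06]},{"xyz": [1,-1,-12],"dr": [0,0,0.03]},{"xyz": [0,0,-18],"dr": [0,0,0]},{"xyz": [0,0,-18],"dr": [0,0,0]},{"xyz": [0,0,-10],"dr": [0,0,0]},{"xyz": [0,0,0],"dr": [0,0,0]},{"xyz": [0,0,0],"dr": [0,0,0]}])

```text
time_s: 58.45
tcp_pos: [0.3931, -0.2116, 0.2854]
eef_rot: [[0.994, -0.111, 0.005], [-0.111, -0.994, -0.003], [0.005, 0.003, -1.0]]
force: [0.1, 0.1, -0.4]
width: 0.0932
```

```bash
python3 st.py; python3 - <<'E'
from h import *
im,D=read_camera("scene"); save('s29c',im[110:230,270:410],5)
E
```

```text
t 58.45 tcp [ 0.3931 -0.2116  0.2854] z [ 0.0048 -0.0031 -1.    ] yaw -6.363530431532451 j [-34.2762  19.8061 115.6004   0.0091  44.266  -27.9188] F [ 0.0708  0.1328 -0.4412] T [-0.0274 -0.0765 -0.0303] w 0.09320118945180203
```

View pics/s29c.png

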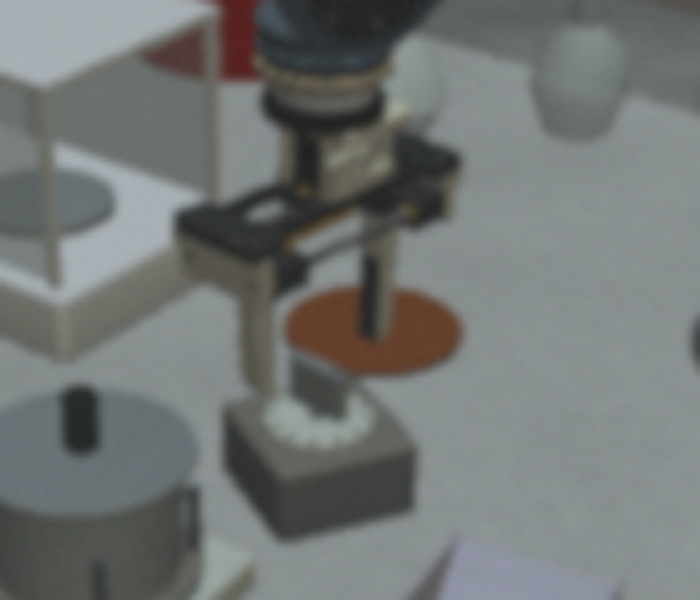

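The wing (crop (320,388)) stands between the open jaws and at right angles to them. Lowering and gripping.

Request:
step_arm(commands=[{"xyz": [0,0,-8],"dr": [0.003,0.004,0.01]},{"xyz": [0,0,-10],"dr": [0,0,0]},{"xyz": [0,0,-7],"dr": [0,0,0]},{"xyz": [0,0,-3],"dr": [0,0,0]},{"xyz": [0,0,0],"dr": [0,0,0]}])

```text
time_s: 58.92
tcp_pos: [0.3935, -0.2119, 0.257]
eef_rot: [[0.995, -0.101, 0.004], [-0.101, -0.995, -0.002], [0.004, 0.002, -1.0]]
force: [-1.0, -0.6, 0.8]
width: 0.0928
```

Request:
step_arm(commands=[{"xyz": [0,0,0],"dr": [0,0,0]},{"xyz": [0,0,0],"dr": [0,0,0]},{"xyz": [0,0,0],"dr": [0,0,0]},{"xyz": [0,0,0],"dr": [0,0,0]},{"xyz": [0,0,0],"dr": [0,0,0]},{"xyz": [0,0,0],"dr": [0,0,0]},{"xyz": [0,0,0],"dr": [0,0,0]},{"xyz": [0,0,0],"dr": [0,0,0]},{"xyz": [0,0,0],"dr": [0,0,0]},{"xyz": [0,0,0],"dr": [0,0,0]},{"xyz": [0,0,0],"dr": [0,0,0]},{"xyz": [0,0,0],"dr": [0,0,0]}], jaw=0, grip_force=40)

```text
time_s: 59.92
tcp_pos: [0.3938, -0.2121, 0.2577]
eef_rot: [[0.995, -0.102, 0.005], [-0.102, -0.995, -0.003], [0.005, 0.002, -1.0]]
force: [0.5, -0.3, -0.3]
width: 0.0179
```

Request:
step_arm(commands=[{"xyz": [0,0,0],"dr": [0,0,0]},{"xyz": [0,0,0],"dr": [0,0,0]},{"xyz": [0,0,0],"dr": [0,0,0]},{"xyz": [0,0,0],"dr": [0,0,0]}])

```text
time_s: 60.25
tcp_pos: [0.3927, -0.2119, 0.2576]
eef_rot: [[0.995, -0.1, 0.0], [-0.1, -0.995, -0.002], [0.0, 0.001, -1.0]]
force: [-0.4, 0.5, -0.5]
width: 0.0099
```

```bash
python3 st.py
```

```text
t 60.25 tcp [ 0.3927 -0.2119  0.2576] z [ 0.0003 -0.0015 -1.    ] yaw -5.7607868825435995 j [-34.3227  22.8674 116.486   -0.0926  40.5824 -28.4915] F [-0.3717  0.5348 -0.4963] T [0.0664 0.0073 0.1202] w 0.009947054231660592
```

Request:
step_arm(commands=[{"xyz": [0,0,0],"dr": [0,0,-0.05]},{"xyz": [0,0,0],"dr": [0,0,-0.05]},{"xyz": [0,0,0],"dr": [0,0,-0.05]}])

```text
time_s: 60.5
tcp_pos: [0.3927, -0.2119, 0.2575]
eef_rot: [[0.968, -0.251, -0.0], [-0.251, -0.968, -0.002], [0.0, 0.002, -1.0]]
force: [-2.5, 0.1, 1.6]
width: 0.01
```

```bash
python3 st.py
```

```text
t 60.5 tcp [ 0.3927 -0.2119  0.2575] z [-0.0002 -0.0016 -1.    ] yaw -14.532100062263812 j [-34.3141  22.8733 116.4813  -0.1225  40.604  -19.689 ] F [-2.4863  0.0757  1.6369] T [-0.0192  0.1077  0.1818] w 0.009960811893637263
```

Request:
step_arm(commands=[{"xyz": [0,0,0],"dr": [0,0,-0.05]},{"xyz": [0,0,0],"dr": [0,0,-0.05]}])

```text
time_s: 60.67
tcp_pos: [0.3927, -0.2118, 0.2575]
eef_rot: [[0.937, -0.351, -0.001], [-0.351, -0.937, -0.002], [0.0, 0.002, -1.0]]
force: [-1.4, -0.6, 1.3]
width: 0.0097
```

```bash
python3 st.py
```

```text
t 60.6667 tcp [ 0.3927 -0.2118  0.2575] z [-0.0006 -0.0016 -1.    ] yaw -20.519990303380336 j [-34.3077  22.8758 116.4748  -0.1445  40.6245 -13.6781] F [-1.4266 -0.5771  1.2662] T [-0.0677  0.1273  0.1031] w 0.009709940983607838
```

Request:
step_arm(commands=[{"xyz": [0,0,0],"dr": [0,0,-0.04]},{"xyz": [0,0,0],"dr": [0,0,-0.04]}])

```text
time_s: 60.83
tcp_pos: [0.3927, -0.2118, 0.2575]
eef_rot: [[0.904, -0.428, -0.001], [-0.428, -0.904, -0.002], [-0.0, 0.002, -1.0]]
force: [-1.3, -0.2, 1.9]
width: 0.0098
```

```bash
python3 st.py
```

```text
t 60.8333 tcp [ 0.3927 -0.2118  0.2575] z [-0.0009 -0.0016 -1.    ] yaw -25.34674766520345 j [-34.2997  22.8798 116.4717  -0.1632  40.6415  -8.8292] F [-1.3088 -0.2228  1.934 ] T [-0.1025  0.1031  0.1589] w 0.009800129105797065
```

Request:
step_arm(commands=[{"xyz": [0,0,0],"dr": [0,0,-0.04]},{"xyz": [0,0,0],"dr": [0,0,-0.04]}])

```text
time_s: 61.0
tcp_pos: [0.3927, -0.2118, 0.2575]
eef_rot: [[0.865, -0.502, -0.001], [-0.502, -0.865, -0.002], [-0.0, 0.002, -1.0]]
force: [-0.8, -0.8, 0.6]
width: 0.0103
```

```bash
python3 st.py
```

```text
t 61.0 tcp [ 0.3927 -0.2118  0.2575] z [-0.0013 -0.0017 -1.    ] yaw -30.117001698635683 j [-34.2947  22.8823 116.4641  -0.1881  40.6599  -4.035 ] F [-0.8238 -0.7978  0.624 ] T [0.0203 0.1246 0.5767] w 0.010341651609716179
```

Torque jumped from 0.15 to 0.58 N·m, which suggests the stop. A gentle push will confirm it.

Request:
step_arm(commands=[{"xyz": [0,0,0],"dr": [0,0,-0.02]},{"xyz": [0,0,0],"dr": [0,0,-0.02]}])

```text
time_s: 61.17
tcp_pos: [0.3928, -0.2117, 0.2576]
eef_rot: [[0.844, -0.537, -0.002], [-0.537, -0.844, -0.002], [-0.0, 0.003, -1.0]]
force: [-1.0, -0.4, 1.6]
width: 0.01
```

```bash
python3 st.py
```

```text
t 61.1667 tcp [ 0.3928 -0.2117  0.2576] z [-0.0017 -0.0021 -1.    ] yaw -32.4479218717058 j [-34.274   22.8836 116.4585  -0.2396  40.6719  -1.6443] F [-0.9977 -0.4193  1.5949] T [0.005  0.0855 0.8036] w 0.010029439948481956
```

Request:
step_arm(commands=[{"xyz": [0,0,0],"dr": [0,0,-0.02]},{"xyz": [0,0,0],"dr": [0,0,-0.02]},{"xyz": [0,0,0],"dr": [0,0,-0.02]}])

```text
time_s: 61.42
tcp_pos: [0.393, -0.2115, 0.2576]
eef_rot: [[0.809, -0.588, -0.002], [-0.588, -0.809, -0.002], [-0.0, 0.003, -1.0]]
force: [-0.7, -1.4, 0.8]
width: 0.0108
```

```bash
python3 st.py
```

```text
t 61.4167 tcp [ 0.393  -0.2115  0.2576] z [-0.0019 -0.0022 -1.    ] yaw -35.99075219952664 j [-34.2328  22.8845 116.4541  -0.2552  40.6821   1.9515] F [-0.7216 -1.3509  0.8088] T [-0.0065  0.1262  0.9039] w 0.010814619250380597
```

The jaw is now being prised open (10.8 mm) at 0.9 N·m, so the key is hard on its stop. I release, rise and move clear.

Request:
step_arm(commands=[{"xyz": [0,0,0],"dr": [0,0,0]},{"xyz": [0,0,0],"dr": [0,0,0]},{"xyz": [0,0,0],"dr": [0,0,0]},{"xyz": [0,0,0],"dr": [0,0,0]},{"xyz": [0,0,0],"dr": [0,0,0]},{"xyz": [0,0,0],"dr": [0,0,0]},{"xyz": [0,0,0],"dr": [0,0,0]},{"xyz": [0,0,0],"dr": [0,0,0]},{"xyz": [0,0,10],"dr": [0,0,0]},{"xyz": [0,0,25],"dr": [0,0,0]},{"xyz": [0,0,30],"dr": [0,0,0]},{"xyz": [0,0,30],"dr": [0,0,0]}], jaw=1)

```text
time_s: 62.42
tcp_pos: [0.3915, -0.2109, 0.3524]
eef_rot: [[0.806, -0.592, -0.01], [-0.592, -0.806, 0.005], [-0.011, 0.002, -1.0]]
force: [-0.2, -0.0, 0.5]
width: 0.0859
```

Request:
step_arm(commands=[{"xyz": [0,0,20],"dr": [0,0,0]},{"xyz": [-10,20,10],"dr": [0,0,0]},{"xyz": [-10,35,5],"dr": [0,0,0]},{"xyz": [-10,38,0],"dr": [0,0,0]},{"xyz": [-10,38,0],"dr": [0,0,0]},{"xyz": [-10,38,0],"dr": [0,0,0]},{"xyz": [0,38,0],"dr": [0,0,0]},{"xyz": [0,38,0],"dr": [0,0,0]},{"xyz": [0,30,0],"dr": [0,0,0]},{"xyz": [0,20,0],"dr": [0,0,0]},{"xyz": [0,0,0],"dr": [0,0,0]}])

```text
time_s: 63.33
tcp_pos: [0.3343, 0.0945, 0.4047]
eef_rot: [[0.802, -0.597, 0.011], [-0.597, -0.802, -0.002], [0.01, -0.005, -1.0]]
force: [-0.5, 0.5, 0.1]
width: 0.0929
```

```bash
python3 st.py; python3 look.py 30; python3 - <<'E'
from h import *
D=np.load('pics/top30.npy'); C=cloud("top",D); x,y,z=C[...,0],C[...,1],C[...,2]
m=(D>0)&(abs(x-.392)<.05)&(abs(y+.213)<.05)&(z>.08)&(z<.12); q=C[m][:,:2]
if len(q)>10:
    w,V=np.linalg.eigh(np.cov(q.T)); d=V[:,1]; print("key yaw",np.degrees(np.arctan2(d[1],d[0])),len(q),q.mean(0))
E
```

```text
t 63.3333 tcp [0.3343 0.0945 0.4047] z [ 0.0113 -0.0024 -0.9999] yaw -36.65449092906875 j [  8.157   -2.2054 121.4667  -0.2601  60.1184  44.9383] F [-0.5069  0.495   0.1491] T [-0.0712  0.008   0.0176] w 0.09288521228994025
63.4333 [0.3345 0.0925 0.4044] [ 0.0109 -0.0031 -0.9999] [  7.8207  -2.2155 121.5164  -0.3017  60.1021  44.6588] 0.09273235283799303 [-0.7815 -0.4225 -0.045 ]
key yaw 60.59308185541552 66 [ 0.3923 -0.2128]
```

View pics/top30.png

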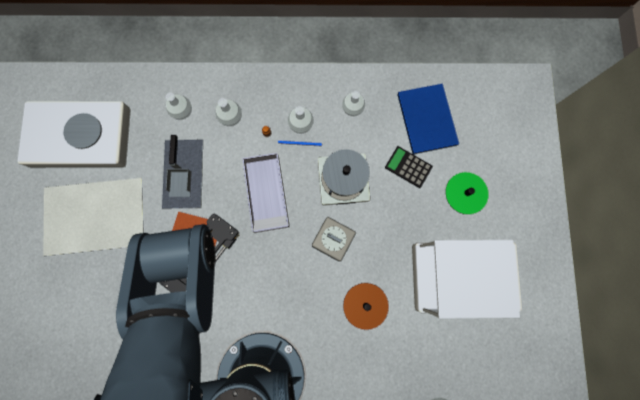

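View pics/scene30.png

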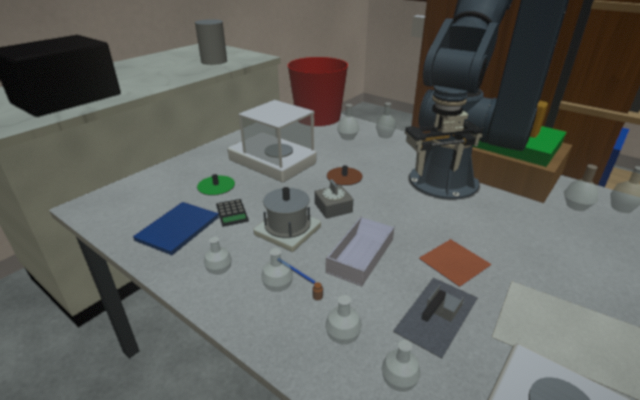

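The key wing now stands at 60.6° (it was at 145.2°), so it turned 264.6° clockwise and sits where the stop should be. Last check is the cover and scoop.

```bash
python3 - <<'E'
from h import *
from scipy.optimize import least_squares
for n in ["scene","top"]:
  for tag in ['0','30']:
    im=np.load(f'pics/{n}{tag}i.npy'); D=np.load(f'pics/{n}{tag}.npy'); C=cloud(n,D); x,y,z=C[...,0],C[...,1],C[...,2]; g=im.max(2)
    m=(D>0)&(x>.45)&(x<.7)&(y>-.35)&(y<-.12)&(z>.109)&(z<.123); P=C[m]
    k=cv2.convexHull(np.ascontiguousarray(P[:,:2].astype(np.float32)))[:,0]
    print(n,tag,"cover",least_squares(lambda q: np.hypot(k[:,0]-q[0],k[:,1]-q[1])-q[2],[.58,-.246,.068],loss='soft_l1',f_scale=.002).x,np.linalg.lstsq(np.c_[P[:,:2],np.ones(len(P))],P[:,2],rcond=None)[0][:2])
    m=(D>0)&(x>.55)&(x<.85)&(y>.2)&(y<.35)&(z>.077)&(z<.1)&(g<70); P=C[m]; print("   handle",P.mean(0),cv2.minAreaRect(np.ascontiguousarray(P[:,:2].astype(np.float32))))
a=np.load('pics/top0i.npy').astype(int);b=np.load('pics/top30i.npy').astype(int)
d=(abs(a-b).max(2)>40).astype(np.uint8); d=cv2.morphologyEx(d,cv2.MORPH_OPEN,np.ones((3,3))); k,l,s,c=cv2.connectedComponentsWithStats(d); print([ (tuple(c[i].round()),s[i,4]) for i in range(1,k)])
E
```

```text
scene 0 cover [ 0.5817 -0.2473  0.0674] [-0.0024 -0.0061]
   handle [0.6636 0.2631 0.0879] ((0.6588394045829773, 0.26205429434776306), (0.015715841203927994, 0.09038470685482025), 89.33708953857422)
scene 30 cover [ 0.5803 -0.2456  0.0677] [-0.001  -0.0079]
   handle [0.6634 0.2622 0.0876] ((0.6582740545272827, 0.2607547342777252), (0.016322167590260506, 0.09079907834529877), 89.96685028076172)
top 0 cover [ 0.5798 -0.25    0.0672] [0.0001 0.0003]
   handle [0.6522 0.2577 0.0877] ((0.6530832648277283, 0.2589346468448639), (0.09129106253385544, 0.017242418602108955), 0.8003029227256775)
top 30 cover [ 0.5786 -0.248   0.0673] [0.0002 0.0029]
   handle [0.6517 0.2568 0.0882] ((0.6532191634178162, 0.25736871361732483), (0.017438678070902824, 0.09143175184726715), 88.76482391357422)
[((np.float64(302.0), np.float64(336.0)), np.int32(38536)), ((np.float64(337.0), np.float64(233.0)), np.int32(19)), ((np.float64(329.0), np.float64(235.0)), np.int32(22)), ((np.float64(339.0), np.float64(240.0)), np.int32(21)), ((np.float64(330.0), np.float64(242.0)), np.int32(14)), ((np.float64(265.0), np.float64(370.0)), np.int32(2161)), ((np.float64(288.0), np.float64(349.0)), np.int32(54)), ((np.float64(259.0), np.float64(398.0)), np.int32(11))]
```

Everything is in place: the cover is level within about 1 mm of the jar's centre, the scoop is level at its start place, and nothing else has moved. Signing off.

```bash
python3 -c "
from bench import *
print(sign_off())"
```

```text
the job is handed in; nothing more can be done
None
```

The job was finished in the order asked and handed in at about 63 s of the 210 s allowed. `sign_off` reports no verdict.

I laid the steel cover on the tile and scooped the balls in two passes (three, then one). I then stood the scoop on its mat, put the cover back, and wound the key in two grips.

**Last checks**
- **Balls:** The pictures showed four balls at the start. All four showed in the jar before it was covered, and the tray was empty. The gripper never reached down to the balls.
- **Cover:** It lies level. The two cameras put its centre 1.0 to 1.2 mm from the jar's centre, which is within their 2 mm calibration.
- **Scoop:** It stands level on its mat, within about 2 mm of where it started.
- **Key:** The wing turned 264.6° clockwise (4.62 rad). Torque rose from about 0.15 to 0.9 N·m and the jaws were prised slightly open, so it was hard against the stop. The final angle was read after release.
- **Other things:** Comparing the first and last top pictures showed no change other than the arm and the key. The flasks, vial, pen, calculator and look-alikes had not moved. Neither the cover nor the scoop was found knocked aside.

**Disagreements**
- The two cameras differ by about 2 to 4 mm in absolute position, so I used averages and checked them against contact where I could.
- The cover had started about 3 mm off the jar's centre, so I placed it by the jar's rim instead of its old position.

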